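Read the cold box logger and shut the lid

ROBOT

A 7-joint arm with a two-finger parallel gripper is mounted at the origin on the work surface. World frame = base frame: x ahead of the robot, y to its left, z up, the work surface at z = 0. Lengths are in m, angles in degrees, forces in N, time in s.
With the tool pointing down it reaches from about 0.4 to 0.75 m from the base axis. Payload 19.5 kg.
Tool frame: the origin (TCP) lies at the very end of the fingers, on their centre line; the grasp point (between the pads) lies 19 mm behind it; x points along the fingers, z is the direction in which the jaws open and shut, and the axes are right-handed (so a half turn about x gives the same grasp; the last joint's range is limited). The gripper opens to 85 mm and grips with 20 to 120 N. Pads are 22 mm wide; open, the fingers measure 114 mm over their backs; the gripper's body (76 mm by 85 mm) begins 54 mm behind the grasp point. The pads swing forward as they close: fully open they stand 13 mm farther back than shut.
Start: joints at [61.438, 40.479, -1.581, 85.061, 1.261, 54.483, -4.326], TCP at [0.254, -0.516, 0.195] pointing down, gripper open.
Joint ranges: [-155.06, 155.06], [-18.47, 123.98], [-90, 86.84], [0, 140.48], [-83.41, 263.41], [0, 116], [-161.91, 161.91]. Speed limits (degrees/s): [108.29, 108.29, 147.25, 147.25, 172.46, 172.46, 172.46].

INTERFACE

Orientations are given as [roll, pitch, yaw] about the fixed x, y, z axes, in that order (R = Rz(yaw) Ry(pitch) Rx(roll)).
In Python, from workcell import robot gives the robot as it stands.
- The arm moves only by the tool step_arm, never from a script. Its argument "plan" is a list of rows, each a list of 4 numbers: the shift along the tool's x, y, z normalised to -1 to 1, where 1 is 0.4 m, then the turn about the tool's x normalised to -1 to 1, where 1 is 180 degrees. A call has 1 to 5 rows; each row shifts and turns the pose as measured when the row begins, along the tool's axes as they then stand; what a row does not reach is not made up. A row lasts 1/10 s, in which the tool goes at most 50 mm and 8.59 degrees, less where a joint would pass 70% of its speed; a pose out of reach is approached as far as the arm can. A call with a number of a shift or a turn outside -1 to 1 is refused whole. A call with a gripper value outside its range is refused whole. "jaw" is the opening, from -1 (shut) to 1 (fully open), set as the call begins (left out, the last holds). The fingers move at their own pace and stop on an object; "force" is the grip in N (left out, the last holds). Time passes only in rows, so rows that do not move let the fingers close. It gives the time, the measured TCP pose, the force and the opening at its end, in the units of the state.
- robot.read_state(): the state, without advancing time (a new reading comes with each control period).
- robot.grab_frame(name): name is "scene" or "side" or "wrist"; returns (picture, depth): 400x640x3 uint8, blue, green, red; 400x640 float32, m along the optical axis (not along the pixel's ray), 0 where there is no reading.
- robot.camera_model(name): a dict with "mtx" (3x3 intrinsics, pixels), "view" (4x4, takes a point from world to camera coordinates). Camera axes: x right, y down, z forward; pixel columns grow to the right and rows downward; lengths in m; the calibration is good to about 2 mm. A picture is of the moment at which its call begins: read the wrist's pose just before it. camera_model takes no time and is no camera call; for the wrist camera it gives the pose at the moment of the call.
- robot.close_job(): hands the job in, once; it reports no verdict.
Trained networks look in the newest picture that a camera, given by its name, has taken for a name from the list of things; names that differ only in an ending like _2 or _b are one class to them, and where a whole thing is asked for, a point or a joint stands for the part that bears it (a point fixed in the world has none). Each returns a list of dicts, best first, with "score" (0 to 1); they miss things now and then, are a little off and sometimes report something else, mostly with a low value. They report only what shows in the picture. A call takes as long as a camera call. They do not tell look-alikes from the thing itself.
- robot.look_for(camera, target): "extent" ([left, top, right, bottom] in pixels, round what is visible of it).
- robot.place_of(camera, target): "point" ([column, row] in pixels: a listed point, or the origin of a listed thing).
The state is a dict: "time_s": time; "q": joint angles; "qvel": joint speeds; "effort": joint torques, N m; "tcp_pos": TCP position; "ee_rot": TCP orientation; "force": force on the tool from outside, world axes, zero at the start; "moment": the same for the moment, N m; "grip_width": finger opening in m.
Only numpy, scipy, OpenCV 4.12 (cv2) and the standard library are available. Lean on these libraries where they do the work, as an engineer would, in place of code of your own. Each camera call takes 0.05 s, during which the arm holds its last target.

TASK

Pick up the handheld scanner from the steel tray and hold its window steady, square to the barcode label on the sloping logger in the open cold box and about 6 cm in front of it, for a good second. Gently lay the scanner back flat in the tray, window down, let go of it, and then lower the cold box lid gently until it is fully shut, without slamming it. Do not knock over the vials in the box, and leave the syringe and the other things on the table where they are.

Things in the scene. Friction and masses are not known exactly. Their poses are not given: they have to be found in the camera images.
- scanner_center (a point): Centre of the loose white scanner, 14 mm above its underside; about 160 g, 170 mm long along its x (-83 to +87 mm): handle 34 wide, 26 high up to x = +32, then a head 48 wide, 30 high with a dark screen on top. Grip the handle across its width at this point (centre of mass about 10 mm towards the head). z is up out of its top. Lies window down in the tray, along the tray's long side.
- scanner_window (a point): Centre of the dark read window, 28 x 32 mm, in the flat underside of the scanner's head, 58 mm along the scanner's +x from scanner_center and 14 mm below it. Same axes as scanner_center; the scanner reads straight out of its underside, along -z.
- label: White label with black bars, 42 x 62 mm, on a sloping grey logger (face 60 x 100 mm) fixed inside the cold box; origin at its face's centre, 24 mm below the box rim, 55 mm in front of the hinge line, mid-width. z points squarely out of the face: up and to the box's front, 38 degrees from vertical. y is level, along the box's long side; x runs up the slope.
- tray: Fixed shallow steel tray, 180 mm (its x) by 250 mm (its y), 14 mm high, floor and walls 4 mm thick; origin at the centre of its underside. A 15 g capped syringe (130 x 22 x 16 mm) lies along y near the +x side (x about +64 mm); the scanner lies along y at x about -22 mm.
- cold_box: Fixed blue insulated box, 180 mm deep (its x), 260 mm wide (its y), rim 130 mm above the table, walls and floor 18 mm; origin at the centre of its underside. Its front is its -x side, roughly facing the robot; the lid is hinged along the top of its rear (+x) wall.
- lid (a joint): Lid angle, rad: 0 fully shut on the rim, 1.57 upright, up to 1.95 leaning back; starts at 1.45 to 1.75. The hinge is stiff (0.5 N m of friction, lid 0.35 kg), so the lid stays where it is left; 1 to 5 N at its free edge moves it. The lid is a slab 180 x 260 x 22 mm.
- lid_hinge (a point): Middle of the lid's hinge line, at rim height at the back of the cold box (90 mm behind and 130 mm above its origin). The axes turn with the lid: -x runs along the lid towards its free edge, z is the normal of its outer face (up when shut), y lies along the hinge.
- lid_edge (a point): Middle of the lid's free edge on the outer face, 180 mm along -x and 22 mm along z from lid_hinge. Same axes as lid_hinge. When the lid stands open the outer face looks away from the front of the box.
- vial_a_center (a point): Centre of a small glass vial, 22 mm across and 48 mm high, standing loose on the floor inside the cold box near its front wall. Its top is 64 mm below the rim. Bystander.
- vial_b_center (a point): Centre of a second such vial inside the cold box. Bystander.
- syringe_center (a point): Centre of the capped syringe lying in the tray beside the scanner. Bystander.
- vial_c_center (a point): Centre of a third such vial, standing loose on the table in front of the robot. Bystander.
- pump_bottle_center (a point): Point 80 mm up in the green pump bottle, 60 x 85 mm, 190 mm high, on the table at the back. Bystander.
- swab_jar_center (a point): Centre of a glass jar of wooden sticks, 84 mm across, 160 mm high over the sticks. Bystander.
- carton_center (a point): Centre of a white and brown carton, 70 x 120 mm, 100 mm high, with a flap up to 135 mm. Bystander.
- steel_bowl_center (a point): Centre of a shallow steel bowl, 84 mm across, 40 mm high, on the table near the robot. Bystander.
Things that resemble listed ones, but are neither listed nor needed, are in the scene too. What is shaped like the part that bears scanner_center but blue is not meant.

How it is judged:
By the outcome, as a careful person would: the job done as asked, in the order asked, and still so for the second after the job is handed in, with the robot touching nothing.
It also fails if it takes over 72 s, if anything falls off the work surface, if the arm or the gripper's body presses on something with over 40 N, if the wrist force passes 120 N, or if a joint passes its speed limit or range.

## Working session

There is one attempt and no reset: what is moved stays moved. The work goes in short steps, Python scripts to look and compute and a tool call to move; the robot and the scene stay as the last step left them, time stands still between calls to the robot, and variables do not carry over. Pictures are saved under pics/ and viewed, and the job is handed in when it is done.

Besides the shell and the picture viewer there is one more tool, called as a command line: name --pt "numbers of a row" for each row, then --argument value for the rest. step_arm: Moves the arm, as the interface text tells. Scaled input: -1 to 1 covers 0.4 m each way for a shift and 180 degrees each way for a turn. Its arguments: {"type":"object","properties":{"plan":{"type":"array"},"jaw":{"type":"number"},"force":{"type":"number"}},"required":["plan"]}

```bash
ls -la; mkdir -p pics; cat > h.py <<'E'
import numpy as np, cv2
from scipy.spatial.transform import Rotation as R
from workcell import robot
def st():
    s=robot.read_state(); return s
def Rt(s): return R.from_euler('xyz',s['ee_rot'],degrees=True).as_matrix()
def ray(cam,px,view=None):
    m=robot.camera_model(cam); K=np.array(m['mtx']);V=np.array(m['view']) if view is None else view
    d=np.linalg.inv(K)@np.array([px[0],px[1],1.]); 
    return -V[:3,:3].T@V[:3,3], V[:3,:3].T@d
def atz(cam,px,z):
    o,d=ray(cam,px); return o+d*(z-o[2])/d[2]
def tri(rays):
    A=np.zeros((3,3));b=np.zeros(3)
    for o,d in rays:
        d=d/np.linalg.norm(d);P=np.eye(3)-np.outer(d,d);A+=P;b+=P@o
    x=np.linalg.solve(A,b)
    return x,[float(np.linalg.norm(np.cross(x-o,d/np.linalg.norm(d)))) for o,d in rays]
def cloud(cam,depth,view=None):
    m=robot.camera_model(cam);K=np.array(m['mtx']);V=np.array(m['view']) if view is None else view
    v,u=np.mgrid[:depth.shape[0],:depth.shape[1]]
    p=np.stack([(u-K[0,2])/K[0,0]*depth,(v-K[1,2])/K[1,1]*depth,depth],-1)
    w=(p-V[:3,3])@V[:3,:3]
    w[depth<=0]=np.nan
    return w
def proj(cam,P):
    m=robot.camera_model(cam);K=np.array(m['mtx']);V=np.array(m['view'])
    c=V[:3,:3]@np.asarray(P)+V[:3,3];q=K@c;return q[:2]/q[2]
E
python3 - <<'E'
from h import *
np.set_printoptions(precision=4,suppress=True)
s=st();print({k:np.round(v,3) for k,v in s.items()})
for c in ['scene','side','wrist']:
    im,d=robot.grab_frame(c);cv2.imwrite(f'pics/{c}0.png',im);np.save(f'{c}0.npy',d)
    m=robot.camera_model(c);print(c,m['mtx'],m['view'])
E
```

```text
total 12
drwxr-xr-x  3 agent agent 4096 Dec  7 07:10 .
drwxr-xr-x 23 root  root  4096 Dec  7 07:10 ..
drwxr-xr-x  2 agent agent 4096 Dec  7 07:10 pics
{'time_s': np.float64(0.0), 'q': array([61.44 , 40.513, -1.583, 85.084,  1.26 , 54.482, -4.325]), 'qvel': array([ 0.067, -0.014, -0.03 ,  0.003, -0.047, -0.011, -0.013]), 'effort': array([  0.001, -88.32 ,   1.235, -23.616,   0.017,   0.007,   0.   ]), 'tcp_pos': array([ 0.253, -0.516,  0.195]), 'ee_rot': array([-178.876,   89.937,  117.296]), 'force': array([0.005, 0.186, 0.969]), 'moment': array([ 0.019, -0.014, -0.051]), 'grip_width': np.float64(0.085)}
scene [[404.9901   0.     320.3637]
 [  0.     404.9901 200.1223]
 [  0.       0.       1.    ]] [[ 0.9848  0.1727 -0.0192 -0.5328]
 [ 0.1166 -0.7389 -0.6636  0.0626]
 [-0.1287  0.6513 -0.7478  1.2097]
 [ 0.      0.      0.      1.    ]]
side [[468.8519   0.     317.3502]
 [  0.     468.8519 205.1898]
 [  0.       0.       1.    ]] [[-0.6523 -0.7575  0.0244  0.3888]
 [-0.429   0.3425 -0.8359  0.31  ]
 [ 0.6248 -0.5557 -0.5484  1.1067]
 [ 0.      0.      0.      1.    ]]
wrist [[310.6909   0.     319.7747]
 [  0.     310.6909 200.514 ]
 [  0.       0.       1.    ]] [[ 0.4409 -0.8975 -0.0014 -0.5743]
 [-0.8489 -0.4176  0.324  -0.0421]
 [-0.2914 -0.1417 -0.946   0.3806]
 [ 0.      0.      0.      1.    ]]
```

```bash
python3 - <<'E'
from h import *
np.set_printoptions(precision=4,suppress=True)
for t in ['scanner_center','scanner_window','label','tray','cold_box','lid_hinge','lid_edge','syringe_center','vial_c_center','vial_a_center','steel_bowl_center','pump_bottle_center']:
    o={}
    for c in ['scene','side']:
        r=robot.place_of(c,t); o[c]=r
        print(t,c,[(np.round(a['point']).tolist(),round(a['score'],2)) for a in r[:4]])
    if o['scene'] and o['side']:
        x,e=tri([ray(c,o[c][0]['point']) for c in o]);print('   tri',x,np.round(e,4))
print(st()['time_s'])
for c,sl,k in [('scene',(150,360,220,440),3),('side',(90,300,200,440),3)]:
    im=cv2.imread(f'pics/{c}0.png');a,b,e,f=sl
    im=im[a:b,e:f];cv2.imwrite(f'pics/{c}0c.png',cv2.resize(im,None,fx=k,fy=min(k,600/(b-a)) and 2.8,interpolation=2))
E
```

```text
scanner_center scene [([322.0, 196.0], 0.76), ([249.0, 176.0], 0.68), ([293.0, 140.0], 0.56)]
scanner_center side [([338.0, 310.0], 0.87), ([243.0, 327.0], 0.71)]
   tri [ 0.4241  0.1823 -0.0702] [0.0951 0.0951]
scanner_window scene [([238.0, 170.0], 0.84), ([314.0, 143.0], 0.79), ([316.0, 212.0], 0.66)]
scanner_window side [([305.0, 250.0], 0.83), ([230.0, 316.0], 0.74), ([347.0, 334.0], 0.61), ([372.0, 254.0], 0.23)]
   tri [0.3251 0.1902 0.1258] [0.069 0.069]
label scene [([319.0, 278.0], 0.71), ([304.0, 299.0], 0.57)]
label side [([360.0, 180.0], 0.69)]
   tri [ 0.5724 -0.1625  0.1037] [0.0038 0.0038]
tray scene [([333.0, 196.0], 0.61)]
tray side [([277.0, 253.0], 0.83)]
   tri [0.5495 0.1905 0.001 ] [0.0023 0.0023]
cold_box scene [([304.0, 298.0], 0.79)]
cold_box side [([371.0, 212.0], 0.95)]
   tri [ 0.5279 -0.17    0.0026] [0.0014 0.0014]
lid_hinge scene [([343.0, 271.0], 0.74)]
lid_hinge side [([350.0, 172.0], 0.85), ([288.0, 254.0], 0.49)]
   tri [ 0.6202 -0.151   0.1213] [0.004 0.004]
lid_edge scene [([359.0, 221.0], 0.92), ([410.0, 242.0], 0.23)]
lid_edge side [([340.0, 118.0], 0.84)]
   tri [ 0.6526 -0.1348  0.2975] [0.0028 0.0028]
syringe_center scene [([401.0, 173.0], 0.68), ([392.0, 341.0], 0.67)]
syringe_center side []
vial_c_center scene []
vial_c_center side [([346.0, 233.0], 0.53)]
vial_a_center scene [([289.0, 267.0], 0.57)]
vial_a_center side []
steel_bowl_center scene [([260.0, 232.0], 0.9)]
steel_bowl_center side [([372.0, 254.0], 0.6), ([288.0, 176.0], 0.2)]
   tri [0.3637 0.0008 0.0211] [0.0029 0.0029]
pump_bottle_center scene [([408.0, 239.0], 0.94), ([343.0, 270.0], 0.19)]
pump_bottle_center side [([284.0, 176.0], 0.82), ([217.0, 218.0], 0.48)]
   tri [ 0.7739 -0.006   0.0865] [0.0015 0.0015]
1.35
```

The white one in the tray (scene 322,196; side 290,252) is the scanner meant. It is white and lies next to the syringe. The other two, at scene (249,176) and (293,140), are blue look-alikes. Next I'll measure poses from depth.

```bash
python3 - <<'E'
from h import *
np.set_printoptions(precision=4,suppress=True)
s=st();print('tool axes (cols) \n',Rt(s))
for c in ['scene','side']:
    im=cv2.imread(f'pics/{c}0.png').astype(int);d=np.load(f'{c}0.npy');w=cloud(c,d)
    blue=(im[...,0]>im[...,2]+50)&(im[...,0]>90)
    rim=blue&(abs(w[...,2]-.130)<.006)&(w[...,0]>.35)&(w[...,0]<.75)&(abs(w[...,1]+.15)<.25)
    p=w[rim][:,:2].astype(np.float32);print(c,'rim n',len(p),cv2.minAreaRect(p), w[rim][:,2].mean())
    # table height
    t=(abs(w[...,2])<.02)&(w[...,0]>.3)&(w[...,0]<.8);print(' table z',np.nanmedian(w[t][:,2]))
    # lid pts
    lid=blue&(w[...,2]>.16)&(w[...,2]<.4)&(w[...,0]>.5)&(w[...,0]<.8)&(abs(w[...,1]+.15)<.25)
    q=w[lid];print(' lid',len(q),q.min(0),q.max(0))
    # scanner top
    m=(w[...,2]>.022)&(w[...,2]<.045)&(w[...,0]>.4)&(w[...,0]<.62)&(w[...,1]>.07)&(w[...,1]<.33)
    lab,cc,stt,cen=cv2.connectedComponentsWithStats(m.astype(np.uint8))
    for i in range(1,lab):
        if stt[i,4]>60:
            q=w[cc==i];print(' comp',stt[i],'rect',cv2.minAreaRect(q[:,:2].astype(np.float32)),'z',np.percentile(q[:,2],[10,50,90]))
E
```

```text
tool axes (cols) 
 [[-0.0001  0.8975  0.441 ]
 [ 0.0002  0.441  -0.8975]
 [-1.      0.     -0.0002]]
scene rim n 1778 ((0.5347596406936646, -0.1728489100933075), (0.17758509516716003, 0.2587067782878876), 10.857779502868652) 0.12989156818462452
 table z 0.00015220102023760074
 lid 957 [ 0.6155 -0.2777  0.3039] [ 0.6782 -0.0266  0.3118]
 comp [308 173  25  43 547] rect ((0.5150954723358154, 0.17262208461761475), (0.17228636145591736, 0.047690004110336304), 86.90773010253906) z [0.027  0.031  0.0354]
side rim n 657 ((0.5320631265640259, -0.16982276737689972), (0.1861620396375656, 0.263126403093338), 10.616316795349121) 0.12943870775529606
 table z 0.000371229503471668
 lid 232 [ 0.6107 -0.2751  0.3039] [ 0.6806 -0.0234  0.311 ]
 comp [262 236  57  32 629] rect ((0.5073575973510742, 0.17602896690368652), (0.16928020119667053, 0.05152701213955879), 89.32022094726562) z [0.0253 0.0304 0.0349]
```

```bash
cat >> h.py <<'E'
def plan(wps,step=0.045,tstep=8.0):
    """wps: list of (pos, turn_deg total about tool x for this leg)"""
    s=st();p=np.array(s['tcp_pos']);M=Rt(s);out=[]
    for pos,turn in wps:
        pos=np.array(pos,float);n=int(max(np.ceil(np.linalg.norm(pos-p)/step),np.ceil(abs(turn)/tstep),1))
        dv=(pos-p)/n;dt=turn/n
        for i in range(n):
            t=M.T@dv; out.append([round(float(x),3) for x in t/0.4]+[round(dt/180,4)])
            M=M@R.from_euler('x',dt,degrees=True).as_matrix()
        p=pos
    print('now',np.round(p*0+s['tcp_pos'],4),'t',s['time_s'],'rows',len(out))
    for i in range(0,len(out),5): print(out[i:i+5])
E
python3 - <<'E'
from h import *
plan([((.35,-.38,.42),-20),((.58,.11,.47),-53)])
E
```

```text
now [ 0.2536 -0.516   0.1949] t 1.35 rows 20
[[-0.08, 0.052, -0.028, -0.0159], [-0.08, 0.054, -0.026, -0.0159], [-0.08, 0.055, -0.023, -0.0159], [-0.08, 0.056, -0.02, -0.0159], [-0.08, 0.057, -0.017, -0.0159]]
[[-0.08, 0.058, -0.015, -0.0159], [-0.08, 0.058, -0.012, -0.0159], [-0.01, 0.099, -0.033, -0.0226], [-0.01, 0.101, -0.026, -0.0226], [-0.01, 0.102, -0.019, -0.0226]]
[[-0.01, 0.103, -0.012, -0.0226], [-0.01, 0.104, -0.004, -0.0226], [-0.01, 0.104, 0.003, -0.0226], [-0.01, 0.104, 0.01, -0.0226], [-0.01, 0.103, 0.018, -0.0226]]
[[-0.01, 0.101, 0.025, -0.0226], [-0.01, 0.099, 0.032, -0.0226], [-0.01, 0.096, 0.039, -0.0226], [-0.01, 0.093, 0.046, -0.0226], [-0.01, 0.09, 0.052, -0.0226]]
```

step_arm --pt "-0.08 0.052 -0.028 -0.016" --pt "-0.08 0.054 -0.026 -0.016" --pt "-0.08 0.055 -0.023 -0.016" --pt "-0.08 0.056 -0.02 -0.016" --pt "-0.08 0.057 -0.017 -0.016" --jaw 1

```text
time_s: 1.85
tcp_pos: [0.3217, -0.4165, 0.3569]
ee_rot: [-175.2, 89.6, 135.6]
force: [0.1, -0.9, 1.5]
grip_width: 0.0852
```

step_arm --pt "-0.08 0.058 -0.015 -0.016" --pt "-0.08 0.058 -0.012 -0.016" --pt "-0.01 0.099 -0.033 -0.0226" --pt "-0.01 0.101 -0.026 -0.0226" --pt "-0.01 0.102 -0.019 -0.0226"

```text
time_s: 2.35
tcp_pos: [0.4032, -0.2598, 0.4399]
ee_rot: [178.7, 89.9, 148.0]
force: [1.8, -0.6, -0.4]
grip_width: 0.0852
```

step_arm --pt "-0.01 0.103 -0.012 -0.0226" --pt "-0.01 0.104 -0.004 -0.0226" --pt "-0.01 0.104 0.003 -0.0226" --pt "-0.01 0.104 0.01 -0.0226" --pt "-0.01 0.103 0.018 -0.0226"

```text
time_s: 2.85
tcp_pos: [0.4893, -0.0612, 0.4618]
ee_rot: [-26.2, 89.9, -35.8]
force: [1.0, -0.2, -0.1]
grip_width: 0.0853
```

step_arm --pt "-0.01 0.101 0.025 -0.0226" --pt "-0.01 0.099 0.032 -0.0226" --pt "-0.01 0.096 0.039 -0.0226" --pt "-0.01 0.093 0.046 -0.0226" --pt "-0.01 0.09 0.052 -0.0226"

```text
time_s: 3.35
tcp_pos: [0.5727, 0.1376, 0.4835]
ee_rot: [-29.7, 89.8, -18.3]
force: [0.5, -0.3, 0.3]
grip_width: 0.0856
```

```bash
python3 - <<'E'
from h import *
np.set_printoptions(precision=4,suppress=True)
im,d=robot.grab_frame('wrist');cv2.imwrite('pics/w1.png',im)
s=st();M=Rt(s);print(s['tcp_pos'],s['q']);print(M)
v=np.array([.982,.187,0]);print('out dir tool',M.T@v)
E
```

```text
[0.5738 0.1442 0.4822] [-11.2774  38.1932 -23.1712  31.0146  15.1681 112.2841 -11.8922]
[[ 0.0009 -0.2093  0.9778]
 [ 0.0019  0.9778  0.2093]
 [-1.      0.0017  0.0013]]
out dir tool [ 0.0012 -0.0227  0.9994]
```

step_arm --pt "0 0 0.1 0" --pt "0 0 0.1 0" --pt "0 0 0.1 0" --pt "0 0 0.1 0"

```text
time_s: 3.8
tcp_pos: [0.6401, 0.1475, 0.4465]
ee_rot: [50.7, 88.0, 60.8]
force: [-0.3, -1.1, 1.0]
grip_width: 0.0851
```

```bash
cat > s.py <<'E'
from h import *
np.set_printoptions(precision=4,suppress=True)
s=st();M=Rt(s);print(s['time_s'],s['tcp_pos'],s['q']);print(M)
x=M[:,0];print('tilt from down',np.degrees(np.arccos(-x[2])),'az',np.degrees(np.arctan2(x[1],x[0])),'z az',np.degrees(np.arctan2(M[1,2],M[0,2])),'w',s['grip_width'],'F',s['force'])
E
python3 s.py
```

```text
3.8 [0.6401 0.1475 0.4465] [-16.4283  49.0302  13.8599  13.9646 -13.42   115.9909  -3.2993]
[[ 0.0172 -0.1764  0.9842]
 [ 0.0307  0.9839  0.1758]
 [-0.9994  0.0272  0.0223]]
tilt from down 2.016772756243941 az 60.82716607274818 z az 10.130035499968608 w 0.085064124569376 F [-0.2757 -1.139   1.0065]
```

step_arm --pt "-0.12 0 0.02 0" --pt "-0.12 0 0.02 0" --pt "-0.12 0 0.02 0"

```text
time_s: 4.1
tcp_pos: [0.6035, 0.1354, 0.5118]
ee_rot: [19.3, 85.1, 29.4]
force: [-0.4, -0.4, -0.4]
grip_width: 0.0853
```

```bash
python3 s.py
```

```text
4.1 [0.6035 0.1354 0.5118] [-16.687   41.1307  11.6011  18.52   -10.428  115.9339  -3.1575]
[[ 0.0745 -0.1751  0.9817]
 [ 0.0419  0.9841  0.1724]
 [-0.9963  0.0283  0.0806]]
tilt from down 4.901873655081047 az 29.35210755039302 z az 9.958173651826971 w 0.08526797523374338 F [-0.4039 -0.3971 -0.4234]
```

```bash
python3 - <<'E'
from h import *
plan([((.38,.11,.30),0)],step=.049)
E
```

```text
now [0.6035 0.1354 0.5118] t 4.1 rows 7
[[0.069, 0.003, -0.086, 0.0], [0.069, 0.003, -0.086, 0.0], [0.069, 0.003, -0.086, 0.0], [0.069, 0.003, -0.086, 0.0], [0.069, 0.003, -0.086, 0.0]]
[[0.069, 0.003, -0.086, 0.0], [0.069, 0.003, -0.086, 0.0]]
```

step_arm --pt "0.07 0.003 -0.086 0.0" --pt "0.07 0.003 -0.086 0.0" --pt "0.07 0.003 -0.086 0.0" --pt "0.07 0.003 -0.086 0.0" --pt "0.07 0.003 -0.086 0.0"

```text
time_s: 4.6
tcp_pos: [0.516, 0.1288, 0.4259]
ee_rot: [19.9, 84.6, 29.6]
force: [0.8, 1.0, -0.4]
grip_width: 0.0852
```

step_arm --pt "0.05 0.003 -0.1 0.0" --pt "0.05 0.003 -0.1 0.0" --pt "0 0 -0.1 0"

```text
time_s: 4.9
tcp_pos: [0.402, 0.113, 0.3748]
ee_rot: [20.2, 84.7, 30.0]
force: [0.0, -0.2, 0.9]
grip_width: 0.0857
```

```bash
python3 s.py
```

```text
4.9 [0.402  0.113  0.3748] [-28.5134  12.8915  12.466   98.2436  -4.4342  64.0981  -4.9601]
[[ 0.0795 -0.1707  0.9821]
 [ 0.0458  0.9848  0.1674]
 [-0.9958  0.0317  0.0861]]
tilt from down 5.264598817418848 az 29.97854418319688 z az 9.67531874831623 w 0.0857009119720262 F [ 0.0312 -0.1644  0.8727]
```

step_arm --pt "0.03 0 -0.1 0" --pt "0.03 0 -0.1 0" --pt "0.0 0 -0.1 0"

```text
time_s: 5.2
tcp_pos: [0.2806, 0.0926, 0.3388]
ee_rot: [20.4, 84.7, 30.1]
force: [0.5, 0.2, 0.4]
grip_width: 0.0856
```

```bash
python3 s.py
```

```text
5.2 [0.2806 0.0926 0.3388] [-33.972    1.4809  10.61   119.9479  -1.1166  53.3294 -12.9848]
[[ 0.08   -0.1709  0.982 ]
 [ 0.0464  0.9848  0.1676]
 [-0.9957  0.0322  0.0867]]
tilt from down 5.3087738643589795 az 30.126388176693062 z az 9.687008273431111 w 0.08556081963914973 F [0.4523 0.2343 0.3755]
```

step_arm --pt "-0.1 0 -0.05 0" --pt "-0.1 0 -0.05 0" --pt "-0.1 0 -0.05 0"

```text
time_s: 5.5
tcp_pos: [0.2041, 0.0737, 0.4525]
ee_rot: [20.4, 85.3, 30.2]
force: [0.6, 1.1, 0.0]
grip_width: 0.0856
```

```bash
python3 s.py
```

```text
5.5 [0.2041 0.0737 0.4525] [-36.9531 -11.7538   5.9184 106.8138   1.2996  80.149  -21.4954]
[[ 0.0713 -0.1709  0.9827]
 [ 0.0415  0.9849  0.1683]
 [-0.9966  0.0287  0.0773]]
tilt from down 4.732060862745357 az 30.17590946490311 z az 9.718341241195015 w 0.08557648859408244 F [0.5725 1.0774 0.0247]
```

step_arm --pt "-0.1 0 -0.03 0" --pt "-0.1 0 -0.03 0" --pt "-0.1 0 -0.03 0" --pt "-0.1 0 -0.03 0"

```text
time_s: 5.9
tcp_pos: [0.1391, 0.0559, 0.6149]
ee_rot: [20.8, 85.0, 30.6]
force: [-0.3, 0.2, 1.1]
grip_width: 0.0851
```

```bash
python3 s.py
```

```text
5.9 [0.1391 0.0559 0.6149] [-36.4296 -15.2418   0.5287  75.6066   0.6672 114.6066 -25.7941]
[[ 0.0757 -0.1716  0.9822]
 [ 0.0448  0.9847  0.1686]
 [-0.9961  0.0312  0.0823]]
tilt from down 5.04817073237194 az 30.591207029178015 z az 9.740882525402853 w 0.08509479971341889 F [-0.3036  0.1843  1.0838]
```

```bash
cat > kin.py <<'E'
import numpy as np
D=[(.5749,.195,40.513,85.084,54.482),(.2955,.3388,1.48,119.95,53.33),(.217,.4525,-11.75,106.81,80.15),(.150,.6149,-15.24,75.61,114.61),(.6185,.5118,41.13,18.52,115.93),(.4176,.3748,12.89,98.24,64.1),(.6569,.4465,49.03,13.96,115.99)]
A=[];B=[]
def row(q2,q4,q6):
    t=np.radians([q2,q2+q4,q2+q4+q6]);s,c=np.sin(t),np.cos(t)
    return [s[0],c[0],s[1],c[1],s[2],c[2],0],[c[0],-s[0],c[1],-s[1],c[2],-s[2],1]
for r,z,*q in D:
    a,b=row(*q);A+=[a,b];B+=[r,z]
x,res,_,_=np.linalg.lstsq(np.array(A),np.array(B),rcond=None)
if __name__=='__main__':
    np.set_printoptions(precision=3,suppress=True)
    print(x,(np.array(A)@x-B)*1000)
    def fk(*q): a,b=row(*q);return np.dot(a,x),np.dot(b,x)
    print('q4=140 family, tool down'); 
    for q2 in range(-18,50,8):
        print(q2,np.round(fk(q2,140,40-q2),3))
    print('q2=-18')
    for q4 in range(60,141,10): print(q4,np.round(fk(-18,q4,198-q4),3))
E
python3 kin.py
```

```text
[ 0.514 -0.003  0.292 -0.001  0.333 -0.005  0.307] [-0.103  2.046  0.471 -0.624 -0.427  0.676 -0.151  0.64  -0.058  0.095
  0.125 -2.177  0.275 -0.656]
q4=140 family, tool down
-18 [0.092 0.308]
-10 [0.138 0.293]
-2 [0.181 0.271]
6 [0.221 0.244]
14 [0.256 0.211]
22 [0.287 0.174]
30 [0.312 0.133]
38 [0.331 0.089]
46 [0.344 0.042]
q2=-18
60 [0.038 0.679]
70 [0.073 0.642]
80 [0.101 0.599]
90 [0.121 0.553]
100 [0.133 0.503]
110 [0.136 0.452]
120 [0.13  0.402]
130 [0.115 0.353]
140 [0.092 0.308]
```

```bash
python3 - <<'E'
from h import *
plan([((.25,.10,.4),0),((.30,.11,.19),0)],step=.049)
E
```

```text
now [0.1391 0.0559 0.6149] t 5.9 rows 11
[[0.094, 0.007, 0.041, 0.0], [0.094, 0.007, 0.041, 0.0], [0.094, 0.007, 0.041, 0.0], [0.094, 0.007, 0.041, 0.0], [0.094, 0.007, 0.041, 0.0]]
[[0.094, 0.007, 0.041, 0.0], [0.107, -0.003, 0.017, 0.0], [0.107, -0.003, 0.017, 0.0], [0.107, -0.003, 0.017, 0.0], [0.107, -0.003, 0.017, 0.0]]
[[0.107, -0.003, 0.017, 0.0]]
```

step_arm --pt "0.094 0.007 0.041 0.0" --pt "0.094 0.007 0.041 0.0" --pt "0.094 0.007 0.041 0.0" --pt "0.094 0.007 0.041 0.0" --pt "0.094 0.007 0.041 0.0"

```text
time_s: 6.4
tcp_pos: [0.2366, 0.095, 0.4439]
ee_rot: [21.9, 83.2, 31.8]
force: [1.5, 1.0, 0.3]
grip_width: 0.0855
```

step_arm --pt "0.094 0.007 0.041 0.0" --pt "0.107 -0.003 0.017 0.0" --pt "0.107 -0.003 0.017 0.0" --pt "0.107 -0.003 0.017 0.0" --pt "0.107 -0.003 0.017 0.0"

```text
time_s: 6.9
tcp_pos: [0.3031, 0.1133, 0.2353]
ee_rot: [21.2, 82.8, 31.0]
force: [2.2, 2.4, -0.5]
grip_width: 0.0855
```

```bash
python3 s.py
```

```text
6.9 [0.3031 0.1133 0.2353] [-32.0834  13.4772   8.8621 133.4221  -6.7214  26.3033  -7.9476]
[[ 0.1069 -0.1725  0.9792]
 [ 0.0641  0.984   0.1664]
 [-0.9922  0.045   0.1163]]
tilt from down 7.160962128425504 az 30.95186027917952 z az 9.644039012136433 w 0.08546880012460104 F [ 2.1781  2.432  -0.4979]
```

Now push inward at the near limit.

step_arm --pt "0.02 0 -0.1 0" --pt "0.02 0 -0.1 0" --pt "0.02 0 -0.1 0" --pt "0.02 0 -0.1 0"

```text
time_s: 7.3
tcp_pos: [0.2273, 0.1075, 0.2111]
ee_rot: [98.7, 88.3, 109.3]
force: [-0.5, -0.4, 0.1]
grip_width: 0.0855
```

```bash
python3 s.py
```

```text
7.3 [0.2273 0.1075 0.2111] [-11.1487  14.6518 -26.0469 140.4224  10.8145  26.2626 -35.5752]
[[-0.0097 -0.183   0.9831]
 [ 0.0278  0.9827  0.1832]
 [-0.9996  0.0292 -0.0045]]
tilt from down 1.6899505406015207 az 109.25590104233578 z az 10.556457689766338 w 0.08553801293985223 F [-0.4614 -0.3809  0.1486]
```

```bash
python3 - <<'E'
from h import *
plan([((.51,.13,.25),12.5)],step=.049)
E
```

```text
now [0.2273 0.1075 0.2111] t 7.3 rows 6
[[-0.017, -0.012, 0.117, 0.0116], [-0.017, -0.008, 0.118, 0.0116], [-0.017, -0.003, 0.118, 0.0116], [-0.017, 0.001, 0.118, 0.0116], [-0.017, 0.005, 0.118, 0.0116]]
[[-0.017, 0.01, 0.118, 0.0116]]
```

step_arm --pt "-0.017 -0.012 0.117 0.0116" --pt "-0.017 -0.008 0.118 0.0116" --pt "-0.017 -0.003 0.118 0.0116" --pt "-0.017 0.001 0.118 0.0116" --pt "-0.017 0.005 0.118 0.0116"

```text
time_s: 7.8
tcp_pos: [0.4656, 0.1252, 0.2442]
ee_rot: [116.8, 88.3, 116.8]
force: [-0.2, 0.7, 0.2]
grip_width: 0.0853
```

step_arm --pt "-0.017 0.01 0.118 0.0116" --pt "0 0 0 0" --pt "0 0 0 0"

```text
time_s: 8.1
tcp_pos: [0.5195, 0.1287, 0.2504]
ee_rot: [113.7, 88.3, 111.3]
force: [0.2, -0.3, -0.3]
grip_width: 0.0856
```

```bash
python3 s.py; cat > look.py <<'E'
from h import *
import sys
np.set_printoptions(precision=4,suppress=True)
im,d=robot.grab_frame('wrist');n=sys.argv[1];cv2.imwrite(f'pics/{n}.png',im);np.save(f'{n}.npy',d)
w=cloud('wrist',d)
np.save(f'{n}w.npy',w)
for t in sys.argv[2:]:
    for a in robot.place_of('wrist',t)[:3]: 
        o=ray('wrist',a['point'])
        c,r=np.round(a['point']).astype(int);print(t,a['point'],round(a['score'],2),'cloud',w[min(r,399),min(c,639)])
E
python3 look.py w2 scanner_center scanner_window tray syringe_center
```

```text
8.1 [0.5195 0.1287 0.2504] [ -5.8346  34.3206 -19.3236  87.4778  10.4084  60.1216 -29.6575]
[[-0.011   0.0429  0.999 ]
 [ 0.0283  0.9987 -0.0425]
 [-0.9995  0.0278 -0.0122]]
tilt from down 1.7403524859225092 az 111.25507467046364 z az -2.437416205969458 w 0.08561183418832281 F [ 0.1846 -0.3256 -0.2932]
scanner_center [312.9, 129.7] 0.97 cloud [0.5101 0.1759 0.0289]
scanner_center [126.0, 103.2] 0.64 cloud [0.2767 0.2186 0.0247]
scanner_window [313.7, 170.8] 0.81 cloud [0.509  0.1243 0.0344]
scanner_window [87.5, 88.9] 0.57 cloud [0.2368 0.2367 0.03  ]
tray [339.3, 120.0] 0.85 cloud [0.5444 0.1856 0.0038]
syringe_center [388.9, 110.0] 0.93 cloud [0.6075 0.1959 0.0187]
```

```bash
python3 - <<'E'
from h import *
np.set_printoptions(precision=4,suppress=True)
w=np.load('w2w.npy')
m=(w[...,2]>.020)&(w[...,2]<.045)&(w[...,0]>.46)&(w[...,0]<.57)&(w[...,1]>.07)&(w[...,1]<.29)
n,cc,stt,cen=cv2.connectedComponentsWithStats(m.astype(np.uint8))
i=1+np.argmax(stt[1:,4]);q=w[cc==i];print(stt[i],cv2.minAreaRect(q[:,:2].astype(np.float32)),np.percentile(q[:,2],[5,50,95]))
h=q[(q[:,1]>.16)&(q[:,1]<.25)]
ys=np.arange(.16,.25,.01);mid=[(lambda r:(r[:,0].min()+r[:,0].max())/2)(h[abs(h[:,1]-y)<.005]) for y in ys]
p=np.polyfit(ys,mid,1);print('handle mid',np.round(mid,4),'axis az',90-np.degrees(np.arctan(p[0])),'x at .176',np.polyval(p,.176), 'y range',q[:,1].min(),q[:,1].max(),'handle top',np.median(h[:,2]))
im=cv2.imread('pics/w2.png')[40:210,240:430];cv2.imwrite('pics/w2c.png',cv2.resize(im,None,fx=3.4,fy=3.4,interpolation=2))
c=np.array([np.polyval(p,.176),.176,.028])
E
```

```text
[ 297   59   37  137 4070] ((0.5128557085990906, 0.17421147227287292), (0.1694587916135788, 0.04697934538125992), 86.55623626708984) [0.0272 0.0301 0.0349]
handle mid [0.5113 0.5115 0.5127 0.5132 0.5137 0.5142 0.5141 0.5143 0.5149] axis az 87.46631565589882 x at .176 0.5122401276675177 y range 0.09005779601166058 0.2592167404977021 handle top 0.029281463607134944
```

```bash
python3 - <<'E'
from h import *
plan([((.513,.1765,.10),0.6),((.513,.1765,.045),0),((.513,.1765,.008),0)],step=.045)
E
```

```text
now [0.5188 0.1287 0.251 ] t 8.35 rows 7
[[0.095, 0.027, -0.004, 0.0008], [0.095, 0.027, -0.004, 0.0008], [0.095, 0.027, -0.004, 0.0008], [0.095, 0.027, -0.004, 0.0008], [0.069, -0.002, 0.001, 0.0]]
[[0.069, -0.002, 0.001, 0.0], [0.092, -0.003, 0.001, 0.0]]
```

step_arm --pt "0.095 0.027 -0.004 0.0008" --pt "0.095 0.027 -0.004 0.0008" --pt "0.095 0.027 -0.004 0.0008" --pt "0.095 0.027 -0.004 0.0008" --pt "0 0 0 0" --jaw 0.4

```text
time_s: 8.85
tcp_pos: [0.5119, 0.1777, 0.0983]
ee_rot: [104.2, 88.3, 101.3]
force: [0.3, -0.6, 2.5]
grip_width: 0.06
```

```bash
python3 - <<'E'
from h import *
plan([((.513,.1765,.035),0),((.513,.1765,.008),0)],step=.03)
E
```

```text
now [0.5119 0.1777 0.0983] t 8.85 rows 4
[[0.053, -0.002, 0.001, 0.0], [0.053, -0.002, 0.001, 0.0], [0.053, -0.002, 0.001, 0.0], [0.067, -0.002, 0.0, 0.0]]
```

step_arm --pt "0.053 -0.003 0.001 0.0" --pt "0.053 -0.003 0.001 0.0" --pt "0.053 -0.003 0.001 0.0" --pt "0.025 -0.002 0.001 0" --pt "0 0 0 0"

```text
time_s: 9.35
tcp_pos: [0.5158, 0.1736, 0.0308]
ee_rot: [90.8, 88.3, 87.8]
force: [-0.4, 0.0, 1.0]
grip_width: 0.0593
```

```bash
python3 s.py; python3 look.py w3
```

```text
9.35 [0.5158 0.1736 0.0308] [-14.4479  52.0237 -12.37   101.2713  17.7147  27.7754 -40.7903]
[[ 0.0011  0.0521  0.9986]
 [ 0.03    0.9982 -0.0521]
 [-0.9995  0.03   -0.0004]]
tilt from down 1.7219859819091712 az 87.83159622703889 z az -2.986118673747757 w 0.059292429420078396 F [-0.3975  0.0072  0.9994]
```

```bash
python3 - <<'E'
from h import *
np.set_printoptions(precision=4,suppress=True)
s=st();p=np.array(s['tcp_pos']);M=Rt(s)
print('tcp',proj('wrist',p),'pads',[proj('wrist',p-M[:,0]*b+M[:,2]*a+M[:,1]*c).round() for a in(-.03,.03) for b in (0,.019) for c in (-.011,.011)])
w=np.load('w3w.npy');print('head edge',w[262,315],w[275,300],'near tip',w[265,250],w[265,388],w[285,240], 'tail',w[97,315],w[90,315])
for a in robot.place_of('wrist','scanner_center')[:2]:print(a['point'],a['score'],atz('wrist',a['point'],.018),atz('wrist',a['point'],.03))
q=w[(w[...,2]>.022)&(w[...,2]<.045)&(abs(w[...,0]-.513)<.02)&(w[...,1]>.07)&(w[...,1]<.3)]
print(q.min(0),q.max(0))
E
```

```text
tcp [320.1779 234.3669] pads [array([273., 250.]), array([272., 218.]), array([269., 265.]), array([267., 231.]), array([367., 250.]), array([369., 218.]), array([372., 265.]), array([374., 231.])]
head edge [0.5118 0.1547 0.0316] [0.5015 0.1462 0.0325] near tip [0.4847 0.184  0.0861] [0.5468 0.1817 0.0878] [0.4844 0.1845 0.1031] tail [0.5175 0.256  0.0298] [0.5174 0.2608 0.0037]
[314.1, 222.3] 0.59 [0.5123 0.1771 0.018 ] [0.5128 0.1817 0.03  ]
[0.493  0.0903 0.0221] [0.533  0.26   0.0368]
```

```bash
python3 - <<'E'
from h import *
np.set_printoptions(precision=4,suppress=True)
w=np.load('w3w.npy');s=st();p=np.array(s['tcp_pos']);M=Rt(s)
t=(w-p)@M
m=(t[...,0]<-.005)&(abs(t[...,2])<.06)&(abs(t[...,1])<.05)
print(m.sum()); q=t[m]; print(np.sort(q[:,0])[-10:])
for r in range(250,300,8):
  print(r,[t[r,c].round(3) for c in (240,250,256,258)])
E
```

```text
31921
[-0.005 -0.005 -0.005 -0.005 -0.005 -0.005 -0.005 -0.005 -0.005 -0.005]
250 [array([ 0.027, -0.026, -0.059]), array([ 0.028, -0.026, -0.052]), array([ 0.027, -0.026, -0.048]), array([ 0.026, -0.025, -0.046])]
258 [array([ 0.026, -0.032, -0.06 ]), array([-0.049,  0.011, -0.033]), array([-0.049,  0.01 , -0.03 ]), array([-0.045,  0.008, -0.03 ])]
266 [array([-0.056,  0.011, -0.036]), array([-0.056,  0.011, -0.032]), array([-0.05 ,  0.007, -0.03 ]), array([-0.046,  0.005, -0.03 ])]
274 [array([-0.063,  0.011, -0.034]), array([-0.062,  0.01 , -0.03 ]), array([-0.052,  0.004, -0.03 ]), array([-0.047,  0.001, -0.03 ])]
282 [array([-0.069,  0.011, -0.033]), array([-0.063,  0.007, -0.03 ]), array([-0.052, -0.   , -0.03 ]), array([-0.049, -0.003, -0.03 ])]
290 [array([-0.073,  0.01 , -0.032]), array([-0.065,  0.004, -0.03 ]), array([-0.053, -0.004, -0.03 ]), array([-0.049, -0.007, -0.03 ])]
298 [array([-0.078,  0.009, -0.031]), array([-0.065,  0.   , -0.03 ]), array([-0.055, -0.007, -0.03 ]), array([-0.051, -0.01 , -0.03 ])]
```

```bash
python3 - <<'E'
from h import *
np.set_printoptions(precision=4,suppress=True)
for c in ['side','scene']:
    im,d=robot.grab_frame(c);np.save(c+'1.npy',d)
    s=st();p=np.array(s['tcp_pos']);M=Rt(s)
    u=proj(c,p);print(c,u,p)
    v=im.copy()
    for a in (-.03,.03):
        for b in (0,.045):
            cv2.circle(v,tuple(np.round(proj(c,p-M[:,0]*b+M[:,2]*a)).astype(int)),1,(0,0,255) if b==0 else (0,255,0),-1)
    x,y=int(u[0]),int(u[1]);v=v[max(0,y-90):y+50,x-90:x+90];cv2.imwrite(f'pics/{c}1.png',cv2.resize(v,None,fx=4,fy=4,interpolation=2))
E
```

```text
side [289.1524 248.5892] [0.5162 0.1742 0.0316]
scene [322.0057 191.3076] [0.5162 0.1742 0.0314]
```

All three cameras put the visible finger ends about 45 mm behind the reported TCP (green marks on the tips, red at the TCP). I'll plan with that measured tip position and descend while watching the force.

```bash
python3 - <<'E'
from h import *
plan([((.514,.1775,-.01),0),((.514,.1775,-.026),0),((.514,.1775,-.034),0)],step=.022)
E
```

```text
now [0.5162 0.1742 0.0314] t 9.55 rows 4
[[0.052, 0.002, -0.003, 0.0], [0.052, 0.002, -0.003, 0.0], [0.04, -0.001, -0.0, 0.0], [0.02, -0.001, -0.0, 0.0]]
```

step_arm --pt "0.05 0.003 -0.003 0.0" --pt "0.05 0.003 -0.003 0.0" --pt "0 0 0 0"

```text
time_s: 9.85
tcp_pos: [0.5156, 0.1785, -0.0065]
ee_rot: [81.3, 88.1, 78.3]
force: [0.5, -0.5, 0.0]
grip_width: 0.0599
```

step_arm --pt "0.03 0 0 0.0" --pt "0 0 0 0"

```text
time_s: 10.05
tcp_pos: [0.5165, 0.1791, -0.0176]
ee_rot: [78.9, 88.1, 75.9]
force: [-0.0, -0.0, -0.3]
grip_width: 0.0596
```

```bash
python3 s.py; python3 - <<'E'
from h import *
np.set_printoptions(precision=4,suppress=True)
c='side'
im,d=robot.grab_frame(c);s=st();p=np.array(s['tcp_pos']);M=Rt(s);v=im.copy()
x,y=[int(a) for a in proj(c,p)];v=v[y-110:y+30,x-90:x+90];cv2.imwrite('pics/side2.png',cv2.resize(v,None,fx=4,fy=4,interpolation=2))
c='wrist';im,d=robot.grab_frame(c);cv2.imwrite('pics/w4.png',im);w=cloud(c,d);t=(w-p)@M
for r in range(246,280,8): print(r,[t[r,c].round(3) for c in (250,256,258,260)])
E
```

```text
10.05 [ 0.5165  0.1791 -0.0176] [-16.1944  56.8537 -10.0363 102.1174  19.0109  21.3598 -42.3534]
[[ 0.0082  0.0521  0.9986]
 [ 0.0329  0.9981 -0.0523]
 [-0.9994  0.0332  0.0065]]
tilt from down 1.9409571794559948 az 75.94745484728571 z az -2.99895552538065 w 0.05958453764283137 F [-0.0256 -0.0088 -0.3348]
246 [array([-0.021,  0.002, -0.04 ]), array([-0.021,  0.003, -0.036]), array([-0.022,  0.003, -0.035]), array([-0.021,  0.002, -0.034])]
254 [array([-0.045,  0.011, -0.034]), array([-0.045,  0.01 , -0.031]), array([-0.044,  0.01 , -0.03 ]), array([-0.021, -0.002, -0.034])]
262 [array([-0.054,  0.012, -0.032]), array([-0.049,  0.009, -0.03 ]), array([-0.045,  0.007, -0.03 ]), array([-0.02 , -0.008, -0.035])]
270 [array([-0.061,  0.011, -0.03 ]), array([-0.051,  0.005, -0.03 ]), array([-0.046,  0.002, -0.03 ]), array([nan, nan, nan])]
278 [array([-0.063,  0.009, -0.03 ]), array([-0.051,  0.001, -0.03 ]), array([-0.047, -0.001, -0.03 ]), array([-0.043, -0.004, -0.03 ])]
```

step_arm --pt "0.03 -0.002 -0.008 0.0" --pt "0.01 0 0 0" --pt "0 0 0 0"

```text
time_s: 10.45
tcp_pos: [0.5151, 0.1792, -0.031]
ee_rot: [73.6, 87.9, 70.6]
force: [-0.3, 0.6, -0.6]
grip_width: 0.0598
```

step_arm --pt "0 0 -0.004 0" --pt "0 0 0 0" --pt "0 0 0 0" --pt "0 0 0 0" --pt "0 0 0 0" --jaw -1 --force 45

```text
time_s: 10.95
tcp_pos: [0.5142, 0.1794, -0.0293]
ee_rot: [71.6, 87.9, 68.6]
force: [0.7, -0.4, -1.3]
grip_width: 0.033
```

```bash
python3 s.py; python3 look.py w5
```

```text
10.95 [ 0.5142  0.1794 -0.0293] [-16.7796  57.9078  -9.1439 103.0108  19.3572  18.9504 -42.9102]
[[ 0.0136  0.0528  0.9985]
 [ 0.0346  0.998  -0.0532]
 [-0.9993  0.0353  0.0117]]
tilt from down 2.129386675712215 az 68.60206549285957 z az -3.0514737534878185 w 0.03297748053961976 F [ 0.7082 -0.3735 -1.3378]
```

```bash
python3 - <<'E'
from h import *
s=st();M=Rt(s)
a=np.radians(-92.9)
xs=np.array([np.cos(a),np.sin(a),0]);zs=np.array([0,0,1.]);Rs=np.stack([xs,np.cross(zs,xs),zs],1)
p=np.array(s['tcp_pos'])
c=np.array([p[0]-.043*M[0,0]-.0000,.1762,.018])
np.savez('grasp.npz',Rrel=M.T@Rs,crel=M.T@(c-p),p=p,M=M);print(M.T@(c-p))
plan([((.514,.1794,.07),0),((.68,.13,.30),-13.8)],step=.047)
E
```

```text
[-0.0474211  -0.00160082  0.00014444]
now [ 0.5142  0.1794 -0.0293] t 11.0 rows 10
[[-0.083, 0.003, 0.001, 0.0], [-0.083, 0.003, 0.001, 0.0], [-0.083, 0.003, 0.001, 0.0], [-0.082, -0.012, 0.061, -0.011], [-0.082, -0.014, 0.061, -0.011]]
[[-0.082, -0.016, 0.06, -0.011], [-0.082, -0.018, 0.06, -0.011], [-0.082, -0.02, 0.059, -0.011], [-0.082, -0.022, 0.058, -0.011], [-0.082, -0.024, 0.057, -0.011]]
```

step_arm --pt "-0.02 0 0 0" --pt "-0.05 0.002 0 0" --pt "-0.08 0.003 0 0" --pt "-0.08 0.003 0 0" --pt "0 0 0 0"

```text
time_s: 11.5
tcp_pos: [0.5125, 0.1792, 0.0673]
ee_rot: [73.1, 87.9, 70.1]
force: [0.4, -0.5, -2.5]
grip_width: 0.0335
```

```bash
python3 s.py; python3 look.py w6
```

```text
11.5 [0.5125 0.1792 0.0673] [-14.449   48.2093 -13.568  101.257   16.8165  30.9944 -40.8936]
[[ 0.0123  0.0524  0.9985]
 [ 0.034   0.998  -0.0528]
 [-0.9993  0.0346  0.0105]]
tilt from down 2.070542799448738 az 70.12289777447009 z az -3.026934152866038 w 0.033471383778003 F [ 0.4158 -0.4594 -2.5031]
```

step_arm --pt "-0.082 -0.012 0.061 -0.011" --pt "-0.082 -0.014 0.061 -0.011" --pt "-0.082 -0.016 0.06 -0.011" --pt "-0.082 -0.018 0.06 -0.011" --pt "-0.082 -0.02 0.059 -0.011"

```text
time_s: 12.05
tcp_pos: [0.6302, 0.1426, 0.2289]
ee_rot: [86.8, 88.3, 94.2]
force: [0.2, 0.1, -1.1]
grip_width: 0.0334
```

step_arm --pt "-0.08 -0.022 0.058 -0.011" --pt "-0.07 -0.024 0.06 -0.011" --pt "-0.06 0 0.1 0" --pt "-0.06 0 0.1 0" --pt "-0.08 0 0.08 0"

```text
time_s: 12.55
tcp_pos: [0.7277, 0.153, 0.3234]
ee_rot: [-21.4, 85.8, -4.2]
force: [-0.5, 2.4, -0.8]
grip_width: 0.0331
```

```bash
python3 s.py
```

```text
12.55 [0.7277 0.153  0.3234] [ -9.8694  58.0058 -41.9298  17.6001  38.5894 104.5223  -4.4355]
[[ 0.0734 -0.2943  0.9529]
 [-0.0054  0.9553  0.2955]
 [-0.9973 -0.0269  0.0686]]
tilt from down 4.2235112909803965 az -4.219046388788896 z az 17.227503517608497 w 0.03308035470072803 F [-0.5315  2.435  -0.842 ]
```

```bash
cat > g.py <<'E'
from h import *
np.set_printoptions(precision=4,suppress=True)
YAW=10.8
def goal():
    g=np.load('grasp.npz');b=np.radians(YAW);bx=np.array([np.cos(b),np.sin(b),0]);by=np.array([-np.sin(b),np.cos(b),0]);up=np.array([0,0,1.])
    t=np.radians(38);lz=np.cos(t)*up-np.sin(t)*bx
    Rs=np.stack([-by,np.cross(lz,-by),lz],1)
    return Rs@g['Rrel'].T,Rs,g
if __name__=='__main__':
    G,Rs,g=goal();s=st();M=Rt(s);S=M@g['Rrel']
    b=np.radians(YAW);bx=np.array([np.cos(b),np.sin(b),0]);by=np.array([-np.sin(b),np.cos(b),0])
    z=S[:,2]
    print('t',s['time_s'],'p',np.array(s['tcp_pos']),'q',np.array(s['q']).round(1),'w',round(s['grip_width'],4),'F',s['force'])
    print('scanner tilt to box-front %.2f (want 38), sideways(+y) %.2f (want 0), twist %.2f'%(np.degrees(np.arctan2(-z@bx,z[2])),np.degrees(np.arcsin(z@by)),np.degrees(np.arctan2(S[:,0]@bx,-S[:,0]@by))))
E
python3 g.py
```

```text
t 12.55 p [0.7277 0.153  0.3234] q [ -9.9  58.  -41.9  17.6  38.6 104.5  -4.4] w 0.0331 F [-0.5315  2.435  -0.842 ]
scanner tilt to box-front 3.64 (want 38), sideways(+y) 3.18 (want 0), twist 6.33
```

step_arm --pt "-0.12 0 0.03 0" --pt "-0.12 0 0.03 0" --pt "-0.12 0 0.03 0" --pt "-0.12 0 0.03 0"

```text
time_s: 12.95
tcp_pos: [0.7068, 0.158, 0.4093]
ee_rot: [-22.5, 82.7, -3.6]
force: [-0.2, -0.2, -1.1]
grip_width: 0.0331
```

```bash
python3 g.py
```

```text
t 12.95 p [0.7068 0.158  0.4093] q [-15.8  56.  -29.5   1.4  31.8 115.9   3.7] w 0.0331 F [-0.1746 -0.1607 -1.0518]
scanner tilt to box-front 6.66 (want 38), sideways(+y) 3.89 (want 0), twist 7.87
```

Now at the corner of the limits; keep pushing up.

step_arm --pt "-0.125 0 0.03 0" --pt "-0.125 0 0.03 0" --pt "-0.125 0 0.03 0" --pt "-0.125 0 0.03 0" --pt "-0.125 0 0.03 0"

```text
time_s: 13.45
tcp_pos: [0.6594, 0.1551, 0.5]
ee_rot: [-19.9, 79.4, -0.5]
force: [-0.3, 2.4, -0.9]
grip_width: 0.0332
```

```bash
python3 g.py
```

```text
t 13.45 p [0.6594 0.1551 0.5   ] q [-18.6  47.8  22.2   6.5 -17.  115.9   5.5] w 0.0332 F [-0.3162  2.4135 -0.8642]
scanner tilt to box-front 10.01 (want 38), sideways(+y) 4.16 (want 0), twist 8.06
```

step_arm --pt "-0.08 0 0.095 0" --pt "-0.08 0 0.095 0" --pt "-0.08 0 0.095 0" --pt "-0.08 0 0.095 0"

```text
time_s: 13.85
tcp_pos: [0.661, 0.1721, 0.5385]
ee_rot: [-16.2, 73.9, 3.6]
force: [0.5, 0.4, -3.2]
grip_width: 0.0332
```

```bash
python3 g.py
```

```text
t 13.85 p [0.661  0.1721 0.5385] q [-20.3  46.6  44.8   4.1 -38.4 114.7   5.5] w 0.0332 F [ 0.5014  0.3556 -3.1627]
scanner tilt to box-front 15.64 (want 38), sideways(+y) 4.09 (want 0), twist 8.05
```

step_arm --pt "-0.075 0.04 0.09 0" --pt "-0.075 0.04 0.09 0" --pt "-0.075 0.04 0.09 0" --pt "-0.075 0.04 0.09 0" --pt "-0.075 0.04 0.09 0"

```text
time_s: 14.35
tcp_pos: [0.6905, 0.1021, 0.4861]
ee_rot: [81.3, 69.7, 65.7]
force: [0.9, -1.0, -1.9]
grip_width: 0.0331
```

```bash
python3 g.py
```

```text
t 14.35 p [0.6905 0.1021 0.4861] q [ -1.7  53.2  49.3   0.4 -69.3 115.9 -27.5] w 0.0331 F [ 0.8678 -0.9835 -1.939 ]
scanner tilt to box-front 10.39 (want 38), sideways(+y) -14.98 (want 0), twist -25.77
```

```bash
python3 - <<'E'
from h import *
plan([((.48,-.15,.50),0)],step=.049)
E
```

```text
now [0.6905 0.1021 0.4861] t 14.35 rows 7
[[-0.044, -0.098, -0.047, 0.0], [-0.044, -0.098, -0.047, 0.0], [-0.044, -0.098, -0.047, 0.0], [-0.044, -0.098, -0.047, 0.0], [-0.044, -0.098, -0.047, 0.0]]
[[-0.044, -0.098, -0.047, 0.0], [-0.044, -0.098, -0.047, 0.0]]
```

step_arm --pt "-0.044 -0.098 -0.047 0.0" --pt "-0.044 -0.098 -0.047 0.0" --pt "-0.044 -0.098 -0.047 0.0" --pt "-0.044 -0.098 -0.047 0.0" --pt "-0.044 -0.098 -0.047 0.0"

```text
time_s: 14.85
tcp_pos: [0.6187, -0.0219, 0.4937]
ee_rot: [78.9, 69.6, 63.4]
force: [2.6, -2.1, -0.9]
grip_width: 0.033
```

step_arm --pt "-0.044 -0.098 -0.047 0.0" --pt "-0.044 -0.098 -0.047 0.0"

```text
time_s: 15.05
tcp_pos: [0.5554, -0.0944, 0.4955]
ee_rot: [79.6, 69.6, 64.3]
force: [1.6, -0.6, -1.2]
grip_width: 0.0332
```

```bash
python3 g.py
```

```text
t 15.05 p [ 0.5554 -0.0944  0.4955] q [ -3.   39.4  69.5  50.9 -59.7 114.5  23.9] w 0.0332 F [ 1.5663 -0.6257 -1.2082]
scanner tilt to box-front 10.87 (want 38), sideways(+y) -14.77 (want 0), twist -25.45
```

```bash
cat > fk.py <<'E'
import numpy as np, itertools
from scipy.spatial.transform import Rotation as R
L1,L2,D,H=.514,.292,.333,.307
SG=[-1,1,1,1,1,1,1]
def fk(q,sg=None):
    sg=SG if sg is None else sg
    q=np.array(q)*sg
    rz=lambda a:R.from_euler('z',a,degrees=True).as_matrix();ry=lambda a:R.from_euler('y',a,degrees=True).as_matrix()
    A=rz(q[0])@ry(q[1])@rz(q[2]);p=np.array([0,0,H])+A@[0,0,L1]
    A=A@ry(q[3])@rz(q[4]);p=p+A@[0,0,L2]
    A=A@ry(q[5])@rz(q[6]);p=p+A@[0,0,D]
    return p,A   # A z = tool x
DATA=[
([61.44,40.513,-1.583,85.084,1.26,54.482,-4.325],[.2536,-.516,.195],[-178.876,89.937,117.296]),
([-11.2774,38.1932,-23.1712,31.0146,15.1681,112.2841,-11.8922],[.5738,.1442,.4822],None),
([-16.4283,49.0302,13.8599,13.9646,-13.42,115.9909,-3.2993],[.6401,.1475,.4465],[50.7,88.0,60.8]),
([-28.5134,12.8915,12.466,98.2436,-4.4342,64.0981,-4.9601],[.402,.113,.3748],[20.2,84.7,30.0]),
([-11.1487,14.6518,-26.0469,140.4224,10.8145,26.2626,-35.5752],[.2273,.1075,.2111],[98.7,88.3,109.3]),
([-14.449,48.2093,-13.568,101.257,16.8165,30.9944,-40.8936],[.5125,.1792,.0673],[73.1,87.9,70.1]),
([-20.3,46.6,44.8,4.1,-38.4,114.7,5.5],[.661,.1721,.5385],[-16.2,73.9,3.6]),
([-1.7,53.2,49.3,.4,-69.3,115.9,-27.5],[.6905,.1021,.4861],[81.3,69.7,65.7]),
([-3.,39.4,69.5,50.9,-59.7,114.5,23.9],[.5554,-.0944,.4955],[79.6,69.6,64.3])]
if __name__=='__main__':
    np.set_printoptions(precision=3,suppress=True)
    for s3,s5 in itertools.product([1,-1],[1,-1]):
        sg=[-1,1,s3,1,s5,1,1]
        print(s3,s5,[round(float(np.linalg.norm(fk(q,sg)[0]-p)),3) for q,p,_ in DATA])
E
python3 fk.py
```

```text
1 1 [0.016, 0.09, 0.048, 0.154, 0.153, 0.123, 0.109, 0.184, 0.234]
1 -1 [0.006, 0.249, 0.186, 0.2, 0.206, 0.222, 0.454, 0.453, 0.632]
-1 1 [0.044, 0.194, 0.109, 0.015, 0.087, 0.132, 0.35, 0.54, 0.504]
-1 -1 [0.032, 0.033, 0.031, 0.031, 0.032, 0.033, 0.029, 0.023, 0.02]
```

```bash
cat >> fk.py <<'E'
SG=[-1,1,-1,1,-1,1,-1]
PAR=None
def fk2(q,par):
    b,L1,L2,D,H,e1,e2,e3,a1x=par[:9]
    q=np.array(q)*SG
    rz=lambda a:R.from_euler('z',a,degrees=True).as_matrix();ry=lambda a:R.from_euler('y',a,degrees=True).as_matrix()
    A=rz(q[0]+b)@ry(q[1])@rz(q[2]);p=np.array([a1x,0,H])+A@[e1,e3,L1]
    A=A@ry(q[3])@rz(q[4]);p=p+A@[e2,0,L2]
    A=A@ry(q[5])@rz(q[6]);p=p+A@[0,0,D]
    return p,A
def fit():
    from scipy.optimize import least_squares
    f=lambda par:np.concatenate([fk2(q,par)[0]-p for q,p,_ in DATA])
    return least_squares(f,[0,.514,.292,.333,.307,0,0,0,0])
if __name__=='__main__':
    r=fit();print(r.x,(r.fun.reshape(-1,3)*1000).round(1))
    for q,p,e in DATA:
        if e is None: continue
        A=fk2(q,r.x)[1];T=R.from_euler('xyz',e,degrees=True).as_matrix()
        print((A.T@T).round(3).tolist())
    np.save('par.npy',r.x)
E
python3 fk.py
```

```text
1 1 [0.016, 0.09, 0.048, 0.154, 0.153, 0.123, 0.109, 0.184, 0.234]
1 -1 [0.006, 0.249, 0.186, 0.2, 0.206, 0.222, 0.454, 0.453, 0.632]
-1 1 [0.044, 0.194, 0.109, 0.015, 0.087, 0.132, 0.35, 0.54, 0.504]
-1 -1 [0.032, 0.033, 0.031, 0.031, 0.032, 0.033, 0.029, 0.023, 0.02]
[-0.842  0.521  0.29   0.343  0.311 -0.001  0.002 -0.024  0.001] [[ 0.1  1.7 -0.7]
 [ 2.1 -0.2 -1. ]
 [ 0.7 -1.2  0.1]
 [-3.1  1.  -0.6]
 [ 0.1  3.6 -0.1]
 [ 0.4 -0.4  0. ]
 [-0.5 -0.6  0.2]
 [ 1.9 -1.2  1.4]
 [-1.7  1.6  0.7]]
[[0.0, 0.015, -1.0], [-0.0, 1.0, 0.015], [1.0, 0.0, 0.0]]
[[0.001, 0.014, -1.0], [0.0, 1.0, 0.014], [1.0, -0.0, 0.001]]
[[-0.0, 0.015, -1.0], [0.002, 1.0, 0.015], [1.0, -0.002, -0.0]]
[[0.0, 0.016, -1.0], [0.0, 1.0, 0.016], [1.0, -0.0, 0.0]]
[[0.0, 0.015, -1.0], [0.001, 1.0, 0.015], [1.0, -0.001, 0.0]]
[[-0.002, 0.012, -1.0], [0.003, 1.0, 0.012], [1.0, -0.003, -0.002]]
[[0.007, 0.013, -1.0], [0.002, 1.0, 0.013], [1.0, -0.002, 0.007]]
[[0.006, 0.015, -1.0], [0.001, 1.0, 0.015], [1.0, -0.001, 0.006]]
```

```bash
cat > sim.py <<'E'
from fk import *
from scipy.optimize import least_squares
par=np.load('par.npy')
T0=np.array([[0,.0145,-1],[0,1,.0145],[1,0,0]])
U,_,Vt=np.linalg.svd(T0);T0=U@Vt
LO=np.array([-155.06,-18.47,-90,0,-83.41,0,-161.91]);HI=np.array([155.06,123.98,86.84,140.48,263.41,116,161.91])
V=np.array([108.29,108.29,147.25,147.25,172.46,172.46,172.46])*.07
def pose(q): p,A=fk2(q,par);return p,A@T0
def stepq(q,row,wo=.3,reg=1e-3):
    p,M=pose(q);v=np.array(row[:3])*.4;n=np.linalg.norm(v);v=v*min(1,.05/max(n,1e-9))
    tp=p+M@v;TM=M@R.from_euler('x',np.clip(row[3]*180,-8.59,8.59),degrees=True).as_matrix()
    lo=np.maximum(LO,q-V*1.0);hi=np.minimum(HI,q+V*1.0);hi=np.maximum(hi,lo+1e-6)
    def f(x):
        a,A=pose(x);return np.concatenate([(a-tp),wo*R.from_matrix(TM.T@A).as_rotvec(),reg*np.radians(x-q)])
    x=least_squares(f,np.clip(q,lo+1e-7,hi-1e-7),bounds=(lo,hi),x_scale=20).x
    return x
G=np.load('grasp.npz');Rrel=G['Rrel'];b=np.radians(10.8);bx=np.array([np.cos(b),np.sin(b),0]);by=np.array([-np.sin(b),np.cos(b),0])
def rep(q):
    p,M=pose(q);S=M@Rrel;z=S[:,2]
    return p.round(3),np.round(q,1),np.round([np.degrees(np.arctan2(-z@bx,z[2])),np.degrees(np.arcsin(z@by)),np.degrees(np.arctan2(S[:,0]@bx,-S[:,0]@by))],1)
TESTS=[([-15.8,56,-29.5,1.4,31.8,115.9,3.7],[[-.125,0,.03,0]]*5),([-18.6,47.8,22.2,6.5,-17,115.9,5.5],[[-.08,0,.095,0]]*4),([-20.3,46.6,44.8,4.1,-38.4,114.7,5.5],[[-.075,.04,.09,0]]*5),([-1.7,53.2,49.3,.4,-69.3,115.9,-27.5],[[-.044,-.098,-.047,0]]*7),
 ([-16.4283,49.0302,13.8599,13.9646,-13.42,115.9909,-3.2993],[[-.12,0,.02,0]]*3)]
if __name__=='__main__':
    for wo in (.1,.3,1.):
        for q,rows in TESTS:
            q=np.array(q)
            for r in rows:q=stepq(q,r,wo)
            print(wo,*rep(q))
E
python3 sim.py
```

```text
0.1 [0.679 0.165 0.646] [-18.3  38.4 -37.6   0.   42.3 109.7   4. ] [31.7  3.   6.2]
0.1 [0.732 0.194 0.662] [-20.3  41.3   7.1   0.   -0.9  98.4   3. ] [40.3  2.6  5.7]
0.1 [0.694 0.288 0.733] [-30.3  38.3  32.2   0.  -20.4  93.   -2.9] [49.3 -0.3  6.5]
0.1 [ 0.495 -0.152  0.516] [ 10.5  32.7  43.4  46.8 -41.  114.3  20.5] [  7.2 -15.  -25.7]
0.1 [0.641 0.141 0.585] [-15.4  41.7  26.    4.1 -26.1 116.   -4.1] [17.8 -0.1 -1. ]
0.3 [0.649 0.157 0.604] [-18.5  41.5   9.6   0.   -5.3 116.    3.5] [22.4  3.4  6.9]
0.3 [0.695 0.183 0.602] [-20.   43.1   1.6   0.    3.9 108.6   2.9] [28.4  3.4  6.8]
0.3 [0.662 0.272 0.664] [-30.   39.1  -6.7   0.   17.3 105.2  -3.1] [36.4  1.4  7.2]
0.3 [ 0.496 -0.153  0.519] [ 12.7  31.   36.   47.4 -37.4 111.8  18. ] [  8.2 -14.9 -25.7]
0.3 [0.62  0.137 0.555] [-16.1  40.2  12.6  11.9 -12.2 116.   -3.8] [11.3  0.1 -0.9]
1.0 [0.613 0.147 0.543] [-19.9  40.6  16.5  13.8 -10.6 116.    5.3] [9.8 3.9 7.7]
1.0 [0.652 0.169 0.531] [-20.3  46.3  32.8   5.  -26.8 116.    4.6] [13.3  4.2  7.8]
1.0 [0.619 0.251 0.578] [-27.8  44.7  68.6   1.4 -60.2 116.   -1.7] [19.3  3.8  7.9]
1.0 [ 0.502 -0.152  0.52 ] [ 15.8  29.1  26.8  48.8 -33.6 107.8  15.1] [ 10.3 -14.7 -25.7]
1.0 [0.591 0.132 0.513] [-16.1  39.7   7.4  21.   -7.1 116.   -3.8] [ 2.7  0.4 -0.6]
```

```bash
cat > cand.py <<'E'
from sim import *
import sys
from h import st
s=st();q0=np.array(s['q']);print(rep(q0))
for az in eval(sys.argv[1]):
  for el in eval(sys.argv[2]):
    q=q0.copy();a,e=np.radians(az),np.radians(el)
    v=.05*np.array([np.cos(a)*np.cos(e),np.sin(a)*np.cos(e),np.sin(e)])
    for i in range(4):
        M=pose(q)[1];q=stepq(q,list(M.T@v/.4)+[0],.7)
    print(az,el,'row',(pose(q0)[1].T@v/.4).round(3),*rep(q))
E
python3 cand.py "(-60,-18,20,60)" "(0,45,80)"
```

```text
(array([ 0.554, -0.093,  0.496]), array([ -3. ,  39.4,  69.5,  50.9, -59.7, 114.5,  23.9]), array([ 11.1, -14.6, -25.4]))
-60 0 row [-0.024 -0.084  0.09 ] [ 0.625 -0.239  0.46 ] [ 25.3  51.   35.7  14.3 -53.6 116.    8.4] [ 13.  -13.2 -25.5]
-60 45 row [-0.1   -0.029  0.069] [ 0.577 -0.177  0.551] [ 20.7  38.7  28.3  22.9 -44.1 116.    5.3] [ 15.4 -12.2 -25.6]
-60 80 row [-0.12   0.028  0.024] [ 0.533 -0.092  0.605] [ 1.16e+01  2.94e+01  2.83e+01  3.05e+01 -4.00e+01  1.16e+02  1.00e-01] [ 15.4 -12.5 -25.6]
-18 0 row [ 0.006 -0.007  0.125] [ 0.69  -0.134  0.452] [ 15.6  55.2  65.2   9.7 -83.4 115.8  -1.3] [ 13.5 -13.7 -25.5]
-18 45 row [-0.078  0.025  0.094] [ 0.627 -0.104  0.549] [ 14.   42.2  30.6  15.5 -48.5 116.   -5. ] [ 15.8 -12.8 -25.5]
-18 80 row [-0.114  0.041  0.03 ] [ 0.546 -0.074  0.605] [  9.8  30.5  28.3  28.4 -40.7 116.   -2.8] [ 15.4 -12.6 -25.6]
20 0 row [0.032 0.067 0.101] [ 0.706 -0.016  0.468] [  5.4  53.9  66.6   9.7 -83.4 114.7 -10.7] [ 12.8 -14.2 -25.4]
20 45 row [-0.061  0.077  0.077] [ 0.634 -0.023  0.563] [  6.3  41.3  31.6  14.4 -48.6 116.  -12.6] [ 15.1 -13.4 -25.5]
20 80 row [-0.11   0.054  0.026] [ 0.547 -0.054  0.609] [  7.6  30.2  28.3  28.1 -40.5 116.   -5. ] [ 15.3 -12.9 -25.5]
60 0 row [0.043 0.113 0.03 ] [0.654 0.08  0.496] [-12.1  46.1  66.3  30.3 -69.7 112.8  -5.5] [ 11.1 -14.6 -25.4]
60 45 row [-0.052  0.11   0.027] [0.596 0.04  0.59 ] [ -1.2  35.9  29.8  20.1 -43.6 116.  -16.5] [ 13.6 -14.1 -25.4]
60 80 row [-0.108  0.062  0.014] [ 0.536 -0.039  0.615] [  5.6  28.6  28.3  29.7 -39.5 116.   -6. ] [ 14.9 -13.1 -25.5]
```

step_arm --pt "-0.105 -0.015 0.06 0" --pt "-0.105 -0.015 0.06 0" --pt "-0.105 -0.015 0.06 0" --pt "-0.105 -0.015 0.06 0"

```text
time_s: 15.45
tcp_pos: [0.5532, -0.1038, 0.484]
ee_rot: [103.9, 70.6, 90.3]
force: [-0.5, 0.6, -3.1]
grip_width: 0.0331
```

```bash
python3 g.py; python3 cand.py "(-90,-50,-18)" "(-20,45,80)"
```

```text
t 15.45 p [ 0.5532 -0.1038  0.484 ] q [ 10.9  39.   27.8  36.4 -36.8 115.3   7.2] w 0.0331 F [-0.4673  0.5728 -3.0544]
scanner tilt to box-front 2.16 (want 38), sideways(+y) -17.52 (want 0), twist -24.87
(array([ 0.554, -0.103,  0.484]), array([ 10.9,  39. ,  27.8,  36.4, -36.8, 115.3,   7.2]), array([  2.4, -17.5, -24.8]))
-90 -20 row [ 0.001 -0.121  0.029] [ 0.548 -0.286  0.408] [ 34.   49.4  -2.7  23.9 -16.  116.   12.5] [  2.8 -17.2 -24.9]
-90 45 row [-0.113 -0.052  0.013] [ 0.499 -0.201  0.529] [ 33.9  34.3 -13.5  32.6 -12.4 116.    2.9] [  7.  -15.4 -25. ]
-90 80 row [-0.123  0.02  -0.004] [ 0.498 -0.099  0.574] [ 25.2  28.7 -13.5  34.6 -14.6 116.   -7.7] [  7.5 -15.8 -25.1]
-50 -20 row [ 0.011 -0.079  0.097] [ 0.635 -0.224  0.38 ] [ 26.5  56.1  -9.5  12.5 -11.7 116.    2.1] [  4.6 -16.4 -24.9]
-50 45 row [-0.106 -0.02   0.064] [ 0.567 -0.163  0.514] [ 26.7  39.7 -13.5  24.1 -12.  116.   -3.7] [  8.2 -15.3 -25.1]
-50 80 row [-0.122  0.028  0.008] [ 0.515 -0.09   0.57 ] [ 23.3  30.3 -13.5  32.3 -14.3 116.   -9.3] [  7.8 -15.8 -25.1]
-18 -20 row [ 0.029 -0.021  0.12 ] [ 0.683 -0.14   0.375] [ 18.1  58.7  -1.7   7.2 -19.6 116.   -5.2] [  5.1 -16.5 -25. ]
-18 45 row [-0.092  0.023  0.081] [ 0.602 -0.103  0.513] [ 19.9  41.6 -13.5  19.9 -11.9 116.  -10.2] [  8.4 -15.6 -25.1]
-18 80 row [-0.118  0.039  0.012] [ 0.524 -0.076  0.571] [ 21.4  30.8 -13.5  31.1 -14.3 116.  -11.2] [  7.8 -15.9 -25.1]
```

step_arm --pt "-0.092 0.0 0.08 0" --pt "-0.092 0.0 0.08 0" --pt "-0.092 0 0.08 0"

```text
time_s: 15.75
tcp_pos: [0.561, -0.1083, 0.4782]
ee_rot: [108.4, 71.0, 95.8]
force: [0.2, 0.8, -1.6]
grip_width: 0.0332
```

```bash
python3 g.py
```

```text
t 15.75 p [ 0.561  -0.1083  0.4782] q [ 18.8  40.5  -3.1  30.1 -17.2 115.7  -3. ] w 0.0332 F [ 0.1568  0.7743 -1.6042]
scanner tilt to box-front 0.23 (want 38), sideways(+y) -17.29 (want 0), twist -24.03
```

step_arm --pt "-0.1 0.0 0.07 0" --pt "-0.1 0.0 0.07 0" --pt "-0.1 0 0.07 0"

```text
time_s: 16.05
tcp_pos: [0.5801, -0.1268, 0.4955]
ee_rot: [94.2, 71.4, 80.8]
force: [-0.1, -1.5, -1.1]
grip_width: 0.0336
```

```bash
python3 g.py
```

```text
t 16.05 p [ 0.5801 -0.1268  0.4955] q [ 23.1  41.5 -17.2  23.9  -8.2 115.9  -6.9] w 0.0336 F [-0.0989 -1.4677 -1.1111]
scanner tilt to box-front 5.04 (want 38), sideways(+y) -15.91 (want 0), twist -24.17
```

step_arm --pt "-0.115 -0.01 0.045 0" --pt "-0.115 -0.01 0.045 0" --pt "-0.115 -0.01 0.045 0" --pt "-0.115 -0.01 0.045 0"

```text
time_s: 16.45
tcp_pos: [0.554, -0.169, 0.5538]
ee_rot: [73.1, 69.9, 58.5]
force: [0.0, -0.0, -1.8]
grip_width: 0.033
```

```bash
python3 g.py
```

```text
t 16.45 p [ 0.554  -0.169   0.5538] q [ 29.4  36.7 -19.   22.6  -8.9 115.9  -4.4] w 0.033 F [ 0.0264 -0.0421 -1.8202]
scanner tilt to box-front 12.27 (want 38), sideways(+y) -13.24 (want 0), twist -24.43
```

step_arm --pt "-0.115 -0.015 0.04 0" --pt "-0.115 -0.015 0.04 0" --pt "-0.115 -0.015 0.04 0" --pt "-0.115 -0.015 0.04 0" --pt "-0.115 -0.015 0.04 0"

```text
time_s: 16.95
tcp_pos: [0.4954, -0.2213, 0.6293]
ee_rot: [52.5, 65.3, 36.3]
force: [-0.2, -0.9, -0.9]
grip_width: 0.0333
```

```bash
python3 g.py
```

```text
t 16.95 p [ 0.4954 -0.2213  0.6293] q [ 41.   29.9 -25.4  22.3  -8.9 115.9  -1. ] w 0.0333 F [-0.1814 -0.9225 -0.9078]
scanner tilt to box-front 20.94 (want 38), sideways(+y) -8.90 (want 0), twist -24.77
```

step_arm --pt "-0.115 -0.015 0.04 0" --pt "-0.115 -0.015 0.04 0" --pt "-0.115 -0.015 0.04 0" --pt "-0.115 -0.015 0.04 0" --pt "-0.115 -0.015 0.04 0"

```text
time_s: 17.45
tcp_pos: [0.4239, -0.2602, 0.6985]
ee_rot: [38.7, 59.0, 20.8]
force: [-0.6, -0.4, -1.7]
grip_width: 0.0335
```

```bash
python3 g.py
```

```text
t 17.45 p [ 0.4239 -0.2602  0.6985] q [ 56.5  23.9 -36.2  21.9  -8.9 116.    2. ] w 0.0335 F [-0.632  -0.37   -1.6863]
scanner tilt to box-front 29.03 (want 38), sideways(+y) -3.72 (want 0), twist -25.25
```

step_arm --pt "-0.115 0.0 0.045 -0.028" --pt "-0.115 0.0 0.045 -0.028" --pt "-0.115 0.0 0.045 -0.028" --pt "-0.115 0.0 0.045 -0.028" --pt "-0.115 0.0 0.045 -0.028"

```text
time_s: 17.95
tcp_pos: [0.3571, -0.2482, 0.773]
ee_rot: [3.9, 51.6, 10.2]
force: [-0.2, -0.4, -0.8]
grip_width: 0.0331
```

```bash
python3 g.py
```

```text
t 17.95 p [ 0.3571 -0.2482  0.773 ] q [ 73.5  17.5 -52.2  20.9  -9.  116.   26.6] w 0.0331 F [-0.1892 -0.3929 -0.7951]
scanner tilt to box-front 37.63 (want 38), sideways(+y) 2.36 (want 0), twist -4.78
```

```bash
cat > tgt.py <<'E'
from h import *
from g import goal,YAW
np.set_printoptions(precision=4,suppress=True)
LAB=np.array([.570,-.164,.105])
def tgt(d=.06,lab=LAB):
    G,Rs,g=goal();M=Rt(st())
    W=lab+d*Rs[:,2];S=M@g['Rrel']
    c=W-S@np.array([.058,0,-.014])
    return c-M@g['crel'],Rs[:,2],M
if __name__=='__main__':
    p,lz,M=tgt();print('target',p,'pre',p+.12*lz)
    s=st();G,Rs,g=goal();S=M@g['Rrel'];w=np.array(s['tcp_pos'])+M@g['crel']+S@np.array([.058,0,-.014])
    dd=w-LAB;print('window now',w,'along lz',dd@lz,'perp (along box y, up slope)',dd@-Rs[:,0],dd@np.cross(-Rs[:,0],lz))
    from sim import stepq,rep
    plan([(p+.12*lz,-4.8)],step=.047)
E
python3 tgt.py
python3 - <<'E'
from sim import *
from h import st
from tgt import tgt
p,lz,M=tgt();q=np.array(st()['q']);from g import goal
G=goal()[0]
pre=p+.12*lz
for t in (pre,p):
    best=None
    def f(x):
        a,A=pose(x);return np.concatenate([a-t,.5*R.from_matrix(G.T@A).as_rotvec(),.002*np.radians(x-np.array([0,40,0,80,0,60,0]))])
    r=least_squares(f,np.array([0,40,0,80,0,60,0.]),bounds=(LO,HI),x_scale=20);print(r.x.round(1),r.cost,pose(r.x)[0]-t)
E
```

```text
target [ 0.5478 -0.1075  0.1269] pre [ 0.4753 -0.1213  0.2215]
window now [ 0.343  -0.3116  0.7984] along lz 0.7007092963065328 perp (along box y, up slope) -0.10248465234266924 0.22939527309539803
now [ 0.3571 -0.2482  0.773 ] t 17.95 rows 13
[[0.1, 0.017, -0.046, -0.0021], [0.1, 0.017, -0.046, -0.0021], [0.1, 0.018, -0.046, -0.0021], [0.1, 0.018, -0.046, -0.0021], [0.1, 0.018, -0.046, -0.0021]]
[[0.1, 0.018, -0.046, -0.0021], [0.1, 0.019, -0.046, -0.0021], [0.1, 0.019, -0.045, -0.0021], [0.1, 0.019, -0.045, -0.0021], [0.1, 0.02, -0.045, -0.0021]]
[[0.1, 0.02, -0.045, -0.0021], [0.1, 0.02, -0.045, -0.0021], [0.1, 0.02, -0.045, -0.0021]]
[ 59.3  29.9 -48.5 129.2   0.7   0.   32.2] 0.000711482984627042 [ 0.0063 -0.0126  0.0228]
[ 43.4  42.  -35.1 117.6  -0.8   0.   34.8] 0.0029255603838993535 [ 0.0237 -0.0258  0.0369]
```

```bash
cat > ik.py <<'E'
from sim import *
from g import goal
from tgt import tgt
def ik(t,G,seed,wreg=.002,wo=.5,ref=None):
    ref=seed if ref is None else ref
    def f(x):
        a,A=pose(x);return np.concatenate([a-t,wo*R.from_matrix(G.T@A).as_rotvec(),wreg*np.radians(x-ref)])
    s=np.clip(seed,LO+.01,HI-.01)
    r=least_squares(f,s,bounds=(LO,HI),x_scale=20);a,A=pose(r.x)
    return r.x,np.linalg.norm(a-t),np.degrees(np.linalg.norm(R.from_matrix(G.T@A).as_rotvec()))
E
python3 - <<'E'
from ik import *
np.set_printoptions(precision=1,suppress=True)
G=goal()[0];p,lz,M=tgt();pre=p+.12*lz
from h import st
q0=np.array(st()['q'])
sol=[]
rng=np.random.default_rng(0)
for name,t in (('tgt',p),('pre',pre)):
  for turn in (0,180):
    Gt=G@R.from_euler('x',turn,degrees=True).as_matrix();S=[]
    for k in range(60):
        seed=rng.uniform(LO,HI);seed[4]=rng.uniform(-80,260)
        x,e,a=ik(t,Gt,seed,1e-5)
        if e<.001 and a<.3: S.append(x)
    S=sorted(S,key=lambda x:abs(x[2]))
    print(name,turn,len(S));
    for x in S[:5]:print('  ',x)
E
```

```text
tgt 0 37
   [ 11.5  46.1  17.2 133.8 229.2  46.3 161.9]
   [ 11.4  46.1  17.5 133.8 229.3  46.5 161.8]
   [ 11.1  46.2  18.  133.8 229.6  46.7 161.5]
   [  32.5   44.9  -20.9  133.9  194.7   30.  -161.9]
   [  9.3  46.8  21.5 133.8 231.5  48.9 159.4]
tgt 180 26
   [ 17.4  44.7   6.3 133.9 222.1  40.3 -10.5]
   [ 16.6  44.9   7.9 133.9 223.2  41.1 -11.7]
   [ 26.8  44.3 -10.5 133.9 207.1  33.    5.2]
   [ 30.3  44.6 -16.9 133.9 199.8  31.   12.8]
   [  8.4  47.2  23.3 133.8 232.4  50.  -21.7]
pre 0 21
   [ 33.1  28.2  -8.  137.8 234.1  26.2 161.6]
   [ 33.2  28.2  -8.1 137.8 234.   26.2 161.6]
   [ 33.3  28.2  -8.3 137.8 233.9  26.1 161.8]
   [ 18.7  29.5  15.9 137.7 246.7  37.7 150.9]
   [ 18.3  29.5  16.6 137.7 247.   38.  150.7]
pre 180 27
   [ 28.4  28.3  -0.2 137.7 239.1  29.7 -22.8]
   [ 27.4  28.3   1.3 137.7 239.9  30.4 -23.5]
   [ 22.8  28.8   8.9 137.7 243.7  34.1 -26.7]
   [ 41.6  28.8 -21.9 137.8 221.3  20.5  -6.7]
   [ 13.4  30.8  25.1 137.7 250.2  42.8 -31.6]
```

```bash
cat > path.py <<'E'
from ik import *
np.set_printoptions(precision=1,suppress=True)
from h import st
G=goal()[0]
q0=np.array(st()['q'])
def run(wps,verbose=True,q=None):
    q=q0.copy() if q is None else q;p,M=pose(q);ok=True
    for pos,turn in wps:
        pos=np.array(pos);n=int(max(np.ceil(np.linalg.norm(pos-p)/.03),np.ceil(abs(turn)/6),1));pp=p.copy()
        for i in range(n):
            M=M@R.from_euler('x',turn/n,degrees=True).as_matrix();t=pp+(pos-pp)*(i+1)/n
            x,e,a=ik(t,M,q,3e-3,.5);
            if e>.006 or a>2: ok=False
            q=x
        p=pos
        if verbose:print(pos,turn,q,'err',round(e,4),round(a,2),'n',n)
        if not ok and verbose: print(' BAD');
    return q,ok
if __name__=='__main__':
    for az in (-80,-50,50,80):
        a=np.radians(az);c=np.array([np.cos(a),np.sin(a),0])
        print('az',az)
        run([(c*.45+[0,0,.7],0),(c*.45+[0,0,.5],0),(c*.45+[0,0,.35],0),(c*.45+[0,0,.22],0)])
E
python3 path.py
```

```text
az -80
[ 0.1 -0.4  0.7] 0 [125.5  30.9 -78.4  35.5  -4.4 116.   57.5] err 0.0383 2.92 n 12
 BAD
[ 0.1 -0.4  0.5] 0 [136.4  34.8 -76.7  70.4  -3.4  89.8  71.8] err 0.0 0.0 n 7
 BAD
[ 0.1 -0.4  0.3] 0 [137.9  42.1 -74.   92.5   2.3  66.8  76.9] err 0.0 0.0 n 6
 BAD
[ 0.1 -0.4  0.2] 0 [134.9  51.4 -67.4 104.7  10.2  49.3  78.5] err 0.0 0.0 n 5
 BAD
az -50
[ 0.3 -0.3  0.7] 0 [ 98.8  18.7 -53.9  41.1 -18.1 105.9  47.2] err 0.0 0.0 n 5
[ 0.3 -0.3  0.5] 0 [112.8  15.2 -54.9  89.  -25.1  70.   72.9] err 0.0 0.0 n 7
[ 0.3 -0.3  0.3] 0 [109.7  24.  -54.7 111.3 -24.6  42.7  82.8] err 0.0 0.0 n 6
[ 0.3 -0.3  0.2] 0 [104.3  38.4 -52.9 124.9 -22.4  17.5  88.9] err 0.0 0.0 n 5
az 50
[0.3 0.3 0.7] 0 [ 52.1 -18.5 -90.   56.1   1.2  90.  -36.7] err 0.0079 0.62 n 21
 BAD
[0.3 0.3 0.5] 0 [ 37.5 -18.5 -90.   98.7  10.4  53.8 -54.8] err 0.005 0.35 n 7
 BAD
[0.3 0.3 0.3] 0 [ 36.  -18.5 -90.  123.9  14.1  27.8 -62.2] err 0.061 3.27 n 6
 BAD
[0.3 0.3 0.2] 0 [ 39.3 -18.5 -90.  138.   10.2  11.8 -57. ] err 0.143 6.01 n 5
 BAD
az 80
[0.1 0.4 0.7] 0 [ 16.7 -18.5 -90.   60.9  13.5  96.1 -64.4] err 0.0811 6.25 n 26
 BAD
[0.1 0.4 0.5] 0 [  6.6 -18.5 -90.   94.5  16.3  70.  -81.3] err 0.078 6.03 n 7
 BAD
[0.1 0.4 0.3] 0 [  4.4 -18.5 -90.  115.8  17.7  49.5 -89.1] err 0.1211 8.39 n 6
 BAD
[0.1 0.4 0.2] 0 [  5.4 -18.5 -90.  129.9  18.3  34.  -91.7] err 0.1871 11.1 n 5
 BAD
```

```bash
python3 - <<'E'
from path import *
np.set_printoptions(precision=2,suppress=True)
for q1 in (80,-80):
  for q5 in (90,-80):
    p,M=pose(np.array([q1,42,0,138,q5,38,0.]));print(q1,q5,p,'tool x',M[:,0])
E
python3 - <<'E'
from fk import *
# atlas of objects: dark tray etc on -y side
import sys
sys.argv=['x']
from h import *
w=cloud('side',np.load('side0.npy'))
for px in [(400,158),(450,133),(500,155),(450,180),(393,140),(345,235),(372,254)]: print(px,w[px[1],px[0]].round(3))
E
```

```text
80 90 [-0.18 -0.38  0.14] tool x [-0.61 -0.1  -0.79]
80 -80 [ 0.23 -0.28  0.14] tool x [ 0.58  0.2  -0.79]
-80 90 [0.3  0.3  0.14] tool x [ 0.6  -0.12 -0.79]
-80 -80 [-0.12  0.34  0.14] tool x [-0.62  0.01 -0.79]
(400, 158) [ 0.689 -0.497  0.03 ]
(450, 133) [ 0.694 -0.82   0.042]
(500, 155) [ 0.618 -1.163 -0.139]
(450, 180) [ 0.459 -0.496  0.038]
(393, 140) [ 0.838 -0.628  0.012]
(345, 235) [0.469 0.002 0.026]
(372, 254) [ 0.372 -0.013  0.007]
```

```bash
cat > search.py <<'E'
from path import *
import itertools,time
cands=[]
A=[(.60,-.10,.55),(.62,0,.45),(.55,-.2,.45),(.65,.1,.5)]
B=[(.5,.3,.45),(.4,.4,.45),(.55,.2,.4)]
C=[(.30,.36,.35),(.3,.3,.3)]
t0=time.time()
for a,b,c in itertools.product(A,B,C):
    q,ok=run([(a,0),(b,0),(c,0),((.3,.3,.17),0)],verbose=False)
    print(a,b,c,ok,q)
print(time.time()-t0)
E
python3 search.py
```

```text
(0.6, -0.1, 0.55) (0.5, 0.3, 0.45) (0.3, 0.36, 0.35) False [ -42.6   39.8  -59.5  140.5   85.5   70.2 -161.9]
(0.6, -0.1, 0.55) (0.5, 0.3, 0.45) (0.3, 0.3, 0.3) False [ -42.5   39.8  -59.7  140.5   85.5   70.4 -161.9]
(0.6, -0.1, 0.55) (0.4, 0.4, 0.45) (0.3, 0.36, 0.35) False [ -42.6   39.8  -59.5  140.5   85.5   70.3 -161.9]
(0.6, -0.1, 0.55) (0.4, 0.4, 0.45) (0.3, 0.3, 0.3) False [ -42.5   39.9  -59.7  140.5   85.5   70.4 -161.9]
(0.6, -0.1, 0.55) (0.55, 0.2, 0.4) (0.3, 0.36, 0.35) False [ -42.6   39.8  -59.5  140.5   85.5   70.2 -161.9]
(0.6, -0.1, 0.55) (0.55, 0.2, 0.4) (0.3, 0.3, 0.3) False [ -42.5   39.8  -59.7  140.5   85.5   70.4 -161.9]
(0.62, 0, 0.45) (0.5, 0.3, 0.45) (0.3, 0.36, 0.35) False [ -42.6   39.8  -59.5  140.5   85.5   70.2 -161.9]
(0.62, 0, 0.45) (0.5, 0.3, 0.45) (0.3, 0.3, 0.3) False [ -42.5   39.8  -59.7  140.5   85.5   70.4 -161.9]
(0.62, 0, 0.45) (0.4, 0.4, 0.45) (0.3, 0.36, 0.35) False [ -42.6   39.8  -59.5  140.5   85.5   70.2 -161.9]
(0.62, 0, 0.45) (0.4, 0.4, 0.45) (0.3, 0.3, 0.3) False [ -42.5   39.8  -59.7  140.5   85.5   70.4 -161.9]
(0.62, 0, 0.45) (0
[... 821 characters left out ...]
-59.6  140.5   85.5   70.3 -161.9]
(0.65, 0.1, 0.5) (0.5, 0.3, 0.45) (0.3, 0.36, 0.35) False [ -42.6   39.8  -59.5  140.5   85.5   70.2 -161.9]
(0.65, 0.1, 0.5) (0.5, 0.3, 0.45) (0.3, 0.3, 0.3) False [ -42.5   39.8  -59.7  140.5   85.5   70.4 -161.9]
(0.65, 0.1, 0.5) (0.4, 0.4, 0.45) (0.3, 0.36, 0.35) False [ -42.6   39.8  -59.5  140.5   85.5   70.2 -161.9]
(0.65, 0.1, 0.5) (0.4, 0.4, 0.45) (0.3, 0.3, 0.3) False [ -42.5   39.8  -59.7  140.5   85.5   70.4 -161.9]
(0.65, 0.1, 0.5) (0.55, 0.2, 0.4) (0.3, 0.36, 0.35) False [ -42.6   39.8  -59.5  140.5   85.5   70.2 -161.9]
(0.65, 0.1, 0.5) (0.55, 0.2, 0.4) (0.3, 0.3, 0.3) False [ -42.5   39.8  -59.7  140.5   85.5   70.4 -161.9]
34.73165774345398
```

```bash
cat > search2.py <<'E'
from path import *
from tgt import LAB
g=goal()[2];lz=goal()[1][:,2]
def target(M,d=.06):
    S=M@g['Rrel'];return LAB+d*lz-S@np.array([.058,0,-.014])-M@g['crel']
M1=pose(q0)[1]@R.from_euler('x',-184.8,degrees=True).as_matrix()
p=target(M1);pre=p+.08*lz;
np.set_printoptions(precision=3,suppress=True);print('tgt',p,'pre',pre);np.set_printoptions(precision=1,suppress=True)
if __name__=='__main__':
  for low in [(.3,.3,.17),(.32,.26,.16),(.36,.22,.2)]:
    print('---');run([((.60,-.05,.5),-60),((.5,.25,.42),-50),((.32,.34,.30),-45),(low,-29.8),((.40,.1,.2),0),(pre,0),(p,0)])
E
python3 search2.py
```

```text
tgt [ 0.567 -0.226  0.126] pre [ 0.518 -0.236  0.189]
---
[ 0.6 -0.1  0.5] -60 [ 47.5  17.3 -58.7  87.4  16.1  45.2  54.1] err 0.0 0.0 n 14
[0.5 0.2 0.4] -50 [ -0.4  15.6 -56.4 105.8  55.3  47.8  31.2] err 0.0 0.0 n 11
[0.3 0.3 0.3] -45 [-36.5  24.2 -59.7 127.5  72.2  64.   18.9] err 0.0 0.0 n 8
[0.3 0.3 0.2] -29.8 [-37.2  56.2 -90.  140.5  75.9 100.7  16.9] err 0.0289 2.27 n 5
 BAD
[0.4 0.1 0.2] 0 [ 21.7  38.8 -90.  140.5  89.4  63.2  64.8] err 0.0654 5.13 n 8
 BAD
[ 0.5 -0.2  0.2] 0 [ 75.5  56.9 -81.6 123.6  97.   36.1 129.7] err 0.0 0.0 n 12
 BAD
[ 0.6 -0.2  0.1] 0 [ 68.2  66.3 -78.8 120.8 108.4  41.9 123.5] err 0.0 0.0 n 3
 BAD
---
[ 0.6 -0.1  0.5] -60 [ 47.5  17.3 -58.7  87.4  16.1  45.2  54.1] err 0.0 0.0 n 14
[0.5 0.2 0.4] -50 [ -0.4  15.6 -56.4 105.8  55.3  47.8  31.2] err 0.0 0.0 n 11
[0.3 0.3 0.3] -45 [-36.5  24.2 -59.7 127.5  72.2  64.   18.9] err 0.0 0.0 n 8
[0.3 0.3 0.2] -29.8 [-29.7  55.4 -90.  140.5  78.3  98.   23.5] err 0.0501 3.94 n 6
 BAD
[0.4 0.1 0.2] 0 [ 21.7  38.8 -90.  140.5  89.4  63.2  64.8] err 0.0654 5.13 n 7
 BAD
[ 0.5 -0.2  0.2] 0 [ 75.5  56.9 -81.6 123.6  97.   36.1 129.7] err 0.0 0.0 n 12
 BAD
[ 0.6 -0.2  0.1] 0 [ 68.2  66.3 -78.8 120.8 108.4  41.9 123.5] err 0.0 0.0 n 3
 BAD
---
[ 0.6 -0.1  0.5] -60 [ 47.5  17.3 -58.7  87.4  16.1  45.2  54.1] err 0.0 0.0 n 14
[0.5 0.2 0.4] -50 [ -0.4  15.6 -56.4 105.8  55.3  47.8  31.2] err 0.0 0.0 n 11
[0.3 0.3 0.3] -45 [-36.5  24.2 -59.7 127.5  72.2  64.   18.9] err 0.0 0.0 n 8
[0.4 0.2 0.2] -29.8 [-13.2  45.  -90.  140.5  81.1  85.1  38.6] err 0.0443 3.47 n 6
 BAD
[0.4 0.1 0.2] 0 [ 21.7  38.8 -90.  140.5  89.4  63.2  64.8] err 0.0654 5.13 n 5
 BAD
[ 0.5 -0.2  0.2] 0 [ 75.5  56.9 -81.6 123.6  97.   36.1 129.7] err 0.0 0.0 n 12
 BAD
[ 0.6 -0.2  0.1] 0 [ 68.2  66.3 -78.8 120.8 108.4  41.9 123.5] err 0.0 0.0 n 3
 BAD
```

```bash
cat > search3.py <<'E'
from search2 import *
rng=np.random.default_rng(1);best=[]
import time;t0=time.time()
while time.time()-t0<240:
    k=rng.integers(1,4)
    w=[]
    turns=rng.dirichlet(np.ones(k+2))*-184.8
    for i in range(k):
        w.append(((rng.uniform(.35,.65),rng.uniform(-.25,.35),rng.uniform(.3,.6)),turns[i]))
    w+= [(tuple(pre),turns[k]),(tuple(p),turns[k+1]*0)]
    # ensure total
    tot=sum(t for _,t in w);w[0]=(w[0][0],w[0][1]-184.8-tot)
    q,ok=run(w,False)
    if ok:
        m=np.min(np.minimum(q-LO,HI-q));best.append((m,[(np.round(a,2).tolist(),round(float(t))) for a,t in w[:-1]],q));print(round(m,1),best[-1][1],q,flush=True)
E
timeout 300 python3 search3.py
```

```text
tgt [ 0.567 -0.226  0.126] pre [ 0.518 -0.236  0.189]
13.3 [([0.55, -0.1, 0.53], -27), ([0.41, 0.25, 0.32], -52), ([0.6, -0.15, 0.41], -77), ([0.52, -0.24, 0.19], -29)] [ 67.8  65.1 -76.7 120.8 109.2  39.8 122.2]
19.6 [([0.56, 0.05, 0.32], -57), ([0.5, -0.12, 0.34], -98), ([0.52, -0.24, 0.19], -29)] [ 65.6  60.6 -68.4 120.9 114.   31.8 115.9]
14.2 [([0.56, 0.06, 0.39], -126), ([0.47, 0.31, 0.36], -12), ([0.52, -0.24, 0.19], -46)] [ 54.5  50.  -40.8 121.  161.6  14.2  64. ]
19.6 [([0.59, 0.11, 0.56], -161), ([0.57, 0.11, 0.39], -8), ([0.58, -0.1, 0.32], -6), ([0.52, -0.24, 0.19], -10)] [ 64.7  59.1 -65.5 120.9 116.2  29.2 113.1]
16.4 [([0.51, 0.02, 0.59], -148), ([0.64, 0.23, 0.5], -7), ([0.6, 0.31, 0.31], -14), ([0.52, -0.24, 0.19], -16)] [ 57.5  51.8 -47.1 121.  143.9  16.4  82.5]
17.3 [([0.37, -0.12, 0.34], -32), ([0.65, -0.25, 0.41], -139), ([0.52, -0.24, 0.19], -14)] [ 66.8  62.8 -72.7 120.9 111.3  35.8 119.4]
19.6 [([0.59, 0.3, 0.5], -169), ([0.52, -0.24, 0.19], -16)] [ 65.6  60.4 -68.2 120.9 114.1  31.6 115.6]
18.1 [([0.64, 0.35, 0.31], -156), ([0.52, -0.24, 0.19], -28)] [ 58.9
[... 1272 characters left out ...]
0.31, 0.54], -32), ([0.52, -0.24, 0.19], -90)] [ 64.7  59.1 -65.5 120.9 116.2  29.3 113.1]
19.6 [([0.48, 0.0, 0.55], -23), ([0.55, -0.01, 0.54], -93), ([0.52, -0.24, 0.19], -69)] [ 65.8  60.8 -68.8 120.9 113.7  32.2 116.2]
19.6 [([0.52, 0.11, 0.56], -94), ([0.62, 0.34, 0.4], -88), ([0.49, 0.35, 0.51], -3), ([0.52, -0.24, 0.19], 0)] [ 65.5  60.4 -68.  120.9 114.2  31.5 115.5]
12.9 [([0.49, -0.04, 0.58], -27), ([0.52, 0.29, 0.58], -131), ([0.62, 0.05, 0.47], -15), ([0.52, -0.24, 0.19], -12)] [ 67.9  65.3 -77.1 120.8 109.1  40.2 122.5]
19.6 [([0.61, -0.21, 0.46], -56), ([0.36, -0.16, 0.31], -14), ([0.61, -0.05, 0.46], -93), ([0.52, -0.24, 0.19], -22)] [ 65.6  60.6 -68.4 120.9 113.9  31.8 115.9]
```

```bash
cat > p4.py <<'E'
from path import *
from tgt import tgt
np.set_printoptions(precision=1,suppress=True)
p,lz,M=tgt();pre=p+.08*lz
def elbow(q):
    b=par[0];L=par[1];qq=np.array(q)*SG
    A=R.from_euler('z',qq[0]+b,degrees=True).as_matrix()@R.from_euler('y',qq[1],degrees=True).as_matrix()
    e=A@[0,0,L]+[0,0,par[4]];P,T=pose(q);w=P-T[:,0]*par[3];return (e*1000).round(),(w*1000).round()
if __name__=='__main__':
  print(p*1000,pre*1000)
  for mid in [[(.62,.05,.5)],[(.62,-.1,.55)],[(.55,.0,.45)],[(.5,-.1,.5)],[]]:
    print('--');q,ok=run([(m,0) for m in mid]+[(pre,-4.8),(p,0)]);print(ok,elbow(q))
E
python3 p4.py
```

```text
[ 547.8 -107.5  126.9] [ 499.5 -116.7  190. ]
--
[0.6 0.1 0.5] 0 [ 27.2  17.  -50.   85.7  24.2  46.1 -21.9] err 0.0 0.0 n 17
[ 0.5 -0.1  0.2] -4.8 [ 48.4  31.  -38.2 125.4  -2.1   0.   33.4] err 0.0436 5.14 n 13
 BAD
[ 0.5 -0.1  0.1] 0 [ 38.6  39.7 -30.2 117.3  -2.9   0.   34.4] err 0.0575 7.4 n 3
 BAD
False (array([ 257., -211.,  712.]), array([ 399., -187.,  459.]))
--
[ 0.6 -0.1  0.6] 0 [ 44.4  19.  -49.6  72.9   8.6  56.3   5.4] err 0.0 0.0 n 13
[ 0.5 -0.1  0.2] -4.8 [ 48.4  31.  -38.2 125.4  -2.3   0.   33.6] err 0.0436 5.14 n 13
 BAD
[ 0.5 -0.1  0.1] 0 [ 38.6  39.7 -30.2 117.3  -2.9   0.   34.4] err 0.0575 7.4 n 3
 BAD
False (array([ 257., -211.,  712.]), array([ 399., -187.,  459.]))
--
[0.6 0.  0.5] 0 [ 43.2  10.7 -53.3 103.8  12.2  31.6  -8.5] err 0.0 0.0 n 15
[ 0.5 -0.1  0.2] -4.8 [ 48.4  31.  -38.2 125.4  -2.2   0.   33.5] err 0.0436 5.14 n 10
 BAD
[ 0.5 -0.1  0.1] 0 [ 38.6  39.7 -30.2 117.3  -2.9   0.   34.4] err 0.0575 7.4 n 3
 BAD
False (array([ 257., -211.,  712.]), array([ 399., -187.,  459.]))
--
[ 0.5 -0.1  0.5] 0 [ 71.1   6.1 -58.8  98.2 -13.9  43.9  27.4] err 0.0 0.0 n 12
[ 0.5 -0.1  0.2] -4.8 [ 48.4  31.  -38.2 125.4  -2.8   0.   34.2] err 0.0436 5.14 n 11
 BAD
[ 0.5 -0.1  0.1] 0 [ 38.6  39.7 -30.2 117.3  -2.9   0.   34.4] err 0.0575 7.4 n 3
 BAD
False (array([ 257., -211.,  712.]), array([ 399., -187.,  459.]))
--
[ 0.5 -0.1  0.2] -4.8 [ 48.4  31.  -38.2 125.4  -3.6   0.   35. ] err 0.0436 5.14 n 21
 BAD
[ 0.5 -0.1  0.1] 0 [ 38.6  39.7 -30.2 117.3  -2.9   0.   34.4] err 0.0575 7.4 n 3
 BAD
False (array([ 257., -211.,  712.]), array([ 399., -187.,  459.]))
```

```bash
cat > p5.py <<'E'
from search2 import *
from p4 import elbow
for wps in ([((.62,-.16,.59),-152),(pre,-32.8),(p,0)],[((.62,.08,.52),-134),(pre,-50.8),(p,0)],[((.59,.11,.50),-140),((.58,-.1,.32),-34.8),(pre,-10),(p,0)]):
    print('==')
    q=q0.copy();M=pose(q)[1];pp=pose(q)[0];mn=999;rows=0
    for pos,turn in wps:
        pos=np.array(pos);n=int(max(np.ceil(np.linalg.norm(pos-pp)/.045),np.ceil(abs(turn)/8)))
        d=(pos-pp)/n
        for i in range(n):
            m=pose(q)[1];q=stepq(q,list(m.T@(pp+d*(i+1)-pose(q)[0])/.4)+[turn/n/180],.7);mn=min(mn,q[5]);rows+=1
        pp=pos;print(pos.round(2),q,'min q6',round(mn,1),rows,rep(q)[2],np.linalg.norm(pose(q)[0]-pos).round(4),*elbow(q))
E
python3 p5.py
```

```text
tgt [ 0.567 -0.226  0.126] pre [ 0.518 -0.236  0.189]
==
[ 0.6 -0.2  0.6] [ 56.8  28.5 -78.1  60.2  28.7  72.2 150. ] min q6 72.2 19 [ 40.1  -0.4 154.7] 0.0 [ 133. -210.  769.] [ 410. -195.  858.]
[ 0.5 -0.2  0.2] [ 62.4  39.9 -42.9 119.9  65.    0.  160.1] min q6 0.0 29 [  38.5   -2.1 -178.1] 0.0147 [ 150. -298.  711.] [ 314. -284.  471.]
[ 0.6 -0.2  0.1] [ 53.5  47.5 -36.5 112.8  63.3   0.  161.9] min q6 0.0 31 [  36.7   -4.1 -177. ] 0.0214 [ 224. -312.  663.] [ 379. -290.  418.]
==
[0.6 0.1 0.5] [ 33.4  22.6 -73.4  81.8  41.7  58.   96.5] min q6 57.5 17 [ 40.4   0.1 137.7] 0.0 [ 165. -112.  792.] [410.  45. 789.]
[ 0.5 -0.2  0.2] [ 71.   48.4 -65.1 123.6 104.4  19.9 121.3] min q6 18.8 28 [  39.    -1.1 -178.7] 0.0 [ 121. -370.  657.] [ 308. -270.  457.]
[ 0.6 -0.2  0.1] [ 65.   59.6 -66.5 120.8 115.2  30.1 114.3] min q6 18.8 30 [  39.    -1.1 -178.7] 0.0 [ 184. -410.  574.] [ 357. -261.  394.]
==
[0.6 0.1 0.5] [ 32.3  19.7 -73.6  89.1  42.8  53.8  95.7] min q6 52.6 18 [ 40.3  -0.1 143.6] 0.0 [147. -96. 801.] [380.  75. 769.]
[ 0.6 -0.1  0.3] [ 58.   34.2 -73.8 114.2  68.5  28.6 125.1] min q6 28.6 25 [ 39.4  -1.  173.5] 0.0 [ 151. -250.  742.] [ 370. -135.  589.]
[ 0.5 -0.2  0.2] [ 72.   49.7 -67.8 123.6 102.4  22.4 123.5] min q6 22.0 30 [  39.    -1.2 -178.7] 0.0 [ 117. -379.  648.] [ 308. -270.  458.]
[ 0.6 -0.2  0.1] [ 65.7  60.6 -68.5 120.8 113.5  31.9 116.3] min q6 22.0 32 [  39.    -1.2 -178.7] 0.0 [ 181. -416.  566.] [ 357. -261.  394.]
```

```bash
python3 - <<'E'
from h import *
plan([((.59,.11,.50),-140)],step=.045)
E
```

```text
now [ 0.3571 -0.2482  0.773 ] t 17.95 rows 18
[[0.055, 0.044, 0.005, -0.0432], [0.055, 0.043, 0.011, -0.0432], [0.055, 0.041, 0.017, -0.0432], [0.055, 0.038, 0.022, -0.0432], [0.055, 0.035, 0.027, -0.0432]]
[[0.055, 0.031, 0.032, -0.0432], [0.055, 0.026, 0.035, -0.0432], [0.055, 0.021, 0.039, -0.0432], [0.055, 0.016, 0.041, -0.0432], [0.055, 0.01, 0.043, -0.0432]]
[[0.055, 0.004, 0.044, -0.0432], [0.055, -0.002, 0.044, -0.0432], [0.055, -0.008, 0.043, -0.0432], [0.055, -0.014, 0.042, -0.0432], [0.055, -0.019, 0.04, -0.0432]]
[[0.055, -0.024, 0.037, -0.0432], [0.055, -0.029, 0.033, -0.0432], [0.055, -0.033, 0.029, -0.0432]]
```

step_arm --pt "0.055 0.044 0.005 -0.043" --pt "0.055 0.043 0.011 -0.043" --pt "0.055 0.041 0.017 -0.043" --pt "0.055 0.038 0.022 -0.043" --pt "0.055 0.035 0.027 -0.043"

```text
time_s: 18.45
tcp_pos: [0.4203, -0.1481, 0.7016]
ee_rot: [-37.0, 51.3, 8.3]
force: [1.0, -0.0, -1.3]
grip_width: 0.0331
```

```bash
python3 g.py
```

```text
t 18.45 p [ 0.4203 -0.1481  0.7016] q [ 88.    4.5 -62.4  58.9 -17.1  86.3  68.1] w 0.0331 F [ 1.0409 -0.0124 -1.2636]
scanner tilt to box-front 39.31 (want 38), sideways(+y) 3.63 (want 0), twist 26.82
```

```bash
cat > simseq.py <<'E'
from search2 import *
from p4 import elbow
def seq(wps,q=None,verb=True):
    q=np.array(st()['q']) if q is None else q;pp=pose(q)[0];mn=999;rows=0;m2=99
    for pos,turn in wps:
        pos=np.array(pos);n=int(max(np.ceil(np.linalg.norm(pos-pp)/.045),np.ceil(abs(turn)/8),1));d=(pos-pp)/n
        for i in range(n):
            m=pose(q)[1];q=stepq(q,list(m.T@(pp+d*(i+1)-pose(q)[0])/.4)+[turn/n/180],.7);mn=min(mn,q[5]);m2=min(m2,q[1]);rows+=1
        pp=pos
        if verb:print(pos.round(2),q,'min q6',round(mn,1),'min q2',round(m2,1),rows,rep(q)[2],np.linalg.norm(pose(q)[0]-pos).round(4))
    return q
if __name__=='__main__':
    for m in [(.59,.11,.5),(.65,-.1,.58),(.65,.05,.5),(.60,-.05,.6)]:
        print('--',m);seq([(m,-106.8),((.58,-.1,.32),-36),(pre,-10),(p,0)])
E
python3 simseq.py
```

```text
tgt [ 0.593 -0.208  0.15 ] pre [ 0.545 -0.217  0.213]
-- (0.59, 0.11, 0.5)
[0.6 0.1 0.5] [ 30.7  19.1 -71.9  89.6  43.7  53.8 100.5] min q6 52.9 min q2 0.4 14 [ 40.4   0.9 148.9] 0.0
[ 0.6 -0.1  0.3] [ 56.5  32.6 -71.1 115.1  70.7  26.9 129.3] min q6 26.9 min q2 0.4 21 [ 39.4   0.1 178.5] 0.0
[ 0.5 -0.2  0.2] [ 67.1  45.7 -65.9 121.5  99.9  21.6 128.5] min q6 21.5 min q2 0.4 25 [  39.1    0.  -173.7] 0.0
[ 0.6 -0.2  0.1] [ 60.6  56.2 -65.7 118.8 112.6  30.3 119.5] min q6 21.5 min q2 0.4 27 [  39.1    0.  -173.7] 0.0
-- (0.65, -0.1, 0.58)
[ 0.7 -0.1  0.6] [ 47.5  27.7 -74.6  62.4  33.3  69.1 135.7] min q6 68.9 min q2 5.6 14 [ 40.4   0.9 148.9] 0.0
[ 0.6 -0.1  0.3] [ 44.3  24.8 -45.6 114.8  41.2  11.7 157.6] min q6 11.7 min q2 5.6 20 [ 39.3   0.1 178.5] 0.0
[ 0.5 -0.2  0.2] [ 55.4  36.6 -39.2 118.5  64.9   0.  161.9] min q6 0.0 min q2 5.6 24 [  38.2   -0.6 -173.3] 0.0093
[ 0.6 -0.2  0.1] [ 46.8  44.3 -32.7 111.4  64.8   0.  161.9] min q6 0.0 min q2 5.6 26 [  36.4   -2.3 -172.2] 0.0188
-- (0.65, 0.05, 0.5)
[0.7 0.1 0.5] [ 32.9  25.5 -70.4  81.5  44.4  55.8 109.9] min q6 55.2 min q2 4.0 14 [ 40.4   0.9 148.9] 0.0
[ 0.6 -0.1  0.3] [ 56.5  32.6 -71.3 115.1  70.8  27.  129.2] min q6 27.0 min q2 4.0 20 [ 39.4   0.1 178.5] 0.0
[ 0.5 -0.2  0.2] [ 67.3  45.9 -66.4 121.5  99.7  22.1 128.8] min q6 22.1 min q2 4.0 24 [  39.1    0.  -173.7] 0.0
[ 0.6 -0.2  0.1] [ 60.8  56.5 -66.4 118.8 112.2  30.9 120. ] min q6 22.1 min q2 4.0 26 [  39.1    0.  -173.7] 0.0
-- (0.6, -0.05, 0.6)
[ 0.6 -0.1  0.6] [ 51.3  20.6 -77.2  68.5  28.2  67.6 132.4] min q6 67.6 min q2 4.9 14 [ 40.4   0.9 148.9] 0.0
[ 0.6 -0.1  0.3] [ 53.7  29.8 -64.  115.1  66.   21.6 133.7] min q6 21.6 min q2 4.9 21 [ 39.4   0.1 178.5] 0.0
[ 0.5 -0.2  0.2] [ 65.1  43.5 -60.6 121.5 103.1  17.2 124.9] min q6 14.6 min q2 4.9 25 [  39.1    0.  -173.7] 0.0
[ 0.6 -0.2  0.1] [ 59.6  54.8 -62.7 118.8 114.8  27.7 116.7] min q6 14.6 min q2 4.9 27 [  39.1    0.  -173.7] 0.0
```

```bash
python3 - <<'E'
from h import *
plan([((.65,.05,.50),-107)],step=.045)
E
```

```text
now [ 0.4203 -0.1481  0.7016] t 18.45 rows 14
[[0.057, 0.015, 0.028, -0.0425], [0.057, 0.012, 0.03, -0.0425], [0.057, 0.007, 0.031, -0.0425], [0.057, 0.003, 0.032, -0.0425], [0.057, -0.001, 0.032, -0.0425]]
[[0.057, -0.005, 0.031, -0.0425], [0.057, -0.009, 0.031, -0.0425], [0.057, -0.013, 0.029, -0.0425], [0.057, -0.017, 0.027, -0.0425], [0.057, -0.021, 0.024, -0.0425]]
[[0.057, -0.024, 0.022, -0.0425], [0.057, -0.026, 0.018, -0.0425], [0.057, -0.028, 0.015, -0.0425], [0.057, -0.03, 0.011, -0.0425]]
```

step_arm --pt "0.057 0.015 0.028 -0.0425" --pt "0.057 0.012 0.03 -0.0425" --pt "0.057 0.007 0.031 -0.0425" --pt "0.057 0.003 0.032 -0.0425" --pt "0.057 -0.001 0.032 -0.0425"

```text
time_s: 18.95
tcp_pos: [0.5028, -0.0726, 0.627]
ee_rot: [-78.6, 51.4, 6.5]
force: [-0.1, -1.3, -2.0]
grip_width: 0.0331
```

```bash
python3 g.py
```

```text
t 18.95 p [ 0.5028 -0.0726  0.627 ] q [ 72.9   6.5 -71.3  74.1  -0.2  65.6  88.9] w 0.0331 F [-0.0518 -1.2511 -2.0311]
scanner tilt to box-front 40.33 (want 38), sideways(+y) 3.83 (want 0), twist 71.00
```

step_arm --pt "0.057 -0.005 0.031 -0.042" --pt "0.057 -0.009 0.031 -0.042" --pt "0.057 -0.013 0.029 -0.042" --pt "0.057 -0.017 0.027 -0.042" --pt "0.057 -0.021 0.024 -0.042"

```text
time_s: 19.45
tcp_pos: [0.5848, -0.0007, 0.5519]
ee_rot: [-119.2, 51.1, 5.4]
force: [-0.8, -1.6, -0.7]
grip_width: 0.0328
```

step_arm --pt "0.057 -0.024 0.022 -0.0425" --pt "0.057 -0.026 0.018 -0.0425" --pt "0.057 -0.028 0.015 -0.0425" --pt "0.057 -0.03 0.011 -0.0425"

```text
time_s: 19.85
tcp_pos: [0.6504, 0.0552, 0.4919]
ee_rot: [-151.8, 50.7, 4.7]
force: [-0.9, -1.1, -1.0]
grip_width: 0.0328
```

```bash
python3 g.py
```

```text
t 19.85 p [0.6504 0.0552 0.4919] q [ 30.   25.6 -68.   83.1  48.2  54.9 110.9] w 0.0328 F [-0.9152 -1.1337 -1.0096]
scanner tilt to box-front 40.80 (want 38), sideways(+y) 2.54 (want 0), twist 152.73
```

```bash
cat > t2.py <<'E'
from simseq import *
from h import plan
import sys
def run2(turn,mids,d=.06,back=.08):
    M=pose(np.array(st()['q']))[1]
    from h import Rt
    M=Rt(st())@R.from_euler('x',turn,degrees=True).as_matrix()
    P=target(M,d);pre=P+back*lz
    return P,pre
if __name__=='__main__':
    P,pre=run2(-27.3,None)
    np.set_printoptions(precision=4,suppress=True);print('P',P,'pre',pre);np.set_printoptions(precision=1,suppress=True)
    seq([((.58,-.1,.34),-27.3),(pre,0),(P,0)])
    plan([((.58,-.1,.34),-27.3),(pre,0),(P,0)])
E
python3 t2.py
```

```text
tgt [ 0.57  -0.113  0.139] pre [ 0.522 -0.122  0.202]
P [ 0.5604 -0.229   0.1243] pre [ 0.512  -0.2382  0.1874]
[ 0.6 -0.1  0.3] [ 55.4  29.  -69.2 114.3  67.6  26.7 127.2] min q6 26.7 min q2 25.4 6 [ 40.    2.5 174.4] 0.0
[ 0.5 -0.2  0.2] [ 72.7  51.6 -73.  127.9 111.8  31.2 106.9] min q6 21.7 min q2 25.4 11 [ 39.9   2.4 174.4] 0.0
[ 0.6 -0.2  0.1] [ 65.5  62.  -71.3 125.  120.5  39.8 102.5] min q6 21.7 min q2 25.4 13 [ 39.9   2.4 174.4] 0.0
now [0.7 0.1 0.5] t 19.85 rows 13
[[0.027, 0.086, 0.03, -0.0253], [0.027, 0.084, 0.036, -0.0253], [0.027, 0.08, 0.043, -0.0253], [0.027, 0.077, 0.049, -0.0253], [0.027, 0.073, 0.055, -0.0253]]
[[0.027, 0.068, 0.061, -0.0253], [0.034, 0.067, 0.078, 0.0], [0.034, 0.067, 0.078, 0.0], [0.034, 0.067, 0.078, 0.0], [0.034, 0.067, 0.078, 0.0]]
[[0.034, 0.067, 0.078, 0.0], [0.1, -0.007, 0.003, 0.0], [0.1, -0.007, 0.003, 0.0]]
```

step_arm --pt "0.027 0.086 0.03 -0.027" --pt "0.027 0.084 0.036 -0.027" --pt "0.027 0.08 0.043 -0.027" --pt "0.027 0.077 0.049 -0.027" --pt "0.027 0.073 0.055 -0.027"

```text
time_s: 20.35
tcp_pos: [0.5923, -0.0713, 0.3674]
ee_rot: [-177.7, 50.3, 5.2]
force: [1.3, -1.3, -2.0]
grip_width: 0.0333
```

```bash
python3 g.py
```

```text
t 20.35 p [ 0.5923 -0.0713  0.3674] q [ 53.   28.8 -71.8 109.7  62.7  31.3 129.3] w 0.0333 F [ 1.2995 -1.2745 -1.9794]
scanner tilt to box-front 40.48 (want 38), sideways(+y) 1.61 (want 0), twist 174.07
```

```bash
sed -i 's/run2(-27.3,None)/run2(-5.9,None)/; s/((.58,-.1,.34),-27.3),(pre,0)/(pre,-5.9)/g' t2.py; python3 t2.py
```

```text
tgt [ 0.549 -0.11   0.123] pre [ 0.501 -0.119  0.186]
P [ 0.5647 -0.2283  0.1275] pre [ 0.5164 -0.2375  0.1905]
[ 0.5 -0.2  0.2] [ 72.2  50.6 -71.  127.3 113.1  28.7 110.6] min q6 21.5 min q2 29.9 6 [ 40.2   2.1 178.4] 0.0
[ 0.6 -0.2  0.1] [ 64.8  60.5 -68.6 124.4 122.4  36.7 105.2] min q6 21.5 min q2 29.9 8 [ 40.2   2.1 178.4] 0.0
now [ 0.6 -0.1  0.4] t 20.35 rows 8
[[0.033, 0.069, 0.073, -0.0055], [0.033, 0.068, 0.075, -0.0055], [0.033, 0.067, 0.076, -0.0055], [0.033, 0.065, 0.077, -0.0055], [0.033, 0.064, 0.078, -0.0055]]
[[0.033, 0.063, 0.079, -0.0055], [0.1, -0.006, 0.003, 0.0], [0.1, -0.006, 0.003, 0.0]]
```

step_arm --pt "0.033 0.069 0.073 -0.0055" --pt "0.033 0.068 0.075 -0.0055" --pt "0.033 0.067 0.076 -0.0055" --pt "0.033 0.065 0.077 -0.0055" --pt "0.033 0.064 0.078 -0.0055"

```text
time_s: 20.85
tcp_pos: [0.5305, -0.2099, 0.2308]
ee_rot: [176.3, 50.0, 4.1]
force: [0.9, -1.6, -1.8]
grip_width: 0.0333
```

```bash
python3 g.py; sed -i 's/-5.9/0/g' t2.py; python3 t2.py
```

```text
t 20.85 p [ 0.5305 -0.2099  0.2308] q [ 66.   41.1 -62.2 124.8 112.4  19.6 104.4] w 0.0333 F [ 0.8679 -1.5523 -1.7577]
scanner tilt to box-front 40.52 (want 38), sideways(+y) 2.30 (want 0), twist 177.56
tgt [ 0.546 -0.111  0.119] pre [ 0.497 -0.12   0.182]
P [ 0.5638 -0.2288  0.1277] pre [ 0.5154 -0.2381  0.1907]
[ 0.5 -0.2  0.2] [ 69.7  47.4 -64.2 128.2 122.7  24.5  99.6] min q6 22.3 min q2 44.4 2 [ 40.5   2.8 177.4] 0.0
[ 0.6 -0.2  0.1] [ 62.7  57.8 -63.  125.3 129.2  33.7  96.3] min q6 22.3 min q2 44.4 4 [ 40.5   2.8 177.4] 0.0
now [ 0.5 -0.2  0.2] t 20.85 rows 4
[[0.025, 0.031, 0.051, 0.0], [0.025, 0.031, 0.051, 0.0], [0.1, -0.007, 0.003, 0.0], [0.1, -0.007, 0.003, 0.0]]
```

```bash
python3 - <<'E'
from h import *
np.set_printoptions(precision=4,suppress=True)
from g import goal
lz=goal()[1][:,2]
for c,box in (('scene',(308,258,332,300)),('side',(350,170,372,192))):
    w=cloud(c,np.load(c+'0.npy'))[box[1]:box[3],box[0]:box[2]].reshape(-1,3)
    w=w[np.isfinite(w).all(1)]
    lab=np.array([.57,-.164,.105]);sel=w[(abs((w-lab)@lz)<.02)&(np.linalg.norm(w-lab,axis=1)<.05)]
    for k in range(4):
        m=sel.mean(0);n=np.linalg.svd(sel-m)[2][2];n*=np.sign(n[2]);sel=sel[abs((sel-m)@n)<.004] if k else sel
    print(c,len(sel),m,'n',n,'tilt',np.degrees(np.arccos(n[2])),'az',np.degrees(np.arctan2(-n[1],-n[0])),'plane offset of LAB',(lab-m)@n)
    im=cv2.imread(f'pics/{c}0.png')
for c in ('scene','side'):
    im,d=robot.grab_frame(c);cv2.imwrite(f'pics/{c}3.png',im)
    a=robot.place_of(c,'label');print([(x['point'],x['score']) for x in a[:2]])
E
```

```text
scene 710 [ 0.5711 -0.1662  0.107 ] n [-0.5923 -0.1093  0.7982] tilt 37.03669393690291 az 10.456780555031255 plane offset of LAB -0.0011449787823912684
side 279 [ 0.5702 -0.1601  0.108 ] n [-0.5443 -0.094   0.8336] tilt 33.52961356966737 az 9.7944024995086 plane offset of LAB -0.002012462086891809
[([318.8, 277.8], 0.65)]
[([359.3, 180.7], 0.52)]
```

```bash
python3 - <<'E'
import cv2
a=cv2.imread('pics/scene3.png')[180:340,220:380];b=cv2.imread('pics/side3.png')[90:230,310:450]
a=cv2.resize(a,(400,400),interpolation=2);b=cv2.resize(b,(400,400),interpolation=2)
cv2.imwrite('pics/c3.png',cv2.hconcat([a,b]))
E
sed -i 's/LAB=np.array(.*/LAB=np.array([.571,-.164,.106])/' tgt.py; python3 - <<'E'
from t2 import *
P,pre=run2(0,None);print((P*1000).round(1))
plan([(P,0)],step=.03)
E
```

```text
tgt [ 0.547 -0.111  0.12 ] pre [ 0.498 -0.12   0.183]
[ 564.6 -228.8  128.4]
now [ 0.5 -0.2  0.2] t 21.05 rows 4
[[0.062, 0.012, 0.026, 0.0], [0.062, 0.012, 0.026, 0.0], [0.062, 0.012, 0.026, 0.0], [0.062, 0.012, 0.026, 0.0]]
```

step_arm --pt "0.062 0.012 0.026 0.0" --pt "0.062 0.012 0.026 0.0" --pt "0.062 0.012 0.026 0.0" --pt "0.02 0.005 0.01 0" --pt "0 0 0 0"

```text
time_s: 21.55
tcp_pos: [0.5624, -0.2265, 0.1509]
ee_rot: [175.7, 49.7, 3.5]
force: [-0.1, -0.2, -1.9]
grip_width: 0.0334
```

```bash
python3 g.py; python3 - <<'E'
from t2 import *
P,pre=run2(0,None);print((P*1000).round(1))
plan([(P,0)],step=.05)
E
python3 tgt.py | head -3
```

```text
t 21.55 p [ 0.5624 -0.2265  0.1509] q [ 63.7  55.6 -64.5 124.  124.4  32.2 100.3] w 0.0334 F [-0.1109 -0.2188 -1.8576]
scanner tilt to box-front 40.78 (want 38), sideways(+y) 2.69 (want 0), twist 177.41
tgt [ 0.547 -0.111  0.119] pre [ 0.499 -0.12   0.182]
[ 564.8 -229.1  129.2]
now [ 0.6 -0.2  0.2] t 21.55 rows 1
[[0.045, 0.005, 0.031, 0.0]]
target [ 0.5648 -0.2291  0.1292] pre [ 0.4922 -0.2429  0.2238]
window now [ 0.5323 -0.1683  0.1749] along lz 0.07824318392519193 perp (along box y, up slope) 0.0030034821837981555 0.0118400278311594
now [ 0.5624 -0.2265  0.1509] t 21.55 rows 3
```

step_arm --pt "0.045 0.005 0.031 0.0" --pt "0 0 0 0"

```text
time_s: 21.75
tcp_pos: [0.5654, -0.2291, 0.1324]
ee_rot: [175.5, 49.6, 3.4]
force: [-0.5, 1.3, -1.6]
grip_width: 0.0333
```

```bash
python3 g.py;python3 tgt.py | sed -n 2p; python3 - <<'E'
from h import *
np.set_printoptions(precision=4,suppress=True)
from g import goal
G,Rs,g=goal();lz=Rs[:,2]
s=st();M=Rt(s);p=np.array(s['tcp_pos']);c=p+M@g['crel'];S=M@g['Rrel']
for cam in ('scene','side'):
    im,d=robot.grab_frame(cam);cv2.imwrite(f'pics/{cam}4.png',im);w=cloud(cam,d).reshape(-1,3)
    l=(w-c)@S
    hd=w[(l[:,0]>-.08)&(l[:,0]<-.018)&(abs(l[:,1])<.013)&(abs(l[:,2]-.012)<.012)]
    if len(hd)>20:
        sel=hd
        for k in range(3):
            m=sel.mean(0);n=np.linalg.svd(sel-m)[2][2];n*=np.sign(n[2]);sel=sel[abs((sel-m)@n)<.004]
        b=np.radians(10.8);bx=np.array([np.cos(b),np.sin(b),0]);by=np.array([-np.sin(b),np.cos(b),0])
        print(cam,len(sel),'top n tilt',np.degrees(np.arctan2(-n@bx,n[2])),'side',np.degrees(np.arcsin(n@by)),'height above centre',(m-c)@S[:,2])
    hd=w[(l[:,0]>.035)&(l[:,0]<.085)&(abs(l[:,1])<.022)&(abs(l[:,2]-.016)<.012)]
    if len(hd)>20:
        sel=hd
        for k in range(3):
            m=sel.mean(0);n=np.linalg.svd(sel-m)[2][2];n*=np.sign(n[2]);sel=sel[abs((sel-m)@n)<.004]
        print(cam,'head',len(sel),np.degrees(np.arctan2(-n@bx,n[2])),np.degrees(np.arcsin(n@by)),(m-c)@S[:,2])
a=cv2.imread('pics/scene4.png')[180:340,220:380];b=cv2.imread('pics/side4.png')[90:230,310:450]
cv2.imwrite('pics/c4.png',cv2.hconcat([cv2.resize(a,(400,400),interpolation=2),cv2.resize(b,(400,400),interpolation=2)]))
E
```

```text
t 21.75 p [ 0.5654 -0.2291  0.1324] q [ 63.5  58.6 -64.7 124.2 127.1  34.6  99.6] w 0.0333 F [-0.4757  1.2722 -1.5501]
scanner tilt to box-front 40.88 (want 38), sideways(+y) 2.80 (want 0), twist 177.46
window now [ 0.5352 -0.1709  0.1562] along lz 0.062021920912781504 perp (along box y, up slope) -8.548425214457709e-05 0.002212647750293256
scene 235 top n tilt 41.271770202463564 side 3.2829925559602984 height above centre 0.011805492108204793
scene head 63 36.86782924046608 5.77803139915054 0.015697199966062943
side 44 top n tilt 38.55218633712836 side 1.1913907921620897 height above centre 0.013917140434108822
side head 151 41.44155243158132 3.210487334336053 0.01823222386625155
```

step_arm --pt "0.003 0 0 0" --pt "0 0 0 0" --pt "0 0 0 0" --pt "0 0 0 0" --pt "0 0 0 0"

```text
time_s: 22.35
tcp_pos: [0.5674, -0.2287, 0.1381]
ee_rot: [175.0, 49.3, 3.1]
force: [-0.1, 0.3, -1.5]
grip_width: 0.0333
```

step_arm --pt "0 0 0 0" --pt "0 0 0 0" --pt "0 0 0 0" --pt "0 0 0 0" --pt "0 0 0 0"

```text
time_s: 22.85
tcp_pos: [0.5673, -0.2286, 0.138]
ee_rot: [175.1, 49.3, 3.2]
force: [0.4, 0.7, -0.8]
grip_width: 0.0334
```

step_arm --pt "0 0 0 0" --pt "0 0 0 0" --pt "0 0 0 0" --pt "0 0 0 0" --pt "0 0 0 0"

```text
time_s: 23.35
tcp_pos: [0.5673, -0.2286, 0.1379]
ee_rot: [175.1, 49.3, 3.2]
force: [0.9, -0.0, -0.9]
grip_width: 0.0329
```

```bash
python3 g.py;python3 tgt.py | sed -n 2p
```

```text
t 23.35 p [ 0.5673 -0.2286  0.1379] q [ 63.4  58.  -64.8 124.  126.9  34.3  99.7] w 0.0329 F [ 0.9468 -0.0236 -0.862 ]
scanner tilt to box-front 41.14 (want 38), sideways(+y) 2.95 (want 0), twist 177.55
window now [ 0.5368 -0.1704  0.1614] along lz 0.06502549343279904 perp (along box y, up slope) 0.00010341336259712734 0.006703139718416708
```

```bash
python3 - <<'E'
from t2 import *
P,pre=run2(0,None)
plan([(P,0)],step=.05)
E
```

```text
tgt [ 0.547 -0.111  0.119] pre [ 0.499 -0.121  0.182]
now [ 0.6 -0.2  0.1] t 23.35 rows 1
[[0.012, -0.001, 0.017, 0.0]]
```

step_arm --pt "0.012 -0.001 0.018 0" --pt "0.003 0 0.003 0" --pt "0 0 0 0" --pt "0 0 0 0" --pt "0 0 0 0"

```text
time_s: 23.85
tcp_pos: [0.5645, -0.2291, 0.1266]
ee_rot: [175.1, 49.3, 3.2]
force: [-0.1, 0.7, -0.6]
grip_width: 0.0332
```

```bash
python3 g.py;python3 tgt.py | sed -n 2p
```

```text
t 23.85 p [ 0.5645 -0.2291  0.1266] q [ 63.6  59.8 -65.1 124.8 128.7  36.   99. ] w 0.0332 F [-0.0868  0.6965 -0.6287]
scanner tilt to box-front 41.13 (want 38), sideways(+y) 2.92 (want 0), twist 177.55
window now [ 0.5341 -0.1709  0.1501] along lz 0.05785392638004437 perp (along box y, up slope) 0.0001880743613397729 -0.0024747350854758595
```

step_arm --pt "0 0 0 0" --pt "0 0 0 0" --pt "0 0 0 0" --pt "0 0 0 0" --pt "0 0 0 0"

```text
time_s: 24.35
tcp_pos: [0.5646, -0.2291, 0.127]
ee_rot: [175.1, 49.3, 3.2]
force: [0.6, -0.9, -1.4]
grip_width: 0.0336
```

step_arm --pt "0 0 0 0" --pt "0 0 0 0" --pt "0 0 0 0" --pt "0 0 0 0" --pt "0 0 0 0"

```text
time_s: 24.85
tcp_pos: [0.5647, -0.2291, 0.127]
ee_rot: [175.1, 49.3, 3.2]
force: [-0.5, -0.7, -2.3]
grip_width: 0.0331
```

```bash
python3 g.py;python3 tgt.py | sed -n 2p
```

```text
t 24.85 p [ 0.5647 -0.2291  0.127 ] q [ 63.6  59.7 -65.1 124.8 128.6  36.   99. ] w 0.0331 F [-0.4624 -0.6909 -2.2627]
scanner tilt to box-front 41.15 (want 38), sideways(+y) 2.95 (want 0), twist 177.55
window now [ 0.5342 -0.1709  0.1505] along lz 0.05808610336622827 perp (along box y, up slope) 9.23926292423725e-05 -0.00209804578834143
```

step_arm --pt "0 0 0 0" --pt "0 0 0 0" --pt "0 0 0 0"

```text
time_s: 25.15
tcp_pos: [0.5646, -0.2291, 0.127]
ee_rot: [175.1, 49.3, 3.2]
force: [0.6, 0.1, -0.4]
grip_width: 0.0334
```

```bash
cat > back.py <<'E'
from sim import *
from h import st
np.set_printoptions(precision=1,suppress=True)
def tilt(q):
    p,M=pose(q);z=(M@Rrel)[:,2];return np.degrees(np.arctan2(-z[0],z[2])),np.degrees(np.arcsin(z[1]))
def seq(wps,q,verb=True,wo=.7):
    pp=pose(q)[0];rows=0
    for pos,turn in wps:
        pos=np.array(pos);n=int(max(np.ceil(np.linalg.norm(pos-pp)/.045),np.ceil(abs(turn)/8),1));d=(pos-pp)/n
        for i in range(n):
            m=pose(q)[1];q=stepq(q,list(m.T@(pp+d*(i+1)-pose(q)[0])/.4)+[turn/n/180],wo);rows+=1
        pp=pos
        if verb:print(pos.round(2),q,'rows',rows,'tilt xy',np.round(tilt(q),1),'err',np.linalg.norm(pose(q)[0]-pos).round(4))
    return q
def push(q,v,n=3,wo=.7):
    for i in range(n):
        m=pose(q)[1];q=stepq(q,list(m.T@np.array(v)/.4)+[0],wo)
    return q
if __name__=='__main__':
    q=np.array(st()['q'])
    q=seq([((.52,-.23,.20),0),((.58,-.1,.34),40),((.62,.05,.5),100),((.5,.12,.4),51)],q)
    np.save('qb.npy',q)
    for v in [(0,0,-.05),(-.035,0,-.035),(-.05,0,0),(-.035,.035,0),(0,.035,-.035),(-.035,-.035,0)]:
        x=q.copy()
        for k in range(4):
            x=push(x,v,3);print(v,pose(x)[0].round(2),x,np.round(tilt(x),1))
E
python3 back.py
```

```text
[ 0.5 -0.2  0.2] [ 69.5  47.3 -67.1 128.9 121.4  27.3  99.7] rows 2 tilt xy [41.1 -3.6] err 0.0
[ 0.6 -0.1  0.3] [ 56.9  30.7 -74.1 116.2  76.7  30.   82.6] rows 7 tilt xy [42.3 -2.9] err 0.0
[0.6 0.1 0.5] [ 30.3  17.9 -60.4  89.   40.1  47.7   6.1] rows 20 tilt xy [41.7  0.3] err 0.0
[0.5 0.1 0.4] [  0.    7.  -31.5 117.9  50.   27.2 -72.4] rows 27 tilt xy [39.7  0.3] err 0.0041
(0, 0, -0.05) [0.5 0.1 0.3] [ -22.6   16.7   -1.8  126.9   86.3   12.9 -108.6] [36.6  0.3]
(0, 0, -0.05) [0.5 0.1 0.2] [  -5.3   34.   -31.   134.1  120.1   35.7 -144.8] [34.5  1. ]
(0, 0, -0.05) [0.5 0.1 0.1] [  -6.    56.7  -33.1  139.7  138.    59.4 -161.9] [34.   1.1]
(0, 0, -0.05) [ 0.5  0.1 -0.1] [  -4.2   78.9  -33.3  134.9  147.5   75.2 -161.9] [33.8  1.1]
(-0.035, 0, -0.035) [0.4 0.1 0.3] [ -22.7    3.2  -13.8  138.1   77.2   20.7 -108.6] [37.7  0.1]
(-0.035, 0, -0.035) [0.3 0.1 0.3] [ -36.6    3.6  -18.3  140.5   67.1   31.1 -115.3] [34.2  1.6]
(-0.035, 0, -0.035) [0.3 0.2 0.3] [ -59.3    8.2  -20.5  140.5   57.2   42.8 -130.1] [31.5  3.7]
(-0.035, 0, -0.035) [0.2 0.2 0.2] [ -82.    20.4  -25.   14
[... 825 characters left out ...]
24.1  120.1   74.9   32.3 -108.6] [38.1 -0. ]
(0, 0.035, -0.035) [0.5 0.3 0.2] [ -38.1   34.7  -21.1  118.8   92.6   40.  -137.3] [38.1 -0. ]
(0, 0.035, -0.035) [0.5 0.4 0.1] [ -47.1   50.4  -20.8  108.5   96.5   46.3 -146.2] [38.1 -0. ]
(0, 0.035, -0.035) [0.5 0.5 0. ] [ -53.9   65.2  -20.4   90.3   93.4   49.2 -142.7] [38.1 -0. ]
(-0.035, -0.035, 0) [0.4 0.  0.4] [ -3.5  -6.8  -9.2 133.3  24.3  14.3 -37.5] [40.  1.]
(-0.035, -0.035, 0) [ 0.3 -0.1  0.4] [-15.7 -18.5  20.9 140.3   5.2  16.5  -1.3] [39.9  1.8]
(-0.035, -0.035, 0) [ 0.3 -0.1  0.4] [-19.2 -18.5  46.8 139.2 -11.1  19.3  34.9] [37.6  3.9]
(-0.035, -0.035, 0) [ 0.2 -0.2  0.4] [-14.5 -18.5  73.5 129.  -21.5  37.4  71.1] [36.   4.8]
```

```bash
cat > back2.py <<'E'
from back import *
q=np.array(st()['q'])
q1=seq([((.53,-.23,.19),0),((.58,-.1,.34),40),((.65,.05,.5),60)],q)
for nm,w in {'a':[((.5,-.05,.6),60),((.48,-.12,.5),31)],'b':[((.42,-.15,.68),60),((.48,-.12,.5),31)],'c':[((.42,-.15,.68),60),((.40,-.02,.5),31)],'d':[((.6,0,.62),60),((.48,.0,.5),31)]}.items():
    print('==',nm);x=seq(w,q1)
    np.save(f'qb_{nm}.npy',x)
    for v in [(0,0,-.045),(-.02,.02,-.035),(-.03,0.0,-.03)]:
        y=x.copy()
        for k in range(5):
            y=push(y,v,3);print('   ',v,pose(y)[0].round(2),y,np.round(tilt(y),1))
E
python3 back2.py
```

```text
[ 0.5 -0.2  0.2] [ 68.4  49.4 -67.4 128.1 121.5  29.4 100.3] rows 2 tilt xy [41.1 -3.6] err 0.0
[ 0.6 -0.1  0.3] [ 57.5  31.6 -76.1 116.2  77.4  31.7  82. ] rows 7 tilt xy [42.3 -2.9] err 0.0
[0.7 0.1 0.5] [ 31.1  24.2 -69.1  84.3  49.3  54.6  41.3] rows 15 tilt xy [42.7 -0.8] err 0.0
== a
[ 0.5 -0.1  0.6] [ 73.2  -1.5 -64.   84.9 -11.   56.1  39.7] rows 8 tilt xy [41.   0.6] err 0.0
[ 0.5 -0.1  0.5] [ 77.8   1.  -57.7 103.5 -22.6  40.   30.1] rows 12 tilt xy [39.9  0.5] err 0.0
    (0, 0, -0.045) [ 0.5 -0.1  0.4] [ 62.8  11.4 -52.1 125.1 -15.9   9.   26.4] [39.9  0.5]
    (0, 0, -0.045) [ 0.5 -0.1  0.3] [ 51.6  21.1 -40.7 128.4  -3.3   0.   18.1] [36.6 -0.8]
    (0, 0, -0.045) [ 0.5 -0.2  0.2] [ 48.1  31.2 -34.3 124.2  -3.1   0.   23.7] [32.4 -2.9]
    (0, 0, -0.045) [ 0.5 -0.2  0.1] [ 46.6  43.1 -30.1 117.8  -2.9   0.   29.8] [28.7 -5.1]
    (0, 0, -0.045) [ 0.6 -0.2  0. ] [ 46.1  56.4 -27.3 109.4  -2.6   0.   36.1] [26.  -7.2]
    (-0.02, 0.02, -0.035) [ 0.4 -0.1  0.4] [ 70.9  -3.9 -53.3 129.8 -51.2  20.5  57.3] [39.9  0.5]
    (-0.02, 0.02, -0.035) [ 0.4 -0.   0.3] [ 63.3  -3.4 -
[... 4980 characters left out ...]
4   8.5 -48.6] [35.5 -0.2]
    (-0.02, 0.02, -0.035) [0.2 0.2 0.3] [ 37.7 -18.5 -90.  140.5  23.3  17.6 -79.2] [33.3 -1.2]
    (-0.02, 0.02, -0.035) [0.2 0.2 0.3] [ 21.7 -18.5 -90.  140.5  23.2  25.  -92.5] [31.3 -2.7]
    (-0.03, 0.0, -0.03) [0.4 0.  0.4] [ 33.   -9.7 -28.8 130.9 -27.4  18.9  22.9] [39.8  0.5]
    (-0.03, 0.0, -0.03) [ 0.3 -0.   0.4] [ 10.4 -14.5 -10.2 140.5 -16.3  15.7  11. ] [37.8  0.4]
    (-0.03, 0.0, -0.03) [ 0.3 -0.   0.4] [ 15.4 -18.5  -6.7 140.5 -22.6  25.   23.4] [34.3  0.1]
    (-0.03, 0.0, -0.03) [ 0.2 -0.   0.4] [ 37.6 -18.5  -1.5 140.5 -35.6  39.1  58.2] [31.  -1.2]
    (-0.03, 0.0, -0.03) [ 0.1 -0.1  0.3] [ 53.3 -18.5  17.3 140.5 -30.   55.   85.1] [29.2 -2.1]
```

```bash
cat > beam.py <<'E'
from back import *
import itertools
def tm(q):
    z=(pose(q)[1]@Rrel)[:,2];return np.degrees(np.arccos(z[2]))
def okpos(p):
    r=np.hypot(p[0],p[1])
    if p[2]<.08 or r<.24: return False
    if p[1]<.10 and p[0]>.40 and p[2]<.25: return False
    if p[1]<.10 and p[2]<.1: return False
    return p[1]<.4 and p[0]<.72
dirs=[(np.cos(a)*np.cos(e),np.sin(a)*np.cos(e),np.sin(e)) for a in np.radians([10,60,120,190,240,310]) for e in np.radians([-70,-35,0])]
def beam(q,depth=8,width=6,n=3):
    B=[(tm(q),q,[])]
    for d in range(depth):
        C=[]
        for t,x,h in B:
            for v in dirs:
                y=push(x,np.array(v)*.049,n)
                if not okpos(pose(y)[0]): continue
                C.append((tm(y),y,h+[np.round(v,2).tolist()]))
        C.sort(key=lambda c:c[0]);B=C[:width]
        print(d,B[0][0].round(1),pose(B[0][1])[0].round(2),B[0][1],B[0][2][-1],flush=True)
        if B[0][0]<3: break
    return B[0]
if __name__=='__main__':
    q=np.array(st()['q'])
    q1=seq([((.53,-.23,.19),0),((.58,-.1,.34),40),((.65,.05,.5),60),((.6,0.02,.62),60),((.46,.08,.5),31)],q)
    r=beam(q1);print(r[2])
E
time timeout 550 python3 beam.py
```

```text
[ 0.5 -0.2  0.2] [ 68.4  49.4 -67.4 128.1 121.5  29.4 100.3] rows 2 tilt xy [41.1 -3.6] err 0.0
[ 0.6 -0.1  0.3] [ 57.5  31.6 -76.1 116.2  77.4  31.7  82. ] rows 7 tilt xy [42.3 -2.9] err 0.0
[0.7 0.1 0.5] [ 31.1  24.2 -69.1  84.3  49.3  54.6  41.3] rows 15 tilt xy [42.7 -0.8] err 0.0
[0.6 0.  0.6] [ 34.7  14.5 -62.3  68.5  27.6  66.    3.3] rows 23 tilt xy [41.   0.6] err 0.0
[0.5 0.1 0.5] [ 43.4  -6.9 -56.1 107.7   2.9  36.1 -19.2] rows 28 tilt xy [39.9  0.5] err 0.0
0 38.8 [0.4 0.1 0.5] [ 25.1 -18.5 -29.  116.5 -10.8  40.3  -3.1] [-0.98, -0.17, 0.0]
1 35.6 [0.5 0.  0.3] [  7.7   8.9 -22.3 133.3  73.5   7.  -86.1] [-0.17, 0.3, -0.94]
2 30.6 [0.5 0.  0.3] [  7.5  14.7 -11.6 134.2  17.9   0.  -22.6] [-0.17, 0.3, -0.94]
3 25.7 [0.4 0.  0.2] [  0.8  13.2  -7.6 140.3  -4.2   0.   -3.7] [-0.17, 0.3, -0.94]
4 20.6 [0.4 0.  0.2] [  6.7  18.4 -11.  140.5  -4.    0.   -0.5] [-0.34, -0.06, -0.94]
5 15.7 [ 0.4 -0.   0.2] [ 12.2  24.4 -12.9 140.1  -4.    0.    4. ] [-0.34, -0.06, -0.94]
6 11.0 [ 0.4 -0.1  0.1] [ 17.3  32.5 -13.2 137.9  -3.8   0.    9.7] [-0.34, -0.06, -0.94]
7 6.8 [0.4 0.1 0.1] [-14.5  35.6  -2.3 136.4  -3.8   0.  -13.4] [-0.34, -0.06, -0.94]
[[0.22, -0.26, -0.94], [-0.34, -0.06, -0.94], [-0.34, -0.06, -0.94], [-0.17, 0.3, -0.94], [-0.34, -0.06, -0.94], [-0.41, 0.71, -0.57], [-0.34, -0.06, -0.94], [-0.34, -0.06, -0.94]]
real	1m41.520s
user	1m41.822s
sys	0m0.138s
```

```bash
python3 - <<'E'
from h import *
plan([((.535,-.233,.18),0),((.58,-.1,.34),40),((.65,.05,.5),60)])
E
```

```text
now [ 0.5646 -0.2291  0.127 ] t 25.15 rows 15
[[-0.074, 0.004, -0.015, 0.0], [-0.074, 0.004, -0.015, 0.0], [-0.044, -0.059, -0.077, 0.0444], [-0.044, -0.069, -0.068, 0.0444], [-0.044, -0.078, -0.058, 0.0444]]
[[-0.044, -0.085, -0.047, 0.0444], [-0.044, -0.091, -0.034, 0.0444], [-0.022, -0.067, -0.016, 0.0417], [-0.022, -0.068, -0.007, 0.0417], [-0.022, -0.068, 0.002, 0.0417]]
[[-0.022, -0.068, 0.011, 0.0417], [-0.022, -0.066, 0.02, 0.0417], [-0.022, -0.062, 0.028, 0.0417], [-0.022, -0.058, 0.036, 0.0417], [-0.022, -0.053, 0.043, 0.0417]]
```

step_arm --pt "-0.074 0.004 -0.015 0.0" --pt "-0.074 0.004 -0.015 0.0" --pt "-0.044 -0.059 -0.077 0.044" --pt "-0.044 -0.069 -0.068 0.044" --pt "-0.044 -0.078 -0.058 0.044"

```text
time_s: 25.65
tcp_pos: [0.5598, -0.1536, 0.2763]
ee_rot: [-160.0, 49.6, 3.2]
force: [1.0, -0.4, -1.3]
grip_width: 0.0332
```

step_arm --pt "-0.044 -0.085 -0.047 0.044" --pt "-0.044 -0.091 -0.034 0.044" --pt "-0.022 -0.067 -0.016 0.042" --pt "-0.022 -0.068 -0.007 0.042" --pt "-0.022 -0.068 0.002 0.042"

```text
time_s: 26.15
tcp_pos: [0.6064, -0.0387, 0.4103]
ee_rot: [-119.9, 49.4, 3.4]
force: [1.0, -1.1, -1.8]
grip_width: 0.0329
```

step_arm --pt "-0.022 -0.068 0.011 0.042" --pt "-0.022 -0.066 0.02 0.042" --pt "-0.022 -0.062 0.028 0.042" --pt "-0.022 -0.058 0.036 0.042" --pt "-0.022 -0.053 0.043 0.042"

```text
time_s: 26.65
tcp_pos: [0.6536, 0.0543, 0.5178]
ee_rot: [-80.6, 49.5, 3.5]
force: [-0.5, -1.0, -1.9]
grip_width: 0.0337
```

```bash
python3 g.py; python3 - <<'E'
from h import *
plan([((.6,.02,.62),55),((.46,.09,.5),36)])
E
```

```text
t 26.65 p [0.6536 0.0543 0.5178] q [ 27.8  23.4 -63.7  79.8  44.5  55.5  42.5] w 0.0337 F [-0.4743 -0.9882 -1.9307]
scanner tilt to box-front 42.02 (want 38), sideways(+y) 5.87 (want 0), twist 70.26
now [0.6536 0.0543 0.5178] t 26.65 rows 12
[[-0.041, -0.01, -0.009, 0.0437], [-0.041, -0.011, -0.008, 0.0437], [-0.041, -0.012, -0.006, 0.0437], [-0.041, -0.013, -0.005, 0.0437], [-0.041, -0.014, -0.003, 0.0437]]
[[-0.041, -0.014, -0.001, 0.0437], [-0.041, -0.014, 0.001, 0.0437], [0.002, 0.074, -0.065, 0.04], [0.002, 0.066, -0.073, 0.04], [0.002, 0.056, -0.081, 0.04]]
[[0.002, 0.045, -0.088, 0.04], [0.002, 0.034, -0.093, 0.04]]
```

step_arm --pt "-0.041 -0.01 -0.009 0.044" --pt "-0.041 -0.011 -0.008 0.044" --pt "-0.041 -0.012 -0.006 0.044" --pt "-0.041 -0.013 -0.005 0.044" --pt "-0.041 -0.014 -0.003 0.044"

```text
time_s: 27.15
tcp_pos: [0.6124, 0.0353, 0.5934]
ee_rot: [-39.2, 49.6, 4.2]
force: [0.6, 1.1, -2.2]
grip_width: 0.0331
```

step_arm --pt "-0.041 -0.014 -0.001 0.044" --pt "-0.041 -0.014 0.001 0.044" --pt "0.002 0.074 -0.065 0.04" --pt "0.002 0.066 -0.073 0.04" --pt "0.002 0.056 -0.081 0.035"

```text
time_s: 27.65
tcp_pos: [0.5131, 0.0721, 0.5548]
ee_rot: [-0.8, 49.3, 4.3]
force: [0.5, 1.5, -0.8]
grip_width: 0.0332
```

step_arm --pt "0.002 0.045 -0.088 0.03" --pt "0.002 0.034 -0.093 0.02"

```text
time_s: 27.85
tcp_pos: [0.4546, 0.1033, 0.5047]
ee_rot: [8.7, 49.3, 4.1]
force: [0.5, 1.4, -0.8]
grip_width: 0.0327
```

```bash
cat > b2.py <<'E'
from beam import *
q=np.array(st()['q']);s=st();print('t',s['time_s'],pose(q)[0].round(3),q,'tilt xy',np.round(tilt(q),1))
from h import Rt
M=Rt(s);S=M@Rrel;print('head az',np.degrees(np.arctan2(S[1,0],S[0,0])).round(1),'pos',np.round(s['tcp_pos'],3),'w',round(s['grip_width'],4),'F',np.round(s['force'],1))
import sys
if len(sys.argv)>1:
    for v in eval(sys.argv[1]):
        v=np.array(v,float);v=v/np.linalg.norm(v)*.049;y=q.copy()
        print('v',(M.T@v/.4).round(3))
        for k in range(4):
            y=push(y,v,3);print('   ',pose(y)[0].round(3),y,np.round(tilt(y),1))
E
python3 b2.py "[(0,0,-1),(-.3,0,-.95),(-.15,.3,-.95)]"
```

```text
t 27.85 [0.5 0.1 0.5] [ 37.2  -5.5 -56.1 106.4   9.7  37.7 -30.4] tilt xy [39.8 -0.2]
head az -93.6 pos [0.5 0.1 0.5] w 0.0327 F [ 0.5  1.4 -0.8]
v [ 0.1 -0.  -0.1]
    [0.4 0.1 0.4] [ 59.   -0.7 -82.9 129.2  43.7  16.5 -66.6] [39.4 -1. ]
    [0.4 0.1 0.3] [ 73.7  -5.8 -90.  140.5  55.7   2.3 -77.3] [38.  -1.3]
    [0.4 0.1 0.3] [ 73.9  -5.5 -90.  140.5  19.9   4.3 -41.1] [35.2 -1.1]
    [0.4 0.1 0.3] [ 76.5  -7.1 -90.  140.5 -15.3   6.6  -4.9] [32.5 -0.8]
v [ 0.1 -0.  -0.1]
    [0.4 0.1 0.4] [ 54.5  -6.2 -76.6 133.4  34.9  11.4 -60.5] [39.6 -0.5]
    [0.4 0.1 0.3] [ 68.5 -11.2 -90.  140.5  22.3   4.2 -51.4] [36.8  0. ]
    [0.3 0.1 0.3] [ 66.8 -16.1 -90.  140.5 -13.9   8.  -19.3] [33.5  1.2]
    [0.3 0.1 0.3] [ 62.7 -18.5 -90.  140.5 -13.9  12.2 -24.1] [30.3  2. ]
v [ 0.1  0.  -0.1]
    [0.4 0.1 0.4] [ 57.6  -6.  -86.1 129.1  36.6  17.2 -66.6] [39.7 -0.9]
    [0.4 0.2 0.3] [ 62.  -17.9 -90.  140.5   0.4   3.2 -38.4] [39.  -0.8]
    [0.3 0.2 0.3] [ 54.3 -18.5 -90.  140.5  11.2   7.8 -55.5] [36.2 -1.5]
    [0.3 0.2 0.3] [ 46.8 -18.5 -90.  140.5  13.3  12.  -63.7] [33.6 -2.3]
```

```bash
cat > b3.py <<'E'
from beam import *
from h import Rt
q=np.array(st()['q']);r=beam(q,depth=9)
y=q
for v in r[2]:
    y=push(y,np.array(v)*.049,3);print(v,pose(y)[0].round(3).tolist(),y,np.round(tilt(y),1))
print('first in tool',(Rt(st()).T@np.array(r[2][0])*.049/.4).round(3))
E
timeout 560 python3 b3.py
```

```text
0 38.8 [0.5 0.1 0.4] [ 28.4   6.3 -54.5 120.6  45.5  23.2 -65.4] [0.34, 0.06, -0.94]
1 35.3 [0.5 0.1 0.3] [ -0.4  10.8 -20.8 131.7  78.5  11.3 -97.8] [-0.17, 0.3, -0.94]
2 30.2 [0.5 0.  0.3] [-11.   16.    2.5 132.9  24.5   0.  -37.2] [-0.17, 0.3, -0.94]
3 26.1 [0.4 0.  0.3] [ -3.4   9.8  -3.4 140.5  -3.9   2.7  -6.4] [-0.81, -0.14, -0.57]
4 21.1 [0.4 0.1 0.2] [-34.6  24.5  13.1 134.6  -3.7   0.  -23.4] [-0.34, -0.06, -0.94]
5 16.0 [0.4 0.1 0.1] [-24.4  32.    6.8 131.7  -3.4   0.  -19.3] [-0.17, -0.3, -0.94]
6 10.9 [0.5 0.1 0.1] [-22.5  40.9   5.  128.1  -3.3   0.  -19.5] [-0.81, -0.14, -0.57]
7 7.3 [0.4 0.1 0.1] [-29.5  38.5   6.7 135.6  -3.7   0.  -24.6] [-0.34, -0.06, -0.94]
8 3.2 [0.3 0.1 0.1] [ -5.7  35.8  -5.8 140.5  -4.    0.   -9. ] [-0.81, -0.14, -0.57]
[0.22, -0.26, -0.94] [0.487, 0.053, 0.383] [ 22.3   5.9 -41.1 124.3  45.4  16.3 -61.6] [39.1 -0.9]
[-0.17, -0.3, -0.94] [0.47, -0.002, 0.313] [  8.8  10.7 -12.8 133.2  60.8   0.  -67.6] [35.5 -1.6]
[-0.17, 0.3, -0.94] [0.469, 0.04, 0.27] [-11.1  16.    2.5 132.8  24.6   0.  -37.3] [30.2 -1.5]
[-0.81, -0.14, -0.57] [0.387, 0.018, 0.267] [ -3.7   9.7  -3.1 140.5  -3.8   2.7  -6.6] [26.1 -1.4]
[-0.34, -0.06, -0.94] [0.394, 0.005, 0.222] [  2.6  17.4  -7.4 140.5  -4.    0.   -3.5] [21.3 -1.4]
[-0.34, -0.06, -0.94] [0.385, -0.014, 0.185] [  8.2  23.  -10.  140.3  -4.    0.    0.3] [16.2 -1.8]
[-0.34, -0.06, -0.94] [0.383, -0.038, 0.141] [ 13.4  30.4 -11.  138.6  -3.9   0.    5.2] [11.1 -2.5]
[-0.41, 0.71, -0.57] [0.365, 0.062, 0.127] [ -8.4  32.   -5.1 139.4  -5.3   0.  -10.2] [ 7.2 -2.4]
[-0.81, -0.14, -0.57] [0.342, 0.049, 0.103] [ -6.4  35.7  -5.6 140.5  -4.1   0.   -9.5] [ 2.5 -1.9]
first in tool [ 0.1 -0.  -0.1]
```

```bash
cat > tv.py <<'E'
from h import *
import sys
M=Rt(st())
for v in eval(sys.argv[1]):
    v=np.array(v,float);v/=np.linalg.norm(v);print(v.round(2),[round(float(x),3) for x in M.T@v*.049/.4])
E
python3 tv.py "[(.22,-.26,-.94),(-.17,-.3,-.94),(-.17,.3,-.94)]"
```

```text
[ 0.22 -0.26 -0.94] [0.103, -0.042, -0.051]
[-0.17 -0.3  -0.94] [0.072, -0.049, -0.086]
[-0.17  0.3  -0.94] [0.075, 0.024, -0.093]
```

step_arm --pt "0.103 -0.042 -0.051 0" --pt "0.103 -0.042 -0.051 0" --pt "0.103 -0.042 -0.051 0" --pt "0.072 -0.049 -0.086 0" --pt "0.072 -0.049 -0.086 0"

```text
time_s: 28.35
tcp_pos: [0.472, 0.0479, 0.3754]
ee_rot: [6.1, 48.7, -0.1]
force: [1.0, -1.3, -0.6]
grip_width: 0.0334
```

```bash
python3 b2.py "[(-.17,.3,-.95),(0,0,-1),(-.3,0,-.9),(-.17,-.3,-.94)]"; python3 tv.py "[(-.17,.3,-.95),(0,0,-1),(-.3,0,-.9),(-.17,-.3,-.94)]"
```

```text
t 28.35 [0.5 0.  0.4] [ 29.5   6.6 -54.3 128.4  69.1  21.7 -89.3] tilt xy [40.5  2.6]
head az -95.9 pos [0.5 0.  0.4] w 0.0334 F [ 1.  -1.3 -0.6]
v [ 0.1  0.  -0.1]
    [0.5 0.1 0.3] [  21.1   21.8  -68.6  138.    93.1   43.7 -125.5] [37.6  2.5]
    [0.5 0.1 0.2] [   1.3   44.5  -68.9  140.5  100.6   69.6 -145.1] [35.5  3.3]
    [0.5 0.2 0.1] [ -12.    67.2  -64.1  140.5  110.8   88.4 -159.8] [34.6  3.8]
    [ 0.5  0.2 -0.1] [ -17.6   89.   -61.9  134.   122.8  102.4 -161.8] [34.5  3.9]
v [ 0.1 -0.  -0.1]
    [0.5 0.  0.3] [  25.6   23.7  -62.5  137.9  102.3   38.8 -125.5] [37.7  2.6]
    [0.5 0.  0.2] [  15.6   46.5  -57.6  140.5  119.4   58.7 -140.2] [35.8  2.9]
    [0.5 0.  0. ] [  10.9   69.2  -49.6  140.5  136.6   75.5 -148.4] [35.2  3. ]
    [ 0.5  0.  -0.1] [   9.4   88.3  -39.3  132.7  152.7   82.3 -150.7] [35.2  3. ]
v [ 0.1 -0.  -0.1]
    [0.5 0.  0.3] [  28.6   18.4  -66.8  140.5   97.4   36.3 -124.6] [37.3  2.6]
    [0.5 0.1 0.2] [  22.3   41.2  -80.3  140.5   96.3   64.1 -129.4] [33.4  3.4]
    [0.5 0.1 0.1] [  15.    63.9  -82.1  140.5  103.7   84.9 -134.3] [30.4  4.1]
    [ 0.5  0.1 -0. ] [  10.8   86.6  -77.1  140.5  119.   100.5 -136.7] [28.9  4.7]
v [ 0.1 -0.  -0.1]
    [0.5 0.  0.3] [  34.4   19.8  -63.9  140.5  104.8   32.8 -124.4] [37.6  2.9]
    [ 0.5 -0.   0.2] [  38.8   42.6  -71.9  140.5  111.4   51.8 -121.3] [34.4  2.8]
    [ 0.5 -0.1  0.1] [  43.    65.3  -69.9  140.5  125.6   65.6 -116.6] [32.6  2.4]
    [ 0.5 -0.1 -0.1] [  49.7   86.3  -61.8  139.1  144.5   73.6 -109.7] [32.4  2.3]
[-0.17  0.3  -0.94] [0.073, 0.026, -0.095]
[ 0.  0. -1.] [0.092, -0.009, -0.08]
[-0.32  0.   -0.95] [0.062, -0.011, -0.105]
[-0.17 -0.3  -0.94] [0.073, -0.046, -0.087]
```

```bash
cat > b4.py <<'E'
from beam import *
q=np.array(st()['q'])
for w in ([((.47,-.03,.52),0),((.44,-.10,.48),0)],[((.45,-.10,.50),0)],[((.42,-.03,.52),0),((.40,-.07,.48),0)]):
    print('==');x=seq(w,q)
    for v in [(0,0,-1),(-.3,.0,-.95),(0,.3,-.95)]:
        v=np.array(v)*.049;y=x.copy();print(v)
        for k in range(6):
            y=push(y,v,3);print('   ',(pose(y)[0]*1000).round(),y,np.round(tilt(y),1))
E
python3 b4.py
```

```text
==
[ 0.5 -0.   0.5] [ 59.8   0.9 -72.8 113.1  27.9  27.5 -41. ] rows 4 tilt xy [42.1  5.5] err 0.0725
[ 0.4 -0.1  0.5] [ 52.1  -2.3 -52.2 114.8   9.2  24.1 -16.9] rows 6 tilt xy [41.9  7.5] err 0.0702
[ 0.  0. -0.]
    [467. -72. 364.] [ 29.4   5.2 -26.8 131.2  45.4   3.9 -49.1] [40.5  5.3]
    [479. -88. 308.] [ 21.3  12.9 -14.8 131.2  12.7   0.  -12.8] [35.6  3.8]
    [ 507. -104.  249.] [ 20.9  22.3 -13.2 127.4  -3.2   0.    5.6] [30.3  2.6]
    [ 544. -122.  174.] [ 21.   33.8 -11.9 121.2  -3.    0.    8.3] [25.4  1.2]
    [ 585. -142.   76.] [ 21.2  47.1 -10.9 112.6  -2.8   0.   11. ] [21.2 -0.2]
    [ 622. -159.  -44.] [ 21.5  61.8 -10.4 101.7  -2.6   0.   13.9] [17.9 -1.4]
[-0.  0. -0.]
    [416. -55. 364.] [ 74.8  -2.4 -71.2 138.4  22.4   0.  -28.4] [41.3  6.6]
    [392. -68. 336.] [ 67.5   0.6 -62.2 140.5  11.8   1.1 -14.8] [37.   5.5]
    [392. -95. 299.] [ 46.7   7.4 -37.3 140.5   3.8   0.   -1. ] [32.9  4. ]
    [ 381. -122.  260.] [ 48.9  13.8 -35.2 140.5  -4.    0.   12.7] [28.2  2.4]
    [ 361. -155.  218.] [ 54.6  21.  -34.7 140.5  -4.    0.   20.8] [23.8  0.2]
    [ 
[... 3113 characters left out ...]
140.5  -4.    0.    8.8] [28.4  3.8]
    [ 372. -134.  228.] [ 43.1  18.  -27.  140.5  -4.    0.   15. ] [23.7  2. ]
    [ 352. -168.  183.] [ 49.8  25.6 -27.1 139.7  -3.9   0.   23.2] [19.4 -0.4]
[ 0.  0. -0.]
    [392. -25. 378.] [ 29.3  -6.3 -31.8 139.7  42.    3.7 -53.1] [42.3  5.8]
    [394.   5. 347.] [ 49.5  -2.4 -61.6 140.5  71.5   8.4 -89.3] [38.2  4.6]
    [426.  50. 291.] [  26.8   16.9  -69.7  140.5   87.1   38.6 -121.4] [34.6  4.6]
    [469. 109. 190.] [   5.2   39.7  -65.7  140.5   97.7   61.5 -141.6] [32.2  5.2]
    [483. 161.  56.] [  -7.9   62.4  -58.4  140.5  111.8   78.4 -158.1] [31.6  5.5]
    [483. 205. -83.] [ -13.4   82.9  -53.3  132.8  124.3   89.1 -161.8] [31.6  5.5]
```

```bash
python3 - <<'E'
from h import *
plan([((.42,-.02,.52),0),((.40,-.08,.50),0)])
E
```

```text
now [0.472  0.0479 0.3754] t 28.35 rows 6
[[-0.089, -0.038, 0.04, 0.0], [-0.089, -0.038, 0.04, 0.0], [-0.089, -0.038, 0.04, 0.0], [-0.089, -0.038, 0.04, 0.0], [0.002, -0.078, -0.027, 0.0]]
[[0.002, -0.078, -0.027, 0.0]]
```

step_arm --pt "-0.089 -0.038 0.04 0.0" --pt "-0.089 -0.038 0.04 0.0" --pt "-0.089 -0.038 0.04 0.0" --pt "-0.089 -0.038 0.04 0.0"

```text
time_s: 28.75
tcp_pos: [0.4472, 0.0091, 0.4121]
ee_rot: [4.1, 51.0, -4.2]
force: [-0.4, 0.1, -2.3]
grip_width: 0.0333
```

step_arm --pt "0.002 -0.078 -0.027 0.0" --pt "0.002 -0.078 -0.027 0.0"

```text
time_s: 28.95
tcp_pos: [0.4313, -0.0276, 0.4002]
ee_rot: [4.1, 51.3, -3.8]
force: [0.1, 0.6, -2.1]
grip_width: 0.0333
```

```bash
python3 b2.py "[(0,0,-1),(.1,-.15,-.95)]";python3 tv.py "[(0,0,-1),(.1,-.15,-.95),(0,-1,0)]"
```

```text
t 28.95 [ 0.4 -0.   0.4] [ 41.3  -2.5 -42.8 126.4   6.8  17.  -15.9] tilt xy [37.7  4.9]
head az -98.2 pos [ 0.4 -0.   0.4] w 0.0333 F [ 0.1  0.6 -2.1]
v [ 0.1 -0.  -0.1]
    [ 0.4 -0.1  0.3] [ 18.9   6.5 -16.  137.6  19.8   0.  -23.5] [35.3  2.8]
    [ 0.4 -0.1  0.3] [ 17.8  14.5 -13.5 135.1  -3.6   0.    2.2] [30.   1.9]
    [ 0.5 -0.1  0.2] [ 17.6  24.6 -11.8 130.4  -3.3   0.    4.5] [24.9  0.8]
    [ 0.5 -0.1  0.1] [ 17.7  36.9 -10.5 123.3  -3.1   0.    7.1] [20.1 -0.4]
v [ 0.1 -0.  -0.1]
    [ 0.4 -0.1  0.3] [ 27.    9.2 -21.8 135.3  20.9   0.  -21.6] [35.4  2.9]
    [ 0.5 -0.1  0.3] [ 30.2  20.5 -20.9 130.   -3.1   0.    8.6] [30.5  1.6]
    [ 0.5 -0.2  0.2] [ 32.1  34.  -19.  122.2  -3.    0.   15. ] [26.3  0. ]
    [ 0.6 -0.2  0.1] [ 33.7  49.  -17.6 111.8  -2.7   0.   21. ] [23.1 -1.6]
[ 0.  0. -1.] [0.096, -0.006, -0.076]
[ 0.1  -0.16 -0.98] [0.103, -0.023, -0.063]
[ 0. -1.  0.] [0.005, -0.121, 0.015]
```

step_arm --pt "0.09 -0.006 -0.082 0" --pt "0.09 -0.006 -0.082 0" --pt "0.09 -0.006 -0.082 0"

```text
time_s: 29.25
tcp_pos: [0.4263, -0.0529, 0.3677]
ee_rot: [-0.6, 51.6, -10.1]
force: [-1.1, -0.0, -1.2]
grip_width: 0.0331
```

```bash
python3 b2.py "[(0,0,-1),(-.3,0,-.95),(-.3,.2,-.95)]";python3 tv.py "[(0,0,-1),(-.3,0,-.95),(-.3,.2,-.95)]"
```

```text
t 29.25 [ 0.4 -0.1  0.4] [ 35.1   0.8 -39.6 131.8  43.1  13.8 -53. ] tilt xy [36.9  8.7]
head az -100.7 pos [ 0.4 -0.1  0.4] w 0.0331 F [-1.1 -0.  -1.2]
v [ 0.1  0.  -0.1]
    [ 0.4 -0.1  0.3] [ 12.3   8.3 -11.9 136.7  79.4   5.8 -85.6] [33.  7.]
    [ 0.5 -0.1  0.2] [  30.8   24.2  -42.5  140.2  112.7   24.9 -121.8] [29.2  6.8]
    [ 0.5 -0.1  0.1] [  25.9   46.9  -40.5  140.5  131.8   43.5 -137.6] [27.2  6.5]
    [ 0.5 -0.1 -0. ] [  22.2   69.7  -33.1  139.6  149.3   61.3 -147.9] [26.8  6.5]
v [ 0.1 -0.  -0.1]
    [ 0.4 -0.1  0.3] [ 12.3   4.3 -11.1 140.5  79.4   4.9 -85.5] [33.3  7.2]
    [ 0.4 -0.1  0.3] [  34.    16.8  -39.9  140.5  104.1   16.3 -111.4] [28.9  6.6]
    [ 0.5 -0.1  0.2] [  42.    38.8  -61.   140.5  106.8   40.5 -114.2] [25.2  5.8]
    [ 0.5 -0.1  0. ] [  41.4   61.5  -62.4  140.5  118.5   58.5 -117.5] [22.6  5.1]
v [ 0.1  0.  -0.1]
    [ 0.4 -0.   0.3] [ 12.3   3.7 -18.9 140.5  77.2   9.7 -89.2] [33.4  7.2]
    [ 0.4 -0.   0.3] [  23.6   17.7  -49.8  140.5   91.1   28.6 -114.7] [29.1  7.2]
    [0.5 0.  0.2] [  17.9   40.5  -67.1  140.5   94.6   56.4 -129.9] [25.5  7.7]
    [0.5 0.1 0.1] [   7.1   63.2  -67.3  140.5  104.    76.1 -143.6] [23.2  8.4]
[ 0.  0. -1.] [0.096, 0.001, -0.076]
[-0.3   0.   -0.95] [0.069, -0.005, -0.101]
[-0.3   0.2  -0.93] [0.065, 0.018, -0.102]
```

```bash
cat > b5.py <<'E'
from beam import *
import sys
q=np.array(st()['q'])
for tgt_ in eval(sys.argv[1]):
    print('==');x=seq([(t,0) for t in tgt_],q)
    for v in [(0,0,-1),(-.3,.0,-.95)]:
        v=np.array(v)*.049;y=x.copy();print(v)
        for k in range(6):
            y=push(y,v,3);print('   ',(pose(y)[0]*1000).round(),y,np.round(tilt(y),1))
E
python3 b5.py "[[(.40,-.17,.45)],[(.45,-.2,.45)],[(.38,-.2,.38)]]"
```

```text
==
[ 0.4 -0.2  0.5] [ 23.8  -4.5 -11.6 122.3   6.3  22.5  -4.7] rows 4 tilt xy [37.5 13.3] err 0.044
[ 0.  0. -0.]
    [ 413. -147.  328.] [ 17.3   5.7  -1.7 136.6  18.5   0.  -14.1] [35.6 11.8]
    [ 429. -159.  282.] [ 22.1  13.4  -5.6 134.4  -3.6   0.    9.5] [30.4 10.1]
    [ 457. -176.  225.] [ 23.6  23.1  -6.2 130.   -3.4   0.   11. ] [25.4  8.2]
    [ 494. -198.  150.] [ 24.5  35.   -6.1 123.3  -3.    0.   12.5] [20.7  6.3]
    [ 535. -220.   51.] [ 25.1  48.6  -5.8 114.1  -2.8   0.   14.1] [16.7  4.5]
    [ 570. -240.  -71.] [ 25.5  63.6  -5.6 102.6  -2.6   0.   15.7] [13.7  3. ]
[-0.  0. -0.]
    [ 377. -143.  331.] [ 26.3   1.6  -9.7 140.5  13.8   0.   -8.6] [35.7 12.3]
    [ 368. -165.  295.] [ 45.4   7.3 -25.5 140.5  -4.    0.   13.8] [31.  10.6]
    [ 350. -194.  256.] [ 55.4  13.8 -30.2 140.5  -4.    0.   20.6] [26.6  8.3]
    [ 320. -228.  213.] [ 64.3  21.4 -32.  140.3  -4.    0.   29.7] [22.7  5.4]
    [ 288. -273.  157.] [ 71.5  31.4 -30.  138.   -3.7   0.   41. ] [19.6  1.9]
    [ 253. -325.   79.] [ 77.6  44.1 -26.  132.7  -3.3   0.   53.5] [17.5 -1.7]
==
[ 0.5 -0
[... 1468 characters left out ...]
6.6 -16.9 116.7  -2.8   0.   28.7] [20.7  2.2]
    [ 513. -322.  -44.] [ 44.7  61.5 -15.5 105.7  -2.7   0.   33. ] [18.1 -0.1]
    [ 530. -342. -182.] [ 44.9  77.3 -15.   92.6  -2.5   0.   37.1] [16.6 -1.5]
[-0.  0. -0.]
    [ 366. -191.  305.] [ 71.5   8.9 -48.2 139.5  -3.9   0.   19. ] [33.3 10.5]
    [ 333. -223.  263.] [ 77.5  15.9 -47.5 140.5  -4.    0.   28. ] [29.2  7.8]
    [ 292. -264.  212.] [ 83.6  25.1 -44.2 140.2  -3.9   0.   40. ] [26.   4.5]
    [ 247. -312.  144.] [ 89.2  37.  -38.2 137.3  -3.7   0.   54.5] [23.8  0.9]
    [ 197. -361.   49.] [ 94.4  51.5 -31.5 131.1  -3.1   0.   69.3] [22.8 -2.5]
    [ 146. -396.  -72.] [ 99.4  67.3 -25.9 121.6  -2.8   0.   83. ] [22.8 -4.9]
```

```bash
python3 - <<'E'
from h import *
plan([((.41,-.19,.44),0)])
E
```

```text
now [ 0.4263 -0.0529  0.3677] t 29.25 rows 4
[[-0.032, -0.087, 0.031, 0.0], [-0.032, -0.087, 0.031, 0.0], [-0.032, -0.087, 0.031, 0.0], [-0.032, -0.087, 0.031, 0.0]]
```

step_arm --pt "-0.032 -0.087 0.031 0.0" --pt "-0.032 -0.087 0.031 0.0" --pt "-0.032 -0.087 0.031 0.0" --pt "-0.032 -0.087 0.031 0.0"

```text
time_s: 29.65
tcp_pos: [0.4135, -0.1105, 0.3872]
ee_rot: [-1.5, 53.3, -12.6]
force: [0.2, -0.4, -2.0]
grip_width: 0.0332
```

```bash
python3 b2.py "[(0,0,-1),(-.3,0,-.95),(.1,-.2,-.95)]";python3 tv.py "[(0,0,-1),(-.3,0,-.95),(.1,-.2,-.95)]"
```

```text
t 29.65 [ 0.4 -0.1  0.4] [ 41.2  -1.2 -30.9 127.    3.   17.4  -3.7] tilt xy [35.   9.9]
head az -102.5 pos [ 0.4 -0.1  0.4] w 0.0332 F [ 0.2 -0.4 -2. ]
v [ 0.1  0.  -0.1]
    [ 0.4 -0.1  0.3] [ 25.9   9.2 -12.8 137.   -3.3   0.    6.5] [32.5  8.1]
    [ 0.4 -0.1  0.2] [ 25.8  18.  -11.3 133.7  -3.6   0.    9. ] [27.4  6.4]
    [ 0.5 -0.2  0.2] [ 26.   29.  -10.1 128.1  -3.2   0.   11.2] [22.6  4.6]
    [ 0.5 -0.2  0.1] [ 26.3  42.   -9.2 120.   -3.    0.   13.5] [18.3  2.7]
v [ 0.1 -0.  -0.1]
    [ 0.4 -0.1  0.3] [ 32.2   5.7 -18.4 140.5  -3.7   0.    7.2] [32.5  8.6]
    [ 0.4 -0.1  0.3] [ 42.5  11.7 -24.8 140.5  -4.    0.   12.8] [27.9  6.9]
    [ 0.4 -0.2  0.2] [ 51.1  18.3 -27.8 140.5  -4.    0.   20. ] [23.4  4.5]
    [ 0.3 -0.2  0.2] [ 58.6  26.7 -27.8 139.3  -3.9   0.   29.3] [19.5  1.6]
v [ 0.1 -0.  -0.1]
    [ 0.4 -0.2  0.3] [ 30.2  12.3 -14.8 134.1  -3.    0.    8.8] [32.6  8.6]
    [ 0.5 -0.2  0.2] [ 35.6  24.7 -16.2 127.4  -3.2   0.   15.3] [28.1  6.7]
    [ 0.5 -0.3  0.1] [ 38.6  39.  -15.5 118.1  -2.9   0.   21.1] [24.5  4.6]
    [ 0.6 -0.3  0. ] [ 40.7  54.5 -14.9 106.5  -2.7   0.   26.9] [22.1  2.9]
[ 0.  0. -1.] [0.098, 0.002, -0.073]
[-0.3   0.   -0.95] [0.072, -0.006, -0.099]
[ 0.1  -0.2  -0.97] [0.106, -0.02, -0.058]
```

step_arm --pt "0.085 -0.04 -0.075 0" --pt "0.085 -0.04 -0.075 0" --pt "0.085 -0.03 -0.075 0"

```text
time_s: 29.95
tcp_pos: [0.3798, -0.1364, 0.3086]
ee_rot: [-1.8, 55.5, -12.9]
force: [2.2, 1.0, -0.6]
grip_width: 0.0329
```

```bash
python3 b2.py "[(0,0,-1),(-.3,0,-.95),(-.1,-.2,-.95)]";python3 tv.py "[(0,0,-1),(-.3,0,-.95),(-.1,-.2,-.95)]"
```

```text
t 29.95 [ 0.4 -0.1  0.3] [ 35.    5.2 -19.9 140.3  30.    0.3 -25.4] tilt xy [32.8  9.6]
head az -102.5 pos [ 0.4 -0.1  0.3] w 0.0329 F [ 2.2  1.  -0.6]
v [ 0.1  0.  -0.1]
    [ 0.4 -0.1  0.3] [ 31.5  13.  -14.6 138.1  -3.2   0.   10.3] [27.9  7.8]
    [ 0.4 -0.2  0.2] [ 31.   23.  -12.5 133.6  -3.5   0.   13.4] [23.1  5.8]
    [ 0.5 -0.2  0.1] [ 31.   35.1 -10.8 126.6  -3.2   0.   16. ] [18.6  3.7]
    [ 0.5 -0.2  0. ] [ 31.2  49.1  -9.7 117.1  -2.8   0.   18.6] [14.8  1.6]
v [ 0.1 -0.  -0.1]
    [ 0.4 -0.2  0.3] [ 45.4  11.3 -26.  140.5  -0.6   0.   10.8] [28.2  7.8]
    [ 0.3 -0.2  0.2] [ 54.3  18.1 -29.1 140.5  -4.    0.   21.7] [23.8  5.3]
    [ 0.3 -0.2  0.2] [ 62.1  26.6 -29.1 139.3  -3.8   0.   31.5] [20.1  2.3]
    [ 0.3 -0.3  0.1] [ 68.5  37.8 -26.2 135.5  -3.6   0.   42.9] [17.1 -1.2]
v [ 0.1 -0.  -0.1]
    [ 0.4 -0.2  0.3] [ 51.1  14.2 -29.  138.5   2.9   0.   10.8] [28.3  7.6]
    [ 0.4 -0.2  0.2] [ 57.5  25.9 -27.9 133.9  -3.5   0.   27.6] [24.4  5. ]
    [ 0.4 -0.3  0.1] [ 61.8  39.9 -24.9 126.4  -3.1   0.   37.9] [21.5  2. ]
    [ 0.4 -0.4  0. ] [ 65.3  55.6 -22.3 116.2  -2.7   0.   47.4] [19.7 -0.5]
[ 0.  0. -1.] [0.101, 0.002, -0.069]
[-0.3   0.   -0.95] [0.076, -0.005, -0.096]
[-0.1  -0.2  -0.97] [0.094, -0.025, -0.074]
```

step_arm --pt "0.1 0.0 -0.07 0" --pt "0.1 0.0 -0.07 0" --pt "0.1 0 -0.07 0" --pt "0.1 0 -0.07 0"

```text
time_s: 30.35
tcp_pos: [0.3684, -0.1516, 0.2463]
ee_rot: [1.1, 63.8, -9.5]
force: [0.8, -0.0, -1.9]
grip_width: 0.0334
```

```bash
python3 b2.py "[(0,0,-1),(-.3,0,-.95),(-.2,.2,-.95)]";python3 tv.py "[(0,0,-1),(-.3,0,-.95),(-.2,.2,-.95)]"
```

```text
t 30.35 [ 0.4 -0.1  0.2] [ 36.3  14.3 -18.3 140.4  29.6   0.1 -20.6] tilt xy [24.9  6.4]
head az -101.2 pos [ 0.4 -0.2  0.2] w 0.0334 F [ 0.8 -0.  -1.9]
v [ 0.1 -0.  -0.1]
    [ 0.4 -0.2  0.2] [ 35.3  24.8 -14.9 135.4  -3.    0.   15.5] [20.3  4.3]
    [ 0.4 -0.2  0.1] [ 35.   37.5 -12.5 127.8  -3.2   0.   19.4] [16.1  1.9]
    [ 0.5 -0.2  0. ] [ 35.1  52.  -11.  117.7  -2.9   0.   22.4] [12.6 -0.3]
    [ 0.5 -0.3 -0.1] [ 35.3  67.6 -10.1 105.3  -2.7   0.   25.4] [10.2 -2. ]
v [ 0.1 -0.  -0.1]
    [ 0.3 -0.2  0.2] [ 45.3  20.9 -21.7 140.2   0.4   0.   15.6] [20.4  4.1]
    [ 0.3 -0.2  0.2] [ 52.6  29.7 -21.9 138.1  -3.8   0.   28.7] [16.5  1.2]
    [ 0.3 -0.3  0.1] [ 58.8  41.2 -19.9 133.3  -3.4   0.   38.6] [13.2 -2.2]
    [ 0.3 -0.3 -0. ] [ 64.3  55.  -17.2 125.7  -3.    0.   48.6] [10.9 -5.6]
v [ 0.1  0.  -0.1]
    [ 0.4 -0.1  0.2] [ 32.2  19.7 -14.4 140.1  -3.5   0.   12.6] [20.1  4.4]
    [ 0.4 -0.1  0.2] [ 28.9  26.8 -11.6 138.2  -3.9   0.   13.1] [15.3  2.2]
    [ 0.4 -0.1  0.1] [ 26.4  36.   -9.5 134.1  -3.6   0.   13.1] [10.5  0.1]
    [ 0.4 -0.1  0. ] [ 24.4  47.5  -8.1 127.6  -3.3   0.   13. ] [ 5.9 -1.9]
[ 0.  0. -1.] [0.11, -0.001, -0.054]
[-0.3   0.   -0.95] [0.089, -0.008, -0.084]
[-0.2   0.2  -0.96] [0.093, 0.019, -0.078]
```

step_arm --pt "0.09 0.019 -0.08 0" --pt "0.09 0.019 -0.08 0" --pt "0.09 0.019 -0.08 0" --pt "0.095 0.019 -0.075 0" --pt "0.095 0.019 -0.075 0"

```text
time_s: 30.85
tcp_pos: [0.3531, -0.1396, 0.1732]
ee_rot: [11.2, 73.8, 1.4]
force: [-0.1, -0.2, -1.4]
grip_width: 0.0329
```

```bash
python3 b2.py "[(0,0,-1),(-.2,.2,-.95),(-.6,.4,-.6),(-.9,.3,0)]";python3 tv.py "[(0,0,-1),(-.2,.2,-.95),(-.6,.4,-.6),(-.9,.3,0)]"
```

```text
t 30.85 [ 0.4 -0.1  0.2] [ 31.5  24.9 -13.8 140.4  11.5   0.1  -1.7] tilt xy [15.2  1.7]
head az -99.8 pos [ 0.4 -0.1  0.2] w 0.0329 F [-0.1 -0.2 -1.4]
v [ 0.1 -0.  -0. ]
    [ 0.4 -0.2  0.1] [ 31.4  38.  -11.3 132.3  -3.4   0.   17. ] [11.1 -0.4]
    [ 0.4 -0.2 -0. ] [ 31.6  52.9  -9.6 121.7  -3.    0.   19.9] [ 7.6 -2.3]
    [ 0.5 -0.2 -0.1] [ 31.8  68.8  -8.6 108.9  -2.7   0.   22.4] [ 5.2 -3.8]
    [ 0.5 -0.2 -0.3] [31.9 85.  -8.2 94.2 -2.3  0.  24.6] [ 4.1 -4.6]
v [ 0.1  0.  -0.1]
    [ 0.4 -0.1  0.1] [ 29.   33.7 -11.4 136.8  -3.8   0.   14.3] [10.6 -0.5]
    [ 0.4 -0.1  0.1] [ 27.   44.7  -9.5 130.8  -3.3   0.   14.6] [ 5.9 -2.6]
    [ 0.4 -0.1 -0. ] [ 25.3  57.8  -8.3 122.3  -3.    0.   15. ] [ 1.7 -4.6]
    [ 0.4 -0.1 -0.2] [ 23.9  72.5  -7.5 111.5  -2.8   0.   15.4] [-1.8 -6.2]
v [ 0.1  0.  -0.1]
    [ 0.3 -0.1  0.1] [ 27.3  29.3 -11.7 140.5  -4.1   0.   12.1] [11.  -0.1]
    [ 0.3 -0.1  0.1] [ 22.6  33.7 -10.1 140.5  -4.1   0.    9.3] [ 6.5 -1.8]
    [ 0.3 -0.1  0.1] [ 17.1  38.2  -9.  140.5  -4.1   0.    5.1] [ 1.7 -3.3]
    [ 0.3 -0.   0.1] [ 10.6  42.6  -8.8 140.5  -4.1   0.   -0.7] [-3.2 -4.2]
v [-0.   0.  -0.1]
    [ 0.3 -0.1  0.2] [ 49.   11.  -25.6 140.5  -7.6  18.3  21.6] [12.4  0.3]
    [ 0.2 -0.1  0.3] [ 53.4  -6.9  -6.8 140.5 -17.2  41.4  49.6] [11.  -0.6]
    [ 0.  -0.1  0.3] [ 55.7 -18.5  21.7 140.5  -6.   57.6  70. ] [10.4 -1.4]
    [-0.1 -0.   0.3] [ 69.6 -17.9  52.5 134.9   7.4  65.1 106.3] [ 9.7 -1.7]
[ 0.  0. -1.] [0.118, -0.007, -0.034]
[-0.2   0.2  -0.96] [0.106, 0.014, -0.06]
[-0.64  0.43 -0.64] [0.054, 0.034, -0.105]
[-0.95  0.32  0.  ] [-0.032, 0.019, -0.117]
```

```bash
python3 b2.py "[(-.4,.7,-.57),(-.1,.9,-.4)]";python3 tv.py "[(-.4,.7,-.57),(-.1,.9,-.4)]"
```

```text
t 30.85 [ 0.4 -0.1  0.2] [ 31.5  24.9 -13.8 140.4  11.5   0.1  -1.7] tilt xy [15.2  1.7]
head az -99.8 pos [ 0.4 -0.1  0.2] w 0.0329 F [-0.1 -0.2 -1.4]
v [ 0.1  0.1 -0.1]
    [ 0.4 -0.1  0.2] [ 11.2  27.7  -6.  140.5  -4.2   0.    0.7] [11.2  0.6]
    [0.4 0.  0.1] [-11.5  30.9   0.2 140.5  -7.4   0.  -13.4] [7.5 0.5]
    [0.3 0.2 0.1] [-34.2  36.9   3.9 138.1  -4.6   0.  -36.2] [4.6 1.3]
    [0.3 0.3 0. ] [-53.5  46.4   4.8 131.4  -4.1   0.  -55.8] [3.1 2.5]
v [ 0.   0.1 -0. ]
    [ 0.4 -0.   0.2] [  8.7  26.   -7.  140.5 -24.7   0.   17.9] [12.8 -0.3]
    [0.4 0.1 0.1] [-14.   29.7  -1.4 138.2 -40.1   0.   15.7] [10.5 -1.7]
    [0.4 0.2 0.1] [-36.7  37.7   3.9 131.8 -26.7   0.  -16.4] [ 9.2 -1.8]
    [0.4 0.3 0. ] [-54.8  47.9   8.5 120.6 -25.3   2.6 -33.6] [ 9.2 -1.8]
[-0.41  0.71 -0.58] [0.055, 0.074, -0.081]
[-0.1   0.91 -0.4 ] [0.045, 0.105, -0.044]
```

step_arm --pt "0.055 0.075 -0.08 0" --pt "0.055 0.075 -0.08 0" --pt "0.05 0.075 -0.085 0" --pt "0.05 0.075 -0.085 0"

```text
time_s: 31.25
tcp_pos: [0.3667, -0.0273, 0.14]
ee_rot: [22.0, 79.7, 12.1]
force: [1.1, -0.9, -2.1]
grip_width: 0.0334
```

```bash
python3 b2.py "[(-.4,.7,-.57),(-.8,.1,-.57),(-.9,.3,-.1)]";python3 tv.py "[(-.4,.7,-.57),(-.8,.1,-.57),(-.9,.3,-.1)]"
```

```text
t 31.25 [ 0.4 -0.   0.1] [  4.2  29.6  -4.5 140.4 -28.    0.1  18.7] tilt xy [ 9.1 -0.1]
head az -99.8 pos [ 0.4 -0.   0.1] w 0.0334 F [ 1.1 -0.9 -2.1]
v [ 0.1  0.1 -0.1]
    [0.3 0.1 0.1] [-18.5  33.2   0.5 140.1 -10.4   0.  -17.5] [5.5 0.2]
    [0.3 0.2 0.1] [-40.4  40.5   3.1 136.   -4.2   0.  -43.8] [3.1 1.3]
    [0.3 0.3 0. ] [-58.   50.8   3.6 127.8  -4.2   0.  -61.5] [2.1 2.3]
    [ 0.2  0.4 -0.1] [-71.3  61.9   3.7 115.8  -9.3   1.7 -70.2] [2.  2.4]
v [ 0.1 -0.  -0.1]
    [ 0.3 -0.   0.1] [  3.9  34.2  -4.5 140.5  -4.1   0.   -5.4] [ 4.5 -0.6]
    [ 0.3 -0.   0.1] [  3.8  39.   -4.6 140.5  -4.    0.   -5.4] [-0.3 -1. ]
    [ 0.3 -0.   0.1] [  3.6  44.   -4.7 140.5  -4.1   0.   -5.4] [-5.3 -1.4]
    [ 0.3 -0.   0. ] [  3.4  49.1  -4.8 140.5  -4.1   0.   -5.3] [-10.4  -1.8]
v [-0.   0.  -0.1]
    [0.3 0.  0.2] [ -6.8  20.3  -0.9 140.5  -4.3  12.8 -13.3] [ 5.3 -0.1]
    [0.2 0.1 0.2] [-27.8   8.6   3.7 140.5  -1.   27.  -33. ] [2.6 0.4]
    [0.1 0.1 0.3] [-45.1  -1.5 -12.7 140.5   1.7  39.  -68.9] [1.3 1. ]
    [0.  0.2 0.3] [ -52.8   -3.1  -43.6  139.7   -1.    41.5 -105.1] [0.4 0.8]
[-0.41  0.71 -0.58] [0.064, 0.072, -0.075]
[-0.81  0.1  -0.58] [0.053, -0.009, -0.11]
[-0.94  0.31 -0.1 ] [-0.006, 0.018, -0.121]
```

step_arm --pt "0.02 0.005 -0.118 0" --pt "0.02 0.005 -0.118 0" --pt "0.02 0.005 -0.118 0" --pt "0.02 0.005 -0.118 0"

```text
time_s: 31.65
tcp_pos: [0.3507, 0.0112, 0.1085]
ee_rot: [41.0, 84.4, 31.8]
force: [0.1, -1.5, -1.7]
grip_width: 0.0333
```

```bash
python3 b2.py "[(-.8,.1,-.57),(-.9,.3,-.1)]";python3 tv.py "[(-.8,.1,-.57),(-.9,.3,-.1)]"
```

```text
t 31.65 [0.3 0.  0.1] [ -2.   34.6  -4.3 140.4 -55.7   0.1  41.1] tilt xy [ 3.8 -1. ]
head az -99.0 pos [0.4 0.  0.1] w 0.0333 F [ 0.1 -1.5 -1.7]
v [ 0.1 -0.  -0.1]
    [0.3 0.  0.1] [ -5.3  39.2  -4.2 140.5 -22.4   0.    4.8] [-1.  -0.8]
    [0.3 0.1 0.1] [ -9.5  44.   -4.5 140.5  -4.1   0.  -17.7] [-5.9 -0.2]
    [0.3 0.1 0. ] [-15.   48.6  -5.4 140.5  -4.1   0.  -23.5] [-10.8   0.8]
    [0.2 0.1 0. ] [-21.9  53.2  -7.3 140.3  -4.1   0.  -31.4] [-15.4   2.4]
v [ 0.   0.  -0.1]
    [0.3 0.1 0.1] [-20.2  28.6   6.5 140.5 -28.9  10.8   4.8] [ 0.1 -0.5]
    [0.2 0.1 0.2] [-39.3  21.5   5.7 140.5 -12.2  19.2 -31.4] [-2.6  0.7]
    [0.1 0.2 0.2] [-62.   17.1  -1.7 140.5  -5.3  23.8 -67.6] [-3.9  1.8]
    [-0.   0.3  0.2] [ -84.7   19.1  -10.9  139.7   -0.    21.4 -103.8] [-4.5  2. ]
[-0.81  0.1  -0.58] [0.063, -0.008, -0.105]
[-0.94  0.31 -0.1 ] [0.005, 0.019, -0.121]
```

step_arm --pt "0.0 0.015 -0.118 0" --pt "0.0 0.015 -0.118 0"

```text
time_s: 31.85
tcp_pos: [0.3418, 0.0454, 0.0981]
ee_rot: [56.5, 85.9, 47.4]
force: [-0.9, 0.1, -1.2]
grip_width: 0.0336
```

```bash
python3 b2.py
```

```text
t 31.85 [0.3 0.1 0.1] [ -8.1  36.3  -4.  140.4 -63.    0.1  42.6] tilt xy [ 1.9 -1.1]
head az -99.0 pos [0.3 0.  0.1] w 0.0336 F [-0.9  0.1 -1.2]
```

```bash
cat > pl.py <<'E'
from h import *
np.set_printoptions(precision=4,suppress=True)
g=np.load('grasp.npz');s=st();M=Rt(s);import sys
turn=float(sys.argv[1]);M2=M@R.from_euler('x',turn,degrees=True).as_matrix()
def T(z,c=(.513,.1765)): return np.array([c[0],c[1],z])-M2@g['crel']
S=M@g['Rrel'];l=S[:,2];print('flat err x,y',np.degrees(-l[0]),np.degrees(l[1]),'head az',np.degrees(np.arctan2(S[1,0],S[0,0])),'tcp',s['tcp_pos'],'center',np.array(s['tcp_pos'])+M@g['crel'],'F',s['force'],'q',np.round(s['q'],1))
zs=[float(a) for a in sys.argv[2:]]
plan([(T(z),turn if i==0 else 0) for i,z in enumerate(zs)])
E
python3 pl.py -6 .17 .09
```

```text
flat err x,y 1.8084057553630857 -1.1400315276410224 head az -98.99585010890289 tcp [0.3418 0.0454 0.0981] center [0.3394 0.0413 0.1454] F [-0.8698  0.1194 -1.1772] q [ -8.1  36.3  -4.  140.4 -63.    0.1  42.6]
now [0.3418 0.0454 0.0981] t 31.85 rows 7
[[-0.004, 0.081, 0.075, -0.0067], [-0.004, 0.079, 0.077, -0.0067], [-0.004, 0.078, 0.079, -0.0067], [-0.004, 0.076, 0.08, -0.0067], [-0.004, 0.074, 0.082, -0.0067]]
[[0.1, -0.006, -0.005, 0.0], [0.1, -0.006, -0.005, 0.0]]
```

step_arm --pt "-0.03 0.0 0.03 0" --pt "-0.03 0 0.03 0" --pt "-0.03 0 0.03 0" --pt "-0.02 0.03 0.04 0"

```text
time_s: 32.25
tcp_pos: [0.3888, 0.0505, 0.1419]
ee_rot: [62.4, 86.0, 53.6]
force: [0.7, 0.4, -2.1]
grip_width: 0.0335
```

```bash
python3 pl.py -6 .17 .09
```

```text
flat err x,y 1.4013970048375517 -1.3204187208298994 head az -98.62039327343273 tcp [0.3888 0.0505 0.1419] center [0.3868 0.0462 0.1891] F [ 0.6726  0.391  -2.1144] q [-26.5  34.7  28.9 128.3 -48.3  26.   33.7]
now [0.3888 0.0505 0.1419] t 32.25 rows 7
[[0.016, 0.073, 0.052, -0.0067], [0.016, 0.072, 0.053, -0.0067], [0.016, 0.071, 0.055, -0.0067], [0.016, 0.07, 0.056, -0.0067], [0.016, 0.069, 0.058, -0.0067]]
[[0.1, -0.006, -0.004, 0.0], [0.1, -0.006, -0.004, 0.0]]
```

step_arm --pt "0.016 0.073 0.052 -0.0067" --pt "0.016 0.072 0.053 -0.0067" --pt "0.016 0.071 0.055 -0.0067" --pt "0.016 0.07 0.056 -0.0067" --pt "0.01 0.05 0.045 -0.0067"

```text
time_s: 32.75
tcp_pos: [0.5124, 0.1797, 0.1255]
ee_rot: [55.2, 86.0, 52.8]
force: [-0.4, -0.1, -0.6]
grip_width: 0.0332
```

```bash
python3 pl.py 0 .08; python3 look.py w7
```

```text
flat err x,y 1.6881025056210117 -1.2239825321281796 head az -92.22140405815232 tcp [0.5124 0.1797 0.1255] center [0.5104 0.1755 0.1727] F [-0.3556 -0.1494 -0.6408] q [-39.1  46.6  34.8 101.7 -42.5  42.2  16.6]
now [0.5124 0.1797 0.1255] t 32.75 rows 3
[[0.077, -0.004, -0.001, 0.0], [0.077, -0.004, -0.001, 0.0], [0.077, -0.004, -0.001, 0.0]]
```

step_arm --pt "0.077 -0.004 0.001 0.0" --pt "0.077 -0.004 0.001 0.0" --pt "0.077 -0.004 0.001 0.0" --pt "0.02 0 0 0" --pt "0 0 0 0"

```text
time_s: 33.3
tcp_pos: [0.5198, 0.1866, 0.021]
ee_rot: [56.0, 85.8, 54.2]
force: [0.3, -0.6, -1.0]
grip_width: 0.033
```

```bash
python3 pl.py 0 .035 .020
```

```text
flat err x,y 1.7104322434950743 -1.3860505284357598 head az -91.66949236440932 tcp [0.5198 0.1866 0.021 ] center [0.5179 0.1822 0.0682] F [ 0.331  -0.5639 -1.0123] q [-34.4  55.5  24.8 104.  -51.3  29.4  24.6]
now [0.5198 0.1866 0.021 ] t 33.3 rows 2
[[0.081, -0.019, -0.015, 0.0], [0.037, -0.002, -0.002, 0.0]]
```

step_arm --pt "0.04 -0.012 -0.01 0" --pt "0.04 -0.01 -0.007 0" --pt "0.01 0 0 0" --pt "0 0 0 0"

```text
time_s: 33.7
tcp_pos: [0.5163, 0.1812, -0.0116]
ee_rot: [54.0, 85.5, 52.3]
force: [-0.2, 0.2, -2.5]
grip_width: 0.0332
```

```bash
python3 pl.py -1 .018
```

```text
flat err x,y 2.003756959107356 -1.5286776583594968 head az -91.59586772961026 tcp [ 0.5163  0.1812 -0.0116] center [0.5142 0.1766 0.0356] F [-0.2476  0.1574 -2.4879] q [-31.5  57.8  19.8 105.8 -54.9  23.4  28.9]
now [ 0.5163  0.1812 -0.0116] t 33.7 rows 1
[[0.044, -0.003, -0.005, -0.0056]]
```

step_arm --pt "0.03 -0.002 -0.003 -0.005" --pt "0.004 0 0 0" --pt "0 0 0 0"

```text
time_s: 34.0
tcp_pos: [0.5176, 0.1823, -0.022]
ee_rot: [51.6, 85.3, 50.8]
force: [0.1, -0.7, -1.6]
grip_width: 0.0329
```

```bash
python3 pl.py 0 .018
```

```text
flat err x,y 2.2582579285631255 -1.6114759630829885 head az -90.63704955740272 tcp [ 0.5176  0.1823 -0.022 ] center [0.5153 0.1777 0.0252] F [ 0.0566 -0.7322 -1.5832] q [-30.7  58.6  18.1 105.8 -55.6  21.6  30.5]
now [ 0.5176  0.1823 -0.022 ] t 34.0 rows 1
[[0.017, -0.004, -0.006, 0.0]]
```

step_arm --pt "0.014 -0.004 -0.006 0.012" --pt "0.003 0 0 0" --pt "0 0 0 0"

```text
time_s: 34.3
tcp_pos: [0.5161, 0.1813, -0.0276]
ee_rot: [53.1, 85.2, 49.9]
force: [-1.1, 0.5, 4.3]
grip_width: 0.0333
```

```bash
python3 pl.py 0 .018
```

```text
flat err x,y 2.287549551084373 -1.6651032479525638 head az -93.0343378261156 tcp [ 0.5161  0.1813 -0.0276] center [0.5136 0.1767 0.0196] F [-1.0505  0.4523  4.2658] q [-30.4  59.1  17.4 106.3 -57.2  20.5  29.9]
now [ 0.5161  0.1813 -0.0276] t 34.3 rows 1
[[0.004, -0.001, -0.002, 0.0]]
```

step_arm --pt "0.003 0 0 0" --pt "0 0 0 0"

```text
time_s: 34.5
tcp_pos: [0.5163, 0.1816, -0.0284]
ee_rot: [53.1, 85.2, 49.9]
force: [-1.0, -0.6, 2.7]
grip_width: 0.0332
```

step_arm --pt "0 0 0 0" --pt "0 0 0 0" --pt "0 0 0 0" --pt "0 0 0 0" --jaw 0.4

```text
time_s: 34.9
tcp_pos: [0.5165, 0.1817, -0.0285]
ee_rot: [53.0, 85.2, 49.9]
force: [0.1, -0.1, -0.7]
grip_width: 0.0599
```

```bash
python3 pl.py 0 .018; python3 look.py w8 scanner_center
```

```text
flat err x,y 2.317738804370599 -1.6916901019091444 head az -93.01324946088141 tcp [ 0.5165  0.1817 -0.0285] center [0.514  0.1771 0.0186] F [ 0.121  -0.0876 -0.6728] q [-30.3  59.2  17.3 106.2 -57.3  20.4  29.9]
now [ 0.5165  0.1817 -0.0285] t 34.9 rows 1
[[0.001, -0.002, -0.002, 0.0]]
scanner_center [319.4, 277.9] 0.76 cloud [0.513  0.1833 0.0289]
```

step_arm --pt "-0.02 0 0 0" --pt "-0.06 0 0 0" --pt "-0.1 0 0 0" --pt "-0.12 0 0 0" --pt "-0.12 0 0 0"

```text
time_s: 35.5
tcp_pos: [0.5044, 0.1692, 0.1416]
ee_rot: [56.7, 85.6, 53.4]
force: [1.3, 0.7, 0.2]
grip_width: 0.06
```

```bash
python3 look.py w9 scanner_center; cat > lid.py <<'E'
from back import *
q=np.array(st()['q']);s=st();print(s['time_s'],np.round(s['tcp_pos'],3))
seq([((.56,.15,.26),30),((.68,.06,.28),48),((.695,-.03,.28),0),((.695,-.142,.28),0),((.69,-.143,.232),0)],q)
E
python3 lid.py
```

```text
scanner_center [323.1, 182.5] 0.83 cloud [0.5154 0.1786 0.0373]
scanner_center [68.7, 157.4] 0.62 cloud [0.2805 0.2176 0.0305]
35.6 [0.5 0.2 0.1]
[0.6 0.1 0.3] [-39.5  43.7  51.2  82.6 -39.5  68.5 -16.1] rows 4 tilt xy [ 1.4 -2.3] err 0.0
[0.7 0.1 0.3] [-23.   55.7  60.3  53.6 -50.3  88.8 -59.9] rows 10 tilt xy [ 1.  -3.9] err 0.0
[ 0.7 -0.   0.3] [-13.5  57.1  59.6  48.4 -51.1  91.3 -54.7] rows 13 tilt xy [ 1.  -3.9] err 0.0
[ 0.7 -0.1  0.3] [ -1.9  58.7  58.2  42.  -51.5  94.2 -48.8] rows 16 tilt xy [ 1.  -3.9] err 0.0
[ 0.7 -0.1  0.2] [ -4.1  60.1  57.8  50.9 -52.   87.3 -44.1] rows 18 tilt xy [ 1.  -3.9] err 0.0
```

```bash
python3 - <<'E'
from h import *
plan([((.56,.15,.26),30),((.68,.06,.28),48),((.70,-.03,.28),0),((.70,-.142,.28),0)])
E
```

```text
now [0.5068 0.1694 0.145 ] t 35.6 rows 16
[[-0.071, -0.005, 0.037, 0.0417], [-0.071, -0.001, 0.038, 0.0417], [-0.071, 0.004, 0.038, 0.0417], [-0.071, 0.009, 0.037, 0.0417], [-0.008, -0.003, 0.062, 0.0444]]
[[-0.008, 0.006, 0.062, 0.0444], [-0.008, 0.014, 0.061, 0.0444], [-0.008, 0.022, 0.058, 0.0444], [-0.008, 0.03, 0.055, 0.0444], [-0.008, 0.038, 0.05, 0.0444]]
[[-0.004, 0.005, 0.077, 0.0], [-0.004, 0.005, 0.077, 0.0], [-0.004, 0.005, 0.077, 0.0], [-0.006, -0.014, 0.092, 0.0], [-0.006, -0.014, 0.092, 0.0]]
[[-0.006, -0.014, 0.092, 0.0]]
```

step_arm --pt "-0.071 -0.005 0.037 0.042" --pt "-0.071 -0.001 0.038 0.042" --pt "-0.071 0.004 0.038 0.042" --pt "-0.071 0.009 0.037 0.042" --pt "-0.008 -0.003 0.062 0.044" --jaw -1 --force 40

```text
time_s: 36.1
tcp_pos: [0.5782, 0.1349, 0.272]
ee_rot: [94.1, 85.2, 51.5]
force: [0.3, -0.6, -1.4]
grip_width: -0.0004
```

step_arm --pt "-0.008 0.006 0.062 0.044" --pt "-0.008 0.014 0.061 0.044" --pt "-0.008 0.022 0.058 0.044" --pt "-0.008 0.03 0.055 0.044" --pt "-0.008 0.038 0.05 0.044"

```text
time_s: 36.6
tcp_pos: [0.6774, 0.0548, 0.2909]
ee_rot: [135.8, 85.3, 52.0]
force: [-0.6, 0.4, -0.5]
grip_width: 0.0
```

```bash
python3 s.py; python3 - <<'E'
from h import *
plan([((.71,-.03,.28),0),((.70,-.142,.28),0)])
E
```

```text
36.6 [0.6774 0.0548 0.2909] [-22.5047  54.6428  60.0834  53.3696 -49.5296  89.7408 -62.2165]
[[ 0.0508  0.9926  0.1102]
 [ 0.065   0.1068 -0.9922]
 [-0.9966  0.0575 -0.0591]]
tilt from down 4.730376809120525 az 52.00272036513741 z az -83.66407967535815 w 7.4285730840064016e-06 F [-0.6049  0.3582 -0.5003]
now [0.6774 0.0548 0.2909] t 36.6 rows 6
[[0.006, 0.019, 0.074, 0.0], [0.006, 0.019, 0.074, 0.0], [0.006, 0.019, 0.074, 0.0], [-0.006, -0.018, 0.092, 0.0], [-0.006, -0.018, 0.092, 0.0]]
[[-0.006, -0.018, 0.092, 0.0]]
```

step_arm --pt "0.006 0.022 0.074 0.0" --pt "0.006 0.022 0.074 0.0" --pt "0.006 0.02 0.074 0.0" --pt "-0.0 -0.018 0.09 0.0" --pt "-0.0 -0.018 0.07 0.0"

```text
time_s: 37.1
tcp_pos: [0.7061, -0.1, 0.2747]
ee_rot: [137.0, 85.4, 52.9]
force: [0.2, -0.5, 0.5]
grip_width: 0.0001
```

```bash
python3 s.py; python3 - <<'E'
from h import *
for c in ('scene','side'):
    im,d=robot.grab_frame(c);cv2.imwrite(f'pics/{c}5.png',im)
a=cv2.imread('pics/scene5.png')[120:340,240:460];b=cv2.imread('pics/side5.png')[20:240,240:460]
cv2.imwrite('pics/c5.png',cv2.hconcat([cv2.resize(a,(400,400),interpolation=2),cv2.resize(b,(400,400),interpolation=2)]))
plan([((.695,-.142,.235),0)])
E
```

```text
37.1 [ 0.7061 -0.1     0.2747] [ -5.2729  58.8793  57.0751  41.9568 -50.626   93.5466 -55.4336]
[[ 0.048   0.9934  0.1042]
 [ 0.0635  0.1011 -0.9928]
 [-0.9968  0.0542 -0.0583]]
tilt from down 4.5656531446942985 az 52.94747337709173 z az -84.00639859050578 w 0.0001121557284322253 F [ 0.1716 -0.4878  0.4884]
now [ 0.7054 -0.1022  0.2747] t 37.2 rows 2
[[0.046, -0.02, 0.051, 0.0], [0.046, -0.02, 0.051, 0.0]]
```

step_arm --pt "0.046 -0.02 0.055 0.0" --pt "0.046 -0.02 0.055 0.0" --pt "0 0 0 0"

```text
time_s: 37.5
tcp_pos: [0.6949, -0.1459, 0.2343]
ee_rot: [137.0, 85.5, 52.7]
force: [0.5, -0.0, 0.5]
grip_width: -0.0001
```

```bash
cat > sweep.py <<'E'
from h import *
import sys
np.set_printoptions(precision=4,suppress=True)
H=np.array([.622,-.155,.130]);b=np.radians(10.8);bx=np.array([np.cos(b),np.sin(b),0]);up=np.array([0,0,1.])
s=st();M=Rt(s);p=np.array(s['tcp_pos']);tip=p-.038*M[:,0]
d=tip-H;print('t',s['time_s'],'tip rel bx,by,z',d@bx,d@np.array([-bx[1],bx[0],0]),d[2],'F',np.round(s['force'],1),'q',np.round(s['q'],1),'tilt',np.degrees(np.arccos(-M[2,0])).round(1))
S=float(sys.argv[1])
# lid angle implied by corner on outer face
c=np.array([d@bx-.011,d[2]]);r=np.hypot(*c);a=np.arctan2(c[1],-c[0]);print('theta of corner',np.degrees(a-np.arcsin(min(1,.022/r))),'s',np.sqrt(max(0,r*r-.022**2)))
if len(sys.argv)>2:
    ths=eval(sys.argv[2]);rel=0
    for th in ths:
        t=np.radians(th);cc=(-S*np.cos(t)+.022*np.sin(t))*bx+(S*np.sin(t)+.022*np.cos(t))*up
        T=H+cc+.011*bx;v=T-tip;print(th,'tip',T,[round(float(x),3) for x in M.T@v/.4]);tip=T
E
python3 sweep.py .15 "(92,86,80,74,68,62,56,50,44,38,32,26,20,15,10,6,3,0)"
```

```text
t 37.5 tip rel bx,by,z 0.07110087500266209 -0.006737645017454375 0.1421997924006746 F [ 0.5 -0.   0.5] q [ -3.1  60.1  56.5  48.7 -50.8  88.  -48.5] tilt 4.5
theta of corner 104.71849037356013 s 0.15280345589966401
92 tip [ 0.6595 -0.1478  0.2791] [-0.021, -0.082, -0.01]
86 tip [ 0.6441 -0.1508  0.2812] [-0.007, -0.039, 0.003]
80 tip [ 0.6285 -0.1538  0.2815] [-0.003, -0.039, 0.003]
74 tip [ 0.613  -0.1567  0.2803] [0.001, -0.039, 0.004]
68 tip [ 0.5976 -0.1596  0.2773] [0.005, -0.039, 0.004]
62 tip [ 0.5827 -0.1625  0.2728] [0.009, -0.038, 0.004]
56 tip [ 0.5683 -0.1652  0.2667] [0.013, -0.037, 0.004]
50 tip [ 0.5546 -0.1678  0.259 ] [0.017, -0.036, 0.004]
44 tip [ 0.5418 -0.1703  0.25  ] [0.021, -0.034, 0.004]
38 tip [ 0.53   -0.1725  0.2397] [0.024, -0.031, 0.004]
32 tip [ 0.5193 -0.1746  0.2281] [0.027, -0.029, 0.004]
26 tip [ 0.5098 -0.1764  0.2155] [0.03, -0.026, 0.004]
20 tip [ 0.5017 -0.1779  0.202 ] [0.033, -0.022, 0.004]
15 tip [ 0.4961 -0.179   0.1901] [0.029, -0.016, 0.003]
10 tip [ 0.4915 -0.1799  0.1777] [0.03, -0.013, 0.003]
6 tip [ 0.4885 -0.1805  0.1676] [0.025, -0.009, 0.002]
3 tip [ 0.4868 -0.1808  0.1598] [0.019, -0.005, 0.002]
0 tip [ 0.4855 -0.181   0.152 ] [0.019, -0.004, 0.001]
```

step_arm --pt "-0.005 -0.035 0 0" --pt "-0.005 -0.03 0 0" --pt "-0.004 -0.025 0 0" --pt "0 -0.025 0.001 0" --pt "0 -0.03 0.001 0"

```text
time_s: 38.0
tcp_pos: [0.6375, -0.1494, 0.2393]
ee_rot: [134.3, 85.4, 50.1]
force: [5.3, -2.0, 1.3]
grip_width: -0.0004
```

```bash
python3 sweep.py .15 "(80,74,68,62,56)"; python3 - <<'E'
from h import *
im,d=robot.grab_frame('scene');cv2.imwrite('pics/scene6.png',im)
a=im[120:340,240:460];cv2.imwrite('pics/c6.png',cv2.resize(a,(440,440),interpolation=2))
E
```

```text
t 38.0 tip rel bx,by,z 0.013916413490214245 0.0006800839305394382 0.14722776861890663 F [ 5.3 -2.   1.3] q [ -7.   54.7  57.8  65.4 -49.   81.5 -39.4] tilt 4.6
theta of corner 82.54271461200257 s 0.14560398799534377
80 tip [ 0.6285 -0.1538  0.2815] [-0.012, -0.017, 0.003]
74 tip [ 0.613  -0.1567  0.2803] [0.001, -0.04, 0.004]
68 tip [ 0.5976 -0.1596  0.2773] [0.005, -0.039, 0.004]
62 tip [ 0.5827 -0.1625  0.2728] [0.009, -0.038, 0.004]
56 tip [ 0.5683 -0.1652  0.2667] [0.013, -0.037, 0.004]
```

step_arm --pt "-0.005 -0.03 0.003 0" --pt "0.001 -0.033 0.003 0" --pt "0.004 -0.035 0.004 0" --pt "0.008 -0.035 0.004 0" --pt "0.012 -0.035 0.004 0"

```text
time_s: 38.55
tcp_pos: [0.5733, -0.1591, 0.2302]
ee_rot: [131.0, 85.1, 47.1]
force: [3.5, -1.0, 0.6]
grip_width: 0.0002
```

```bash
python3 sweep.py .15 "(56,50,44,38,32,26)"
```

```text
t 38.55 tip rel bx,by,z -0.05118699649970189 0.0032262558235961226 0.13807907193781138 F [ 3.5 -1.   0.6] q [ -9.1  50.1  58.4  81.2 -48.3  73.5 -29.6] tilt 4.9
theta of corner 57.4012947174798 s 0.1498300792259726
56 tip [ 0.5683 -0.1652  0.2667] [0.003, -0.008, 0.009]
50 tip [ 0.5546 -0.1678  0.259 ] [0.017, -0.036, 0.004]
44 tip [ 0.5418 -0.1703  0.25  ] [0.02, -0.034, 0.004]
38 tip [ 0.53   -0.1725  0.2397] [0.024, -0.032, 0.004]
32 tip [ 0.5193 -0.1746  0.2281] [0.027, -0.029, 0.004]
26 tip [ 0.5098 -0.1764  0.2155] [0.03, -0.026, 0.004]
```

step_arm --pt "0.013 -0.032 0.006 0" --pt "0.017 -0.033 0.005 0" --pt "0.02 -0.032 0.004 0" --pt "0.024 -0.03 0.004 0"

```text
time_s: 38.95
tcp_pos: [0.5275, -0.1676, 0.199]
ee_rot: [128.4, 84.9, 44.7]
force: [1.2, -3.0, 1.0]
grip_width: -0.0
```

```bash
python3 sweep.py .15 "(32,28,24,20,16,12)"
```

```text
t 38.95 tip rel bx,by,z -0.09797862232811123 0.0034540213802220264 0.10682588149955802 F [ 1.2 -3.   1. ] q [ -8.9  48.6  57.3  93.1 -50.2  65.3 -20.9] tilt 5.1
theta of corner 36.13962228341004 s 0.15101029462487223
32 tip [ 0.5193 -0.1746  0.2281] [0.02, -0.017, 0.011]
28 tip [ 0.5129 -0.1758  0.2198] [0.019, -0.018, 0.002]
24 tip [ 0.507  -0.1769  0.2111] [0.021, -0.016, 0.002]
20 tip [ 0.5017 -0.1779  0.202 ] [0.022, -0.015, 0.002]
16 tip [ 0.4971 -0.1788  0.1925] [0.023, -0.013, 0.002]
12 tip [ 0.4932 -0.1796  0.1827] [0.024, -0.012, 0.002]
```

step_arm --pt "0.02 -0.02 0.008 0" --pt "0.02 -0.018 0.003 0" --pt "0.021 -0.016 0.003 0" --pt "0.021 -0.014 0.002 0"

```text
time_s: 39.35
tcp_pos: [0.5048, -0.1731, 0.1647]
ee_rot: [127.3, 84.6, 43.7]
force: [-0.1, -1.3, 2.3]
grip_width: -0.0001
```

```bash
python3 sweep.py .15 "(16,13,10,7,4,2,0)"; python3 - <<'E'
from h import *
im,d=robot.grab_frame('side');cv2.imwrite('pics/side7.png',im)
a=im[60:260,270:470];cv2.imwrite('pics/c7.png',cv2.resize(a,(500,500),interpolation=2))
E
```

```text
t 39.35 tip rel bx,by,z -0.12147300035957728 0.0022717393574195445 0.07250246286549136 F [-0.1 -1.3  2.3] q [ -7.4  49.3  54.9 100.  -53.5  59.1 -14.4] tilt 5.4
theta of corner 20.315206215703128 s 0.14940449439635517
16 tip [ 0.4971 -0.1788  0.1925] [0.024, -0.015, 0.008]
13 tip [ 0.4941 -0.1794  0.1852] [0.018, -0.009, 0.002]
10 tip [ 0.4915 -0.1799  0.1777] [0.018, -0.008, 0.002]
7 tip [ 0.4892 -0.1803  0.1701] [0.018, -0.007, 0.002]
4 tip [ 0.4873 -0.1807  0.1624] [0.019, -0.006, 0.001]
2 tip [ 0.4863 -0.1809  0.1572] [0.013, -0.004, 0.001]
0 tip [ 0.4855 -0.181   0.152 ] [0.013, -0.003, 0.001]
```

step_arm --pt "0.022 -0.014 0.007 0" --pt "0.018 -0.009 0.002 0" --pt "0.018 -0.008 0.002 0"

```text
time_s: 39.7
tcp_pos: [0.4943, -0.1765, 0.1386]
ee_rot: [128.0, 84.6, 44.4]
force: [-0.4, 0.1, 1.6]
grip_width: -0.0001
```

```bash
python3 sweep.py .15 "(10,7,4,2,0)"
```

```text
t 39.7 tip rel bx,by,z -0.1324274516405755 0.00081336571282949 0.04641324084539278 F [-0.4  0.1  1.6] q [ -6.   50.6  52.8 103.4 -56.4  55.4 -10.2] tilt 5.4
theta of corner 9.540093089858088 s 0.14913625585310256
10 tip [ 0.4915 -0.1799  0.1777] [-0.003, -0.001, 0.002]
7 tip [ 0.4892 -0.1803  0.1701] [0.018, -0.007, 0.002]
4 tip [ 0.4873 -0.1807  0.1624] [0.019, -0.006, 0.001]
2 tip [ 0.4863 -0.1809  0.1572] [0.013, -0.004, 0.001]
0 tip [ 0.4855 -0.181   0.152 ] [0.013, -0.003, 0.001]
```

step_arm --pt "0.014 -0.006 0.002 0" --pt "0.013 -0.005 0.001 0" --pt "0.01 -0.004 0.001 0"

```text
time_s: 40.0
tcp_pos: [0.4897, -0.1774, 0.1219]
ee_rot: [128.2, 84.5, 44.6]
force: [1.0, 0.5, 1.4]
grip_width: -0.0
```

step_arm --pt "0.01 -0.003 0.001 0" --pt "0.008 -0.002 0 0"

```text
time_s: 40.2
tcp_pos: [0.4889, -0.1781, 0.1153]
ee_rot: [126.8, 84.5, 43.2]
force: [-11.0, 11.4, 86.9]
grip_width: 0.0003
```

The force jumped to 87 N as the lid seated, so I'm backing off at once.

step_arm --pt "-0.015 0 0 0" --pt "-0.05 0 0 0" --pt "-0.1 0 0 0" --pt "-0.12 0 0 0" --pt "-0.12 0 0 0"

```text
time_s: 40.7
tcp_pos: [0.4755, -0.1881, 0.2772]
ee_rot: [131.2, 84.7, 47.5]
force: [0.8, 0.3, 0.4]
grip_width: -0.0002
```

```bash
cat h.py | head -60; python3 - <<'E'
from h import *
from workcell import robot
import numpy as np, cv2
print(robot.read_state()['tcp_pos'],robot.read_state()['force'])
for n in('scene','side'):
    img,d=robot.grab_frame(n); m=robot.camera_model(n)
    cv2.imwrite(f'pics/fin_{n}.png',img)
    K=np.array(m['mtx']);V=np.linalg.inv(np.array(m['view']))
    v,u=np.nonzero(d>0); z=d[v,u]
    P=np.c_[(u-K[0,2])*z/K[0,0],(v-K[1,2])*z/K[1,1],z]@V[:3,:3].T+V[:3,3]
    a=np.radians(10.8); r=P-[.534,-.172,0]
    bx=r[:,0]*np.cos(a)+r[:,1]*np.sin(a); by=-r[:,0]*np.sin(a)+r[:,1]*np.cos(a)
    for lo in np.arange(-.09,.09,.03):
        k=(bx>lo)&(bx<lo+.03)&(abs(by)<.12)&(r[:,2]>.10)&(r[:,2]<.2)
        if k.sum():print(n,round(lo+.015,3),k.sum(),np.round(np.median(r[k,2]),4))
E
```

```text
import numpy as np, cv2
from scipy.spatial.transform import Rotation as R
from workcell import robot
def st():
    s=robot.read_state(); return s
def Rt(s): return R.from_euler('xyz',s['ee_rot'],degrees=True).as_matrix()
def ray(cam,px,view=None):
    m=robot.camera_model(cam); K=np.array(m['mtx']);V=np.array(m['view']) if view is None else view
    d=np.linalg.inv(K)@np.array([px[0],px[1],1.]); 
    return -V[:3,:3].T@V[:3,3], V[:3,:3].T@d
def atz(cam,px,z):
    o,d=ray(cam,px); return o+d*(z-o[2])/d[2]
def tri(rays):
    A=np.zeros((3,3));b=np.zeros(3)
    for o,d in rays:
        d=d/np.linalg.norm(d);P=np.eye(3)-np.outer(d,d);A+=P;b+=P@o
    x=np.linalg.solve(A,b)
    return x,[float(np.linalg.norm(np.cross(x-o,d/np.linalg.norm(d)))) for o,d in rays]
def cloud(cam,depth,view=None):
    m=robot.camera_model(cam);K=np.array(m['mtx']);V=np.array(m['view']) if view is None else view
    v,u=np.mgrid[:depth.shape[0],:depth.shape[1]]
    p=np.stack([(u-K[0,2])/K[0,0]*depth,(v-K[1,2])/K[1,1]*depth,depth],-1)
    w=(p-V[:3,3])@V[:3,:3]
    w[depth<=0]=np.nan
    return w
def proj(cam,P):
[... 430 characters left out ...]
   dv=(pos-p)/n;dt=turn/n
        for i in range(n):
            t=M.T@dv; out.append([round(float(x),3) for x in t/0.4]+[round(dt/180,4)])
            M=M@R.from_euler('x',dt,degrees=True).as_matrix()
        p=pos
    print('now',np.round(p*0+s['tcp_pos'],4),'t',s['time_s'],'rows',len(out))
    for i in range(0,len(out),5): print(out[i:i+5])
[ 0.47547292 -0.18807126  0.27716212] [0.76631487 0.33275532 0.41811576]
scene -0.075 1172 0.1518
scene -0.045 1224 0.1529
scene -0.015 1222 0.1531
scene 0.015 1217 0.1531
scene 0.045 1221 0.1528
scene 0.075 1213 0.1518
side -0.075 411 0.1517
side -0.045 397 0.1526
side -0.015 373 0.1526
side 0.015 360 0.1527
side 0.045 324 0.1524
side 0.075 287 0.1517
```

View pics/fin_scene.png

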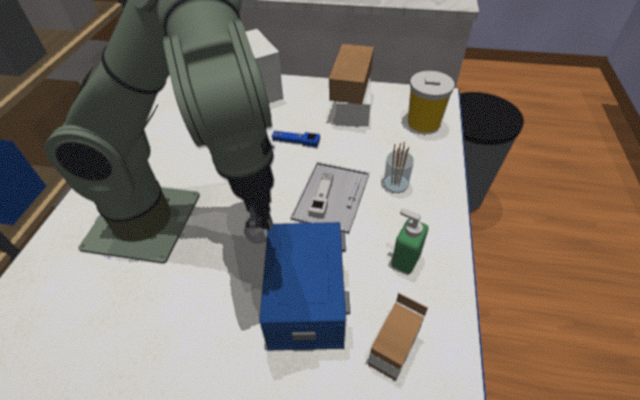

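View pics/fin_side.png

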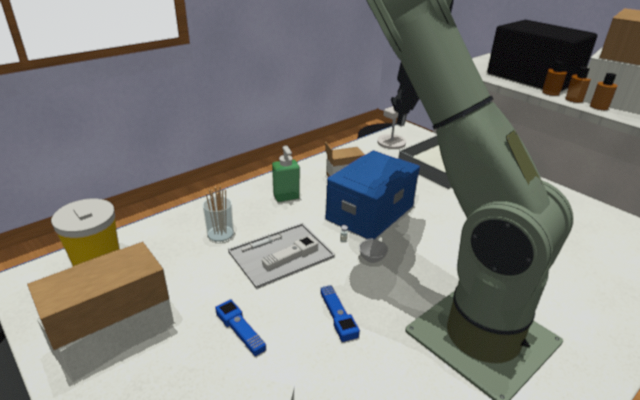

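The scene picture shows the lid flat on the box (303,280), with depth reading 0.152–0.153 m across it. The scanner lies in the tray at (320,196) and the syringe is beside it at (353,193). The side picture shows vial_c standing at (344,233), the bowl at (373,250), and the bottle, jar and carton in place. The gripper is well clear of everything.

```bash
python3 - <<'E'
from workcell import robot
print(robot.read_state()['time_s'],robot.close_job())
E
```

```text
the job is handed in; nothing more can be done
40.8 None
```

I handed the job in at 40.8 s: the barcode was presented to the scanner, the scanner is back in the tray, and the lid is shut.

**Scan hold:** I held the window about 58 mm in front of the label for 1.4 s, within about 2 mm of centre. It was about 4° from exactly square by my estimate; depth fits gave a tilt of 38.5–41° against the 38° wanted, and 1–3° sideways.

**Scanner:** It is flat, window down, in the tray with a contact force of about 4–6 N when laid down, and was released before I moved the lid.

**Lid:** It is fully shut. Depth from two cameras reads 0.152–0.153 m across its whole top, against 0.152 m expected.

**Other things:** The syringe, the vial on the table, the bowl, bottle, jar and carton all look to be in place. The two vials in the box were standing when last seen, before the lid hid them.

**What did not go as planned:**
- **Force at closing:** the lid moved slowly with 1–5 N until it seated, but my last row over-pressed. The fingertips on the seated lid read 87 N for a moment before I backed off, which is under the 120 N wrist limit but not as gentle as I meant.
- **Fingertip position:** the fingertips ended about 40 mm behind the reported TCP, so I worked from the measured tip instead.

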